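# Feel for the empty cells of a lidded can case and fill them

### The arm

A 7-joint arm with a two-finger parallel gripper is mounted at the origin on a cart in front of the work surface, level with it; the furniture and walls round the work are solid. World frame = base frame: x ahead of the robot, y to its left, z up, the work surface at z = 0. Lengths are in m, angles in rad, forces in N, time in s.
With the tool pointing down it reaches from about 0.4 to 0.85 m from the base axis. Payload 6.9 kg.
Tool frame: the origin (TCP) lies midway between the tips of the shut fingers; the grasp point (between the pads) lies 19 mm behind it (hold_point_z is the distance from the TCP to the grasp point, in m); z points along the fingers, y is the direction in which the jaws open and shut (so a half turn about z gives the same grasp; the last joint's range is limited). The gripper opens to 85 mm and grips with 20 to 120 N. Pads are 22 mm wide; open, the fingers measure 114 mm over their backs; the gripper's body (76 mm by 85 mm) begins 54 mm behind the grasp point. The pads swing forward as they close: fully open they stand 13 mm farther back than shut.
Start: joints at [-1.026, 0.507, -0.238, 1.5, 0.126, 1.149, -0.155], TCP at [0.266, 0.566, 0.231] pointing down, gripper open.
Joint ranges: [-3.08, 3.08], [-0.24, 2.05], [-1.43, 1.35], [0, 2.5], [-1.52, 4.66], [0.17, 1.96], [-2.89, 2.89]. Speed limits (rad/s): [2.39, 2.39, 3.14, 3.14, 3.14, 3.14, 3.14].

### API

Orientations are given as a 3x3 rotation matrix whose columns are the frame's x, y, z axes.
In Python, from workcell import * gives the robot as it stands.
- The arm moves only by the tool servo_tool, never from a script. Its argument "commands" is one flat list of numbers, 7 for each row, row after row: the shift along the tool's x, y, z in cm, then the turn, a rotation vector about the tool's x, y, z in rad, then the finger opening in cm, from 0 to 8.54. In form: [dx, dy, dz, wx, wy, wz, gripper, dx, dy, dz, wx, wy, wz, gripper, ...]. A call has 1 to 10 rows; each row shifts and turns the commanded pose from where the row before left it, along the tool's axes as they then stand; what a row does not reach is not made up. A row lasts 1/10 s, in which the tool goes at most 50 mm and 8.59 degrees, less where a joint would pass 70% of its speed; a pose out of reach is approached as far as the arm can. A call is refused whole if a number of a shift passes 5 or a number of a turn 0.15, either way. A call with a gripper value outside its range is refused whole. The fingers move at their own pace and stop on an object; the grip force is fixed at half the most. Time passes only in rows, so rows that do not move let the fingers close. It gives the time, the measured TCP pose, the force and the opening at its end, in the units of the state.
- sense(): the state, without advancing time (a new reading comes with each control period).
- capture(name): name is "scene" or "top"; returns the picture (400x640x3 uint8, red, green, blue); there is no depth.
- camera_info(name): a dict with "mtx" (3x3 intrinsics, pixels), "cam_to_world" (4x4, takes a point from camera to world coordinates). Camera axes: x right, y down, z forward; pixel columns grow to the right and rows downward; lengths in m; the calibration is good to about 2 mm. A picture is of the moment at which its call begins. camera_info takes no time and is no camera call.
- job_done(): hands the job in, once; it reports no verdict.
Trained networks look in the newest picture that a camera, given by its name, has taken for a name from the list of things; names that differ only in an ending like _2 or _b are one class to them, and where a whole thing is asked for, a point or a joint stands for the part that bears it (a point fixed in the world has none). Each returns a list of dicts, best first, with "conf" (0 to 1); they miss things now and then, are a little off and sometimes report something else, mostly with a low value. They report only what shows in the picture. A call takes as long as a camera call. They do not tell look-alikes from the thing itself.
- regions_of(camera, query): "region" (400x640 bool, what is visible of it) and "rect" ([left, top, width, height] in pixels, round what is visible of it).
The state is a dict: "time": time; "joints": joint angles; "qd": joint speeds; "effort": joint torques, N m; "ee_pos": TCP position; "ee_rot": TCP orientation; "contact_force": force on the tool from outside, world axes, zero at the start; "torque": the same for the moment, N m; "gripper_width": opening from 0.0 (shut) to 1.0 (fully open).
Only numpy, scipy, OpenCV 4.12 (cv2) and the standard library are available. Lean on these libraries where they do the work, as an engineer would, in place of code of your own. Each camera call takes 0.05 s, during which the arm holds its last target.

### The job

Two of the three cells in the small grey lidded case are still empty, but its lid falls shut by itself and hides which: reach in under the lid with each of the two loose cans of nuts, feel gently for an empty cell and leave the can standing flat on that cell's floor, never tipping a can on its side. When both cans are in and the lid has fallen fully shut, press the black ready button on the bench fully down and let it spring back. Leave the other things on the bench where they are.

Things in the scene. Friction and masses are not known exactly. Their poses are not given: they have to be found in the camera images.
- can_a: clear can of nuts with a white ring-pull lid, upright on the bench behind the label dispenser (a fixed machine 243 mm high at x 0.23 to 0.50, y -0.17 to 0.10, to be gone round or over): round, 70 mm across, 45 mm high, 0.12 to 0.19 kg. Origin: centre of its underside; z up its axis. It can be gripped round the body near the top and fits any cell.
- can_b: clear can of nuts with a white ring-pull lid, upright on the bench behind the label dispenser, to the right of can_a (left of both an open stamp pad, 85 mm high at x 0.54 to 0.65, y 0.11 to 0.24): round, 70 mm across, 45 mm high, 0.12 to 0.19 kg. Origin: centre of its underside; z up its axis. It can be gripped round the body near the top and fits any cell.
- case: grey plastic case, fixed to the bench: 114 mm deep (x), 241 mm wide (y), rim 50 mm above the bench, walls 4 mm, floor 3 mm. Origin: centre of its underside; its x axis points from the lip side (towards the robot) to the hinge side. Inside a row of three cells along y, 78 mm apart, 15.5 mm in front of the origin; behind them a 28 mm slip pocket. Fixed stacks of cans 0.37 m high stand close behind and left.
- cell_0 (a point): centre of the right-hand (-y) cell's floor, 3 mm above the bench. Cell: 75 mm square, open at the top; the card partitions round it end 39 mm above its floor, the case's walls 47 mm. A can already in a cell is held firmly, its top 45 mm above the cell's floor. Whether this cell holds a can is not known: one of the three cells does.
- cell_1 (a point): centre of the middle cell's floor, 3 mm above the bench. Cell: 75 mm square, open at the top; the card partitions round it end 39 mm above its floor, the case's walls 47 mm. A can already in a cell is held firmly, its top 45 mm above the cell's floor. Whether this cell holds a can is not known: one of the three cells does.
- cell_2 (a point): centre of the left-hand (+y) cell's floor, 3 mm above the bench. Cell: 75 mm square, open at the top; the card partitions round it end 39 mm above its floor, the case's walls 47 mm. A can already in a cell is held firmly, its top 45 mm above the cell's floor. Whether this cell holds a can is not known: one of the three cells does.
- lid (a joint): hinge angle of the lid in rad, 0 = shut, stop at 1.1 (63 degrees), so a hand over the cells must lean back towards the lip side by 20 to 50 degrees. Light (65 g), slick, not sprung: it falls shut when nothing holds it up, and rides on whatever is pushed in beneath it. Hinge line: along y at the rear top edge, 60 mm behind the case's origin, 50 mm up.
- lid_lip (a point): middle of the lid's free front edge, a turned-up lip over the lid's full width (245 mm). The 3 mm lid plate lies on the rim and ends 3 mm in front of the case's front wall; from there the lip rises at 34 degrees, 20 mm farther out, its tip 64 mm above the bench. So a can held just off the bench goes in under the lip up to the front wall, and raised there it lifts the lid.
- ready_button_top (a point): centre of the top of the black ready button, 22 mm above the bench: plunger 26 mm across in a low round grey housing 42 mm across, between the case and the loose cans; it is pressed straight down.
- ready_button (a joint): travel of the ready button in m: 0 = up, 0.006 = fully down. Spring: 1.5 N to start, 5 N fully down.
- tally_counter: round steel hand tally counter, 52x45x17 mm; a bystander, leave it. Origin: centre of its underside.
- date_stamp: wooden hand stamp with a turned knob, 27x48x62 mm, standing; a bystander, leave it. Origin: centre of its underside.
- glue_stick: glue stick with a cap, 25 mm across, 92 mm high, upright; a bystander, leave it. Origin: centre of its underside.
Not all that is in view belongs to the job. What is shaped like the can_a but orange is not meant. What is shaped like the part that bears ready_button_top but pink is not meant.

How it is judged:
By the outcome, as a careful person would: the job done as asked, in the order asked, and still so for the second after the job is handed in, with the robot touching nothing.
It also fails if it takes over 72 s, if anything falls off the work surface, if the arm or the gripper's body presses on something with over 40 N, if the wrist force passes 120 N, or if a joint passes its speed limit or range.

## Working session

There is one attempt and no reset: what is moved stays moved. The work goes in short steps, Python scripts to look and compute and a tool call to move; the robot and the scene stay as the last step left them, time stands still between calls to the robot, and variables do not carry over. Pictures are saved under pics/ and viewed, and the job is handed in when it is done.

Besides the shell and the picture viewer there is one more tool, called after "Request:" in YAML: its name, and indented under it one key for each argument. servo_tool: Moves the arm, as the interface text tells. Its arguments: {"type":"object","properties":{"commands":{"type":"array","items":{"type":"number"}}},"required":["commands"]}

```bash
ls; mkdir -p pics; python3 - <<'E'
from workcell import *
import cv2, numpy as np
for n in ["scene","top"]:
    im=capture(n); cv2.imwrite(f"pics/{n}0.png",im[:,:,::-1]); ci=camera_info(n); print(n,np.round(ci["mtx"],1).tolist(),np.round(ci["cam_to_world"],3).tolist())
s=sense(); print({k:np.round(v,3).tolist() for k,v in s.items()})
E
```

```text
pics
scene [[475.4, 0.0, 317.3], [0.0, 475.4, 198.8], [0.0, 0.0, 1.0]] [[-0.783, -0.287, 0.552, -0.227], [-0.622, 0.376, -0.687, 1.067], [-0.011, -0.881, -0.473, 0.754], [0.0, 0.0, 0.0, 1.0]]
top [[519.9, 0.0, 308.7], [0.0, 519.9, 194.0], [0.0, 0.0, 1.0]] [[0.007, -0.982, 0.187, 0.309], [-1.0, -0.01, -0.014, 0.121], [0.016, -0.187, -0.982, 1.299], [0.0, 0.0, 0.0, 1.0]]
{'time': 0.1, 'joints': [-1.026, 0.508, -0.237, 1.501, 0.126, 1.149, -0.155], 'qd': [-0.0, -0.001, 0.0, -0.002, 0.0, 0.001, 0.001], 'effort': [-0.005, -62.184, -2.194, -25.02, 0.013, 0.008, -0.0], 'ee_pos': [0.266, 0.565, 0.231], 'ee_rot': [[-0.905, 0.426, -0.001], [0.426, 0.905, -0.001], [-0.0, -0.002, -1.0]], 'contact_force': [0.074, -0.19, 0.624], 'torque': [-0.022, -0.009, -0.005], 'gripper_width': 1.003}
```

View pics/scene0.png

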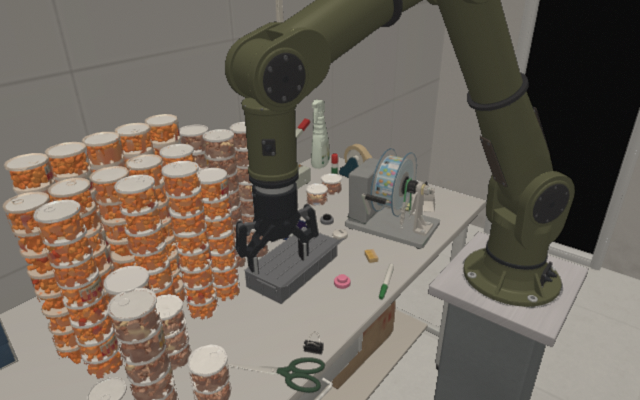

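View pics/top0.png

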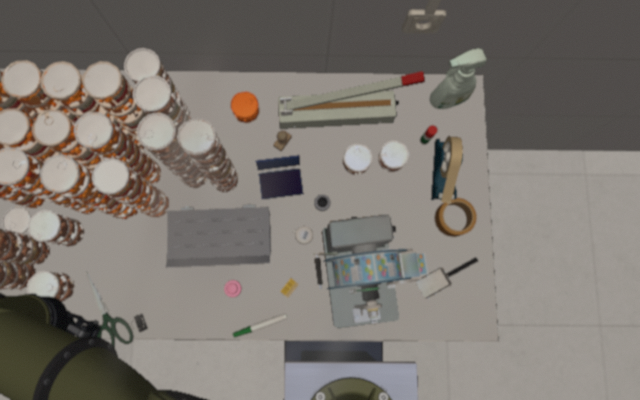

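The top view shows two white-lidded cans at (357,158) and (393,155), with an orange look-alike at (245,106). It also shows the grey case at about (219,237), the black button at (322,202) and the pink look-alike at (232,288). Next I'll measure these.

```bash
cat > h.py <<'E'
from workcell import *
import cv2, numpy as np
def p2w(cam,uv,z):
    ci=camera_info(cam);K=np.array(ci["mtx"]);T=np.array(ci["cam_to_world"])
    d=T[:3,:3]@np.linalg.inv(K)@np.array([uv[0],uv[1],1.]);o=T[:3,3]
    return o+d*(z-o[2])/d[2]
def w2p(cam,p):
    ci=camera_info(cam);K=np.array(ci["mtx"]);T=np.array(ci["cam_to_world"])
    c=T[:3,:3].T@(np.array(p)-T[:3,3]);q=K@c;return q[:2]/q[2]
E
python3 - <<'E'
from h import *
im=capture("top")
for q,z in [("can_a",.045),("ready_button_top",.022),("case",.05),("lid",.05),("glue_stick",.09),("date_stamp",.06),("tally_counter",.017)]:
    for r in regions_of("top",q)[:4]:
        m=r["region"]; ys,xs=np.nonzero(m)
        L,T,W,H=r["rect"]
        print(q,round(r["conf"],2),r["rect"],xs.size,"c",round(xs.mean(),1),round(ys.mean(),1),np.round(p2w("top",(xs.mean(),ys.mean()),z),3), im[m].mean(0).round())
        if q in("case","lid"):
            c=cv2.minAreaRect(np.column_stack([xs,ys]).astype(np.float32)); print(c,[np.round(p2w("top",b,.05),3).tolist() for b in cv2.boxPoints(c)])
v=np.vstack([cv2.resize(im[180:290,140:340],None,fx=4,fy=4,interpolation=cv2.INTER_CUBIC)])
cv2.imwrite("pics/crop1.png",v[:,:,::-1])
v=cv2.resize(im[90:220,235:435],None,fx=4,fy=4,interpolation=cv2.INTER_CUBIC)
cv2.imwrite("pics/crop2.png",v[:,:,::-1])
E
```

```text
can_a 0.92 [344.0, 142.9, 27.5, 29.6] 716 c 356.7 158.3 [ 0.64  -0.017  0.045] [175. 174. 175.]
can_a 0.63 [232.8, 93.0, 29.4, 26.8] 679 c 244.9 105.9 [0.774 0.266 0.045] [178.  92.  42.]
can_a 0.6 [380.1, 137.1, 30.4, 32.4] 669 c 393.1 154.9 [ 0.65  -0.107  0.045] [175. 174. 172.]
can_a 0.39 [166.3, 206.5, 107.1, 60.5] 5946 c 218.1 235.9 [0.444 0.32  0.045] [109. 105. 104.]
ready_button_top 0.43 [316.8, 195.7, 10.8, 11.3] 60 c 321.6 201.8 [0.534 0.07  0.022] [39. 38. 38.]
case 0.78 [167.6, 204.9, 102.0, 59.8] 5887 c 217.5 236.1 [0.443 0.321 0.05 ] [109. 105. 104.]
((217.25411987304688, 234.88623046875), (60.00276184082031, 104.28546142578125), 88.26429748535156) [[0.513, 0.453, 0.05], [0.524, 0.2, 0.05], [0.379, 0.193, 0.05], [0.369, 0.44, 0.05]]
lid 0.84 [169.7, 203.0, 103.5, 65.9] 5789 c 217.6 236.4 [0.442 0.321 0.05 ] [108. 105. 104.]
((216.99200439453125, 236.30029296875), (56.4748420715332, 104.27661895751953), 87.70938873291016) [[0.504, 0.453, 0.05], [0.517, 0.201, 0.05], [0.381, 0.193, 0.05], [0.369, 0.44, 0.05]]
glue_stick 0.78 [417.9, 127.6, 19.3, 19.7] 205 c 428.0 133.5 [ 0.692 -0.186  0.09 ] [102.  61.  55.]
date_stamp 0.51 [272.5, 129.2, 19.4, 24.4] 256 c 281.6 139.2 [0.683 0.171 0.06 ] [107.  93.  78.]
tally_counter 0.74 [296.2, 226.6, 16.6, 16.3] 277 c 303.5 234.1 [0.453 0.114 0.017] [152. 146. 140.]
```

```bash
python3 - <<'E'
import workcell;print(dir(workcell))
E
```

```text
['PlanningError', '__builtins__', '__cached__', '__doc__', '__file__', '__loader__', '__name__', '__package__', '__spec__', 'camera_info', 'capture', 'hold_point_z', 'job_done', 'regions_of', 'sense']
```

View pics/crop1.png

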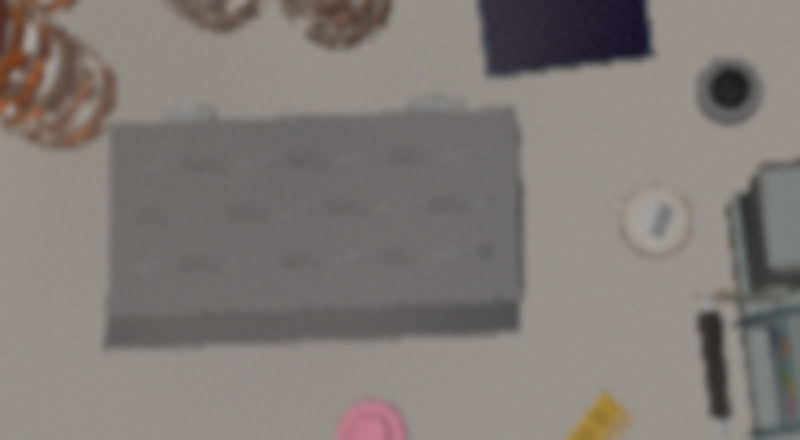

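View pics/crop2.png

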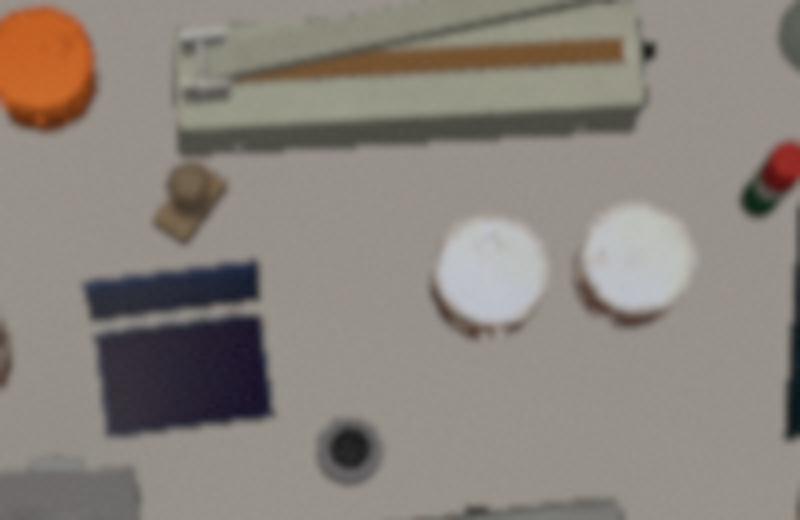

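```bash
python3 - <<'E'
from h import *
g=lambda u,v,o:((u+.5)/4-.5+o[0],(v+.5)/4-.5+o[1])
o=(140,180)
for n,u,v,z in [("RL",110,124,.053),("RR",515,108,.053),("fL",107,328,.053),("fR",519,303,.053),("tL",105,349,.064),("tR",519,330,.064),("btn",729,87,.022)]:
    print(n,np.round(p2w("top",g(u,v,o),z),4))
o=(235,90)
for n,u,v,z in [("a",491,271,.045),("b",638,259,.045),("aL",434,271,.045),("aR",549,271,.045),("btn",349,448,.022),("btnhouse",349,453,.012),("pad1",105,435,.0),("pad2",270,415,0),("padt",255,262,.085),("padtl",88,285,.085)]:
    print(n,np.round(p2w("top",g(u,v,o),z),4))
E
```

```text
RL [0.5028 0.4442 0.053 ]
RR [0.5149 0.2002 0.053 ]
fL [0.3805 0.4389 0.053 ]
fR [0.3972 0.1953 0.053 ]
tL [0.3677 0.4366 0.064 ]
tR [0.3806 0.1944 0.064 ]
btn [0.5345 0.0692 0.022 ]
a [ 0.6427 -0.0182  0.045 ]
b [ 0.6514 -0.1102  0.045 ]
aL [0.6423 0.0174 0.045 ]
aR [ 0.6431 -0.0544  0.045 ]
btn [0.5339 0.0692 0.022 ]
btnhouse [0.5325 0.0688 0.012 ]
pad1 [0.5446 0.2231 0.    ]
pad2 [0.5586 0.1186 0.    ]
padt [0.6361 0.1286 0.085 ]
padtl [0.6207 0.2288 0.085 ]
```

The targets are the two white-lidded cans at (357,158) and (393,155); the one at (245,106) is orange and so excluded. The black button at (322,202) is the one to press, not the pink one at (232,288). The enlarged crop confirms both choices. Next I'll check the approach lanes for obstacles.

```bash
cat >> h.py <<'E'
from scipy.spatial.transform import Rotation as Ro
def Rlean(t,yaw):
    # lean: hand base toward direction -x rotated by yaw
    R0=np.array([[-np.cos(t),0,np.sin(t)],[0,1,0],[-np.sin(t),0,-np.cos(t)]])
    return Ro.from_euler('z',yaw).as_matrix()@R0
def plan(p,R,n,g,s=None,cur=None):
    if cur is None:
        s=sense(); p0=np.array(s["ee_pos"]);R0=np.array(s["ee_rot"])
    else: p0,R0=cur
    rv=Ro.from_matrix(R0.T@R).as_rotvec(); dr=rv/n
    dp=(np.array(p)-p0)/n
    Rc=R0.copy(); out=[]
    for i in range(n):
        d=Rc.T@dp*100
        out.append(list(np.round(d,2))+list(np.round(dr,3))+[g])
        Rc=Rc@Ro.from_rotvec(dr).as_matrix()
    for k in range(0,n,10): print(", ".join("%g"%v for r in out[k:k+10] for v in r)); 
    print("|rv|",np.linalg.norm(rv),"maxstep cm",np.linalg.norm(dp)*100,"deg/row",np.degrees(np.linalg.norm(dr)))
def st():
    s=sense(); print("t",round(s["time"],2),"p",np.round(s["ee_pos"],4),"F",np.round(s["contact_force"],1),"g",round(s["gripper_width"],3),"q",np.round(s["joints"],2)); print(np.round(s["ee_rot"],3).tolist())
YC=0.052; CO=np.array([.4497,.3197])
def case(x,y):
    c,s_=np.cos(YC),np.sin(YC); return CO+np.array([c*x-s_*y,s_*x+c*y])
E
python3 - <<'E'
from h import *
for n,uv,z in [("pink",(232,288),.02),("yel",(289,288),.02),("knife",(260,325),0),("stack1 base",(225,180),0),("stack2 base",(155,205),0),("benchfront",(260,341),0),("clip",(140,322),0),("disp L",(326,235),.05)]: print(n,np.round(p2w("top",uv,z),3))
print([case(-.0155,k) for k in(-.078,0,.078)])
# waypoint: orientation lean -x
plan([.40,.28,.28],Rlean(np.radians(35),-np.pi/2+0.0),22,8.5)
E
```

```text
pink [0.32  0.286 0.02 ]
yel [0.321 0.148 0.02 ]
knife [0.233 0.218 0.   ]
stack1 base [0.591 0.316 0.   ]
stack2 base [0.525 0.489 0.   ]
benchfront [0.195 0.217 0.   ]
clip [0.238 0.508 0.   ]
disp L [0.447 0.06  0.05 ]
[array([0.43827512, 0.2409998 ]), array([0.43422095, 0.31889436]), array([0.43016678, 0.39678893])]
-1.1, -0.91, -0.22, 0.016, -0.025, 0.05, 8.5, -1.15, -0.86, -0.18, 0.016, -0.025, 0.05, 8.5, -1.2, -0.81, -0.14, 0.016, -0.025, 0.05, 8.5, -1.24, -0.75, -0.1, 0.016, -0.025, 0.05, 8.5, -1.28, -0.69, -0.05, 0.016, -0.025, 0.05, 8.5, -1.31, -0.62, -0.01, 0.016, -0.025, 0.05, 8.5, -1.34, -0.56, 0.03, 0.016, -0.025, 0.05, 8.5, -1.36, -0.49, 0.07, 0.016, -0.025, 0.05, 8.5, -1.38, -0.42, 0.11, 0.016, -0.025, 0.05, 8.5, -1.4, -0.35, 0.15, 0.016, -0.025, 0.05, 8.5
-1.41, -0.27, 0.19, 0.016, -0.025, 0.05, 8.5, -1.42, -0.2, 0.23, 0.016, -0.025, 0.05, 8.5, -1.42, -0.13, 0.27, 0.016, -0.025, 0.05, 8.5, -1.42, -0.05, 0.31, 0.016, -0.025, 0.05, 8.5, -1.41, 0.02, 0.34, 0.016, -0.025, 0.05, 8.5, -1.4, 0.1, 0.38, 0.016, -0.025, 0.05, 8.5, -1.38, 0.18, 0.41, 0.016, -0.025, 0.05, 8.5, -1.36, 0.25, 0.44, 0.016, -0.025, 0.05, 8.5, -1.33, 0.32, 0.47, 0.016, -0.025, 0.05, 8.5, -1.3, 0.4, 0.49, 0.016, -0.025, 0.05, 8.5
-1.27, 0.47, 0.52, 0.016, -0.025, 0.05, 8.5, -1.23, 0.54, 0.54, 0.016, -0.025, 0.05, 8.5
|rv| 1.2693292914430154 maxstep cm 1.450249825430911 deg/row 3.30578232781891
```

```bash
python3 - <<'E'
from h import *
plan([.345,.215,.12],Rlean(np.radians(35),YC),10,7)
E
```

```text
-2.21, -2.84, 1.11, -0.015, -0.06, -0.048, 7, -2, -2.95, 1.2, -0.015, -0.06, -0.048, 7, -1.78, -3.06, 1.26, -0.015, -0.06, -0.048, 7, -1.56, -3.16, 1.32, -0.015, -0.06, -0.048, 7, -1.32, -3.25, 1.35, -0.015, -0.06, -0.048, 7, -1.09, -3.33, 1.38, -0.015, -0.06, -0.048, 7, -0.84, -3.39, 1.38, -0.015, -0.06, -0.048, 7, -0.6, -3.45, 1.38, -0.015, -0.06, -0.048, 7, -0.35, -3.49, 1.35, -0.015, -0.06, -0.048, 7, -0.1, -3.52, 1.31, -0.015, -0.06, -0.048, 7
|rv| 0.7794228843000082 maxstep cm 3.760671315358124 deg/row 4.4657641726303945
```

Request:
servo_tool:
  commands: [-2.2, -2.8, 1.1, -0.015, -0.06, -0.048, 7, -2, -2.9, 1.2, -0.015, -0.06, -0.048, 7, -1.8, -3.1, 1.3, -0.015, -0.06, -0.048, 7, -1.6, -3.2, 1.3, -0.015, -0.06, -0.048, 7, -1.3, -3.2, 1.3, -0.015, -0.06, -0.048, 7, -1.1, -3.3, 1.4, -0.015, -0.06, -0.048, 7, -0.8, -3.4, 1.4, -0.015, -0.06, -0.048, 7, -0.6, -3.5, 1.4, -0.015, -0.06, -0.048, 7, -0.3, -3.5, 1.3, -0.015, -0.06, -0.048, 7, -0.1, -3.5, 1.3, -0.015, -0.06, -0.048, 7]

```text
time: 1.5
ee_pos: [0.3381, 0.2559, 0.1316]
ee_rot: [[-0.862, 0.013, 0.507], [-0.001, 1.0, -0.027], [-0.507, -0.024, -0.861]]
contact_force: [0.4, 0.1, 0.2]
gripper_width: 0.822
```

```bash
python3 - <<'E'
from h import *
st()
plan([.345,.215,.04],Rlean(np.radians(35),YC),5,7)
E
```

```text
t 1.5 p [0.3381 0.2559 0.1316] F [0.4 0.1 0.2] g 0.822 q [-0.99  0.3  -0.17  2.47  1.31  0.57 -0.79]
[[-0.862, 0.013, 0.507], [-0.001, 1.0, -0.027], [-0.507, -0.024, -0.861]]
0.81, -0.77, 1.67, -0.011, -0.016, -0.008, 7, 0.84, -0.78, 1.65, -0.011, -0.016, -0.008, 7, 0.88, -0.79, 1.63, -0.011, -0.016, -0.008, 7, 0.91, -0.8, 1.6, -0.011, -0.016, -0.008, 7, 0.94, -0.81, 1.58, -0.011, -0.016, -0.008, 7
|rv| 0.10551965050546752 maxstep cm 2.011006952847026 deg/row 1.2091661259317545
```

Request:
servo_tool:
  commands: [0.8, -0.8, 1.7, -0.01, -0.016, -0.008, 7, 0.8, -0.8, 1.6, -0.01, -0.016, -0.008, 7, 0.9, -0.8, 1.6, -0.01, -0.016, -0.008, 7, 0.9, -0.8, 1.6, -0.01, -0.016, -0.008, 7, 0.9, -0.8, 1.6, -0.01, -0.016, -0.008, 7, 0, 0, 0, 0, 0, 0, 7]

```text
time: 2.1
ee_pos: [0.354, 0.2528, 0.0741]
ee_rot: [[-0.86, -0.017, 0.51], [-0.06, 0.996, -0.069], [-0.507, -0.09, -0.857]]
contact_force: [-0.7, 0.6, -0.1]
gripper_width: 0.821
```

```bash
python3 - <<'E'
from h import *
st()
im=capture("scene");cv2.imwrite("pics/s1.png",cv2.resize(im[120:320,160:480],None,fx=2.5,fy=2.5)[:,:,::-1])
E
```

```text
t 2.1 p [0.354  0.2528 0.0741] F [-0.7  0.6 -0.1] g 0.821 q [-0.32  0.77 -1.28  2.5   1.43  1.3  -1.05]
[[-0.86, -0.017, 0.51], [-0.06, 0.996, -0.069], [-0.507, -0.09, -0.857]]
```

View pics/s1.png

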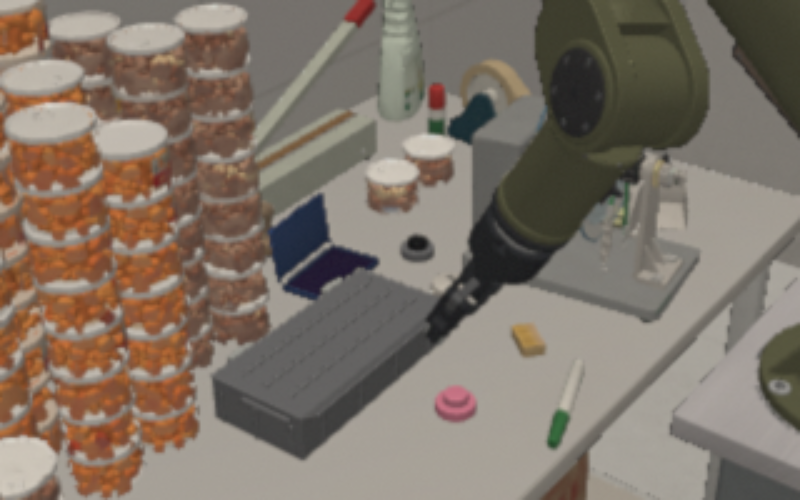

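```bash
cat > fk.py <<'E'
import numpy as np, itertools
from scipy.spatial.transform import Rotation as Ro
S=[([-1.026,0.508,-0.237,1.501,0.126,1.149,-0.155],[.266,.565,.231],[[-0.905,0.426,-0.001],[0.426,0.905,-0.001],[0,-0.002,-1]]),
([-0.99,0.3,-0.17,2.47,1.31,0.57,-0.79],[.3381,.2559,.1316],[[-0.862,0.013,0.507],[-0.001,1.0,-0.027],[-0.507,-0.024,-0.861]]),
([-0.32,0.77,-1.28,2.5,1.43,1.3,-1.05],[.354,.2528,.0741],[[-0.86,-0.017,0.51],[-0.06,0.996,-0.069],[-0.507,-0.09,-0.857]])]
def rots(q,sg,off0,off6):
    Rs=[];R=np.eye(3)
    for i,ax in enumerate("zyzyzyz"):
        a=sg[i]*q[i]+(off0 if i==0 else off6 if i==6 else 0)
        R=R@Ro.from_euler(ax,a).as_matrix(); Rs.append(R)
    return Rs
if __name__=="__main__":
    res=[]
    for sg in itertools.product([1,-1],repeat=7):
        if sg[1]<0: continue
        for o0 in np.arange(4)*np.pi/2:
            for o6 in np.arange(4)*np.pi/2:
                e=sum(np.linalg.norm(rots(q,sg,o0,o6)[-1]-np.array(R)) for q,p,R in S)
                res.append((e,sg,o0,o6))
    res.sort(key=lambda r:r[0]); 
    for r in res[:6]: print(r)
E
python3 fk.py
```

```text
(np.float64(0.014253213313100838), (-1, 1, -1, 1, -1, 1, -1), np.float64(0.0), np.float64(1.5707963267948966))
(np.float64(1.5454740935946578), (1, 1, 1, 1, 1, 1, 1), np.float64(0.0), np.float64(4.71238898038469))
(np.float64(2.087330141335273), (-1, 1, -1, 1, -1, 1, -1), np.float64(1.5707963267948966), np.float64(3.141592653589793))
(np.float64(2.089397254145022), (-1, 1, -1, 1, -1, 1, -1), np.float64(4.71238898038469), np.float64(0.0))
(np.float64(2.422749485561373), (-1, 1, -1, 1, -1, 1, 1), np.float64(0.0), np.float64(3.141592653589793))
(np.float64(2.5253426795780105), (1, 1, -1, 1, -1, 1, -1), np.float64(1.5707963267948966), np.float64(1.5707963267948966))
```

```bash
python3 - <<'E'
from fk import *
from workcell import sense
s=sense(); S[2]=(s["joints"],s["ee_pos"],s["ee_rot"])
sg=(-1,1,-1,1,-1,1,-1)
def fit(cols):
    A=[];b=[]
    for q,p,R in S:
        Rs=rots(q,sg,0,np.pi/2); I=np.eye(3)
        C={"h":I[:,2],"L1":Rs[2][:,2],"e1":Rs[2][:,0],"e2":Rs[3][:,0],"L2":Rs[4][:,2],"w":Rs[4][:,0],"w2":Rs[5][:,0],"L3":Rs[6][:,2],"s":Rs[0][:,0]}
        A.append(np.column_stack([C[c] for c in cols]));b.append(p)
    A=np.vstack(A);b=np.hstack(b);x,r,_,sv=np.linalg.lstsq(A,b,rcond=None)
    print(dict(zip(cols,np.round(x,3))),"res mm",np.round((A@x-b)*1e3,1))
fit(["h","L1","L2","L3"]);fit(["h","L1","e1","L2","L3"]);fit(["h","L1","e1","e2","L2","L3"]);fit(["h","L1","L2","L3","w2"])
E
```

```text
{'h': np.float64(0.263), 'L1': np.float64(0.58), 'L2': np.float64(0.378), 'L3': np.float64(0.39)} res mm [-22.9   6.5  -7.1  -4.6   9.4  -1.5   3.5   2.7   8.6]
{'h': np.float64(0.262), 'L1': np.float64(0.59), 'e1': np.float64(-0.015), 'L2': np.float64(0.392), 'L3': np.float64(0.393)} res mm [-20.4  10.   -1.   -5.7   3.2  -4.3   5.   -4.5   5.3]
{'h': np.float64(0.26), 'L1': np.float64(0.586), 'e1': np.float64(-0.02), 'e2': np.float64(-0.008), 'L2': np.float64(0.392), 'L3': np.float64(0.394)} res mm [-20.8   7.1   2.7  -4.7   4.7  -6.1   5.3  -2.8   3.4]
{'h': np.float64(0.166), 'L1': np.float64(0.619), 'L2': np.float64(0.414), 'L3': np.float64(0.31), 'w2': np.float64(0.051)} res mm [-18.1   5.6  -3.5  -5.   -1.6  -5.4   5.    8.8   8.9]
```

```bash
cat > fit.py <<'E'
from fk import *
sg=(-1,1,-1,1,-1,1,-1)
def cols(q):
    Rs=[np.eye(3)]+rots(q,sg,0,np.pi/2)
    return {f"{i}{'xyz'[k]}":Rs[i][:,k] for i in range(8) for k in range(3)}
def fit(S,cs):
    A=np.vstack([np.column_stack([cols(q)[c] for c in cs]) for q,p,R in S]); b=np.hstack([p for q,p,R in S])
    x=np.linalg.lstsq(A,b,rcond=None)[0]; return np.abs(A@x-b).max()*1e3,x
if __name__=="__main__":
    from workcell import sense
    s=sense(); S[2]=(s["joints"],s["ee_pos"],s["ee_rot"])
    base=["0z","3z","5z","7z"]; C=list(cols(S[0][0])); r=[]
    for n in (1,2):
        for c in itertools.combinations([c for c in C if c not in base],n):
            e,x=fit(S,base+list(c)); r.append((e,c,np.round(x,3)))
    r.sort(key=lambda t:t[0])
    for t in [t for t in r if len(t[1])==1][:5]+r[:12]: print(t)
E
python3 fit.py
```

```text
(np.float64(3.251333417181257), ('4y',), array([ 0.25 ,  0.573,  0.381,  0.36 , -0.024]))
(np.float64(3.2513334171813124), ('3y',), array([ 0.25 ,  0.573,  0.381,  0.36 , -0.024]))
(np.float64(8.261069924579479), ('0x',), array([0.233, 0.565, 0.375, 0.346, 0.028]))
(np.float64(9.097842261856226), ('2y',), array([ 0.22 ,  0.595,  0.38 ,  0.356, -0.019]))
(np.float64(9.097842261856393), ('1y',), array([ 0.22 ,  0.595,  0.38 ,  0.356, -0.019]))
(np.float64(0.5935834058914957), ('1y', '4y'), array([ 0.24 ,  0.579,  0.381,  0.357, -0.005, -0.019]))
(np.float64(0.5935834058916067), ('2y', '4y'), array([ 0.24 ,  0.579,  0.381,  0.357, -0.005, -0.019]))
(np.float64(0.5935834058916623), ('2y', '3y'), array([ 0.24 ,  0.579,  0.381,  0.357, -0.005, -0.019]))
(np.float64(0.5935834058917733), ('1y', '3y'), array([ 0.24 ,  0.579,  0.381,  0.357, -0.005, -0.019]))
(np.float64(1.3593547283956564), ('0y', '4y'), array([ 0.246,  0.58 ,  0.385,  0.36 , -0.005, -0.021]))
(np.float64(1.3593547283958785), ('0y', '3y'), array([ 0.246,  0.58 ,  0.385,  0.36 , -0.005, -0.021]))
(np.float64(1.5584435568872235), ('3y', '4x'), array([ 0.25 ,  0.576,  0.383,  0.36 , -0.024,  0.003]))
(np.float64(1.5584435568872235), ('4x', '4y'), array([ 0.25 ,  0.576,  0.383,  0.36 ,  0.003, -0.024]))
(np.float64(1.8127063041372127), ('3x', '3y'), array([ 0.25 ,  0.576,  0.384,  0.362, -0.003, -0.023]))
(np.float64(1.8127063041372127), ('3x', '4y'), array([ 0.25 ,  0.576,  0.384,  0.362, -0.003, -0.023]))
(np.float64(1.8732418363973657), ('4y', '7y'), array([ 0.246,  0.578,  0.384,  0.358, -0.023, -0.004]))
(np.float64(1.8732418363974768), ('3y', '7y'), array([ 0.246,  0.578,  0.384,  0.358, -0.023, -0.004]))
```

```bash
cat > ik.py <<'E'
from fit import *
from scipy.optimize import least_squares
X={"0z":.245,"3z":.577,"5z":.382,"7z":.359,"4y":-.022}
lo=np.array([-3.08,-.24,-1.43,0,-1.52,.17,-2.89]);hi=np.array([3.08,2.05,1.35,2.5,4.66,1.96,2.89])
def fk(q):
    Rs=[np.eye(3)]+rots(q,sg,0,np.pi/2)
    sh=np.array([0,0,X["0z"]]); el=sh+Rs[3][:,2]*X["3z"]+Rs[3][:,1]*X["4y"]; wr=el+Rs[5][:,2]*X["5z"]; tc=wr+Rs[7][:,2]*X["7z"]
    return tc,Rs[7],el,wr
def ik(p,R,q0=None,tries=12,m=.05):
    rng=np.random.default_rng(0);best=None
    seeds=([q0] if q0 is not None else [])+[lo+(hi-lo)*rng.random(7) for _ in range(tries)]
    for k,s in enumerate(seeds):
        s=np.clip(s,lo+m+.001,hi-m-.001)
        def f(q):
            t,Rq,_,_=fk(q); return np.r_[(t-p)*10,Ro.from_matrix(Rq.T@R).as_rotvec()*3,.01*(q-(q0 if q0 is not None else (lo+hi)/2))]
        r=least_squares(f,s,bounds=(lo+m,hi-m)); t,Rq,el,wr=fk(r.x)
        e=np.linalg.norm(t-p)+.1*np.linalg.norm(Ro.from_matrix(Rq.T@R).as_rotvec())
        if best is None or e<best[0]-.003: best=(e,r.x,el,wr)
    return best
E
cat > r.py <<'E'
from ik import *
from h import Rlean,case,YC
qs=np.array([-1.026,.508,-.237,1.501,.126,1.149,-.155])
def show(n,p,t,yaw):
    b=ik(np.array(p),Rlean(np.radians(t),yaw),qs,6); print(n,t,round(np.degrees(yaw)),"err mm %.1f"%(b[0]*1e3),np.round(b[1],2),"el",np.round(b[2],2),"wr",np.round(b[3],2))
D=np.radians
for nm,c in [("laneL",(-.097,.078)),("c0",(-.0155,-.078)),("c1",(-.0155,0)),("c2",(-.0155,.078))]:
    xy=case(*c)
    for t in(30,40):
        for yw in (YC,YC-D(20),YC-D(40)):
            show(nm,[*xy,.05 if nm=="laneL" else .09],t,yw)
for t in (0,35):
    for yw in (-90,-120,-60): show("a",[.643,-.018,.04],t,D(yw)); show("b",[.651,-.11,.04],t,D(yw))
E
python3 r.py
```

```text
laneL 30 3 err mm 0.0 [-0.94  0.59 -0.39  2.29  1.49  0.7  -1.01] el [0.21 0.25 0.72] wr [0.17 0.38 0.36]
laneL 30 -17 err mm 0.0 [-1.36  0.63  0.18  2.14  0.91  0.54 -0.77] el [0.09 0.33 0.71] wr [0.18 0.45 0.36]
laneL 30 -37 err mm 0.0 [-1.35  0.68  0.19  1.97  0.59  0.73 -0.76] el [0.1  0.35 0.69] wr [0.21 0.5  0.36]
laneL 40 3 err mm 0.0 [-0.97  0.69 -0.53  2.36  1.64  1.   -1.3 ] el [0.23 0.3  0.68] wr [0.12 0.38 0.33]
laneL 40 -17 err mm 0.0 [-1.31  0.69 -0.05  2.16  1.19  0.79 -1.16] el [0.11 0.35 0.69] wr [0.13 0.46 0.33]
laneL 40 -37 err mm 0.0 [-1.45  0.76  0.22  1.95  0.7   0.84 -0.92] el [0.07 0.39 0.67] wr [0.16 0.53 0.33]
c0 30 3 err mm 0.0 [-0.39  0.47 -0.57  2.43  1.72  0.62 -0.86] el [0.26 0.09 0.75] wr [0.26 0.23 0.4 ]
c0 30 -17 err mm 0.0 [-0.84  0.47 -0.07  2.31  1.32  0.54 -0.85] el [0.19 0.18 0.76] wr [0.27 0.29 0.4 ]
c0 30 -37 err mm 0.0 [-1.09  0.54  0.25  2.16  0.79  0.57 -0.65] el [0.15 0.25 0.74] wr [0.29 0.35 0.4 ]
c0 40 3 err mm 24.4 [-0.49  0.52 -0.59  2.45  1.77  0.83 -1.02] el [0.27 0.12 0.74] wr [0.23 0.26 0.38]
c0 40 -17 err mm 0.0 [-0.77  0.56 -0.35
[... 2001 characters left out ...]
.13  1.62  0.12  0.79  0.55] el [ 0.38 -0.1   0.67] wr [ 0.65 -0.11  0.4 ]
a 35 -90 err mm 0.0 [-0.54  0.88  0.4   1.62  0.37  0.88 -0.52] el [0.39 0.21 0.62] wr [0.64 0.19 0.33]
b 35 -90 err mm 0.0 [-0.42  0.88  0.43  1.66  0.4   0.78 -0.43] el [0.41 0.16 0.62] wr [0.65 0.1  0.33]
a 35 -120 err mm 0.0 [-0.42  0.99  0.38  1.32  0.16  1.27 -0.75] el [0.44 0.18 0.57] wr [0.75 0.16 0.33]
b 35 -120 err mm 0.0 [-0.31  0.98  0.4   1.34  0.2   1.2  -0.65] el [0.46 0.13 0.57] wr [0.75 0.07 0.33]
a 35 -60 err mm 0.0 [-0.66  0.82  0.55  1.93  0.56  0.38 -0.29] el [0.34 0.24 0.65] wr [0.54 0.16 0.33]
b 35 -60 err mm 0.0 [-0.54  0.83  0.62  1.96  0.53  0.24 -0.12] el [0.37 0.2  0.64] wr [0.55 0.07 0.33]
```

```bash
python3 - <<'E'
from h import *
s=sense(); p0=np.array(s["ee_pos"]);R0=np.array(s["ee_rot"])
print((R0.T@np.array([-.02,.06,.05])*100).round(2))
plan([.32,.40,.10],Rlean(np.radians(38),YC-np.radians(20)),8,7,cur=(p0+[-.02,.06,.05],R0))
E
```

```text
[-1.2   5.57 -5.71]
0.25, 1.12, 0.12, 0.013, -0.014, 0.039, 7, 0.3, 1.11, 0.1, 0.013, -0.014, 0.039, 7, 0.34, 1.1, 0.08, 0.013, -0.014, 0.039, 7, 0.39, 1.08, 0.06, 0.013, -0.014, 0.039, 7, 0.43, 1.07, 0.04, 0.013, -0.014, 0.039, 7, 0.47, 1.05, 0.02, 0.013, -0.014, 0.039, 7, 0.51, 1.03, -0, 0.013, -0.014, 0.039, 7, 0.55, 1.01, -0.02, 0.013, -0.014, 0.039, 7
|rv| 0.3442368455568349 maxstep cm 1.1505761389420535 deg/row 2.465414800412923
```

Request:
servo_tool:
  commands: [-0.3, 1, -2, 0, 0, 0, 7, -0.3, 1.5, -2, 0, 0, 0, 7, -0.3, 1.5, -1, 0, 0, 0, 7, -0.3, 1.5, -0.7, 0, 0, 0, 7, 0.4, 1.8, 0.2, 0.02, -0.02, 0.06, 7, 0.5, 1.8, 0.1, 0.02, -0.02, 0.06, 7, 0.6, 1.8, 0.1, 0.02, -0.02, 0.06, 7, 0.7, 1.7, 0, 0.02, -0.02, 0.06, 7, 0.8, 1.7, 0, 0.02, -0.02, 0.06, 7, 0, 0, 0, 0, 0, 0, 7]

```text
time: 3.15
ee_pos: [0.3221, 0.4056, 0.1084]
ee_rot: [[-0.751, 0.283, 0.597], [0.229, 0.959, -0.166], [-0.619, 0.012, -0.785]]
contact_force: [-1.3, -0.5, 0.4]
gripper_width: 0.819
```

```bash
python3 - <<'E'
from h import *
st()
plan([.32,.40,.04],Rlean(np.radians(38),YC-np.radians(20)),5,7)
E
```

```text
t 3.15 p [0.3221 0.4056 0.1084] F [-1.3 -0.5  0.4] g 0.819 q [-0.73  0.8  -1.09  2.11  1.25  1.49 -1.25]
[[-0.751, 0.283, 0.597], [0.229, 0.959, -0.166], [-0.619, 0.012, -0.785]]
0.85, -0.14, 1.07, 0.003, 0.001, 0, 7, 0.85, -0.13, 1.07, 0.003, 0.001, 0, 7, 0.85, -0.13, 1.07, 0.003, 0.001, 0, 7, 0.85, -0.13, 1.07, 0.003, 0.001, 0, 7, 0.85, -0.12, 1.07, 0.003, 0.001, 0, 7
|rv| 0.016606273485655604 maxstep cm 1.373412774266072 deg/row 0.19029387683361373
```

Request:
servo_tool:
  commands: [0.9, -0.1, 1.1, 0, 0, 0, 7, 0.9, -0.1, 1.1, 0, 0, 0, 7, 0.9, -0.1, 1.1, 0, 0, 0, 7, 0.9, -0.1, 1.1, 0, 0, 0, 7, 0.9, -0.1, 1.1, 0, 0, 0, 7, 0.9, 0, 1.1, 0, 0, 0, 7, 0.18, 0, 0.24, 0, 0, 0, 7, 0.18, 0, 0.24, 0, 0, 0, 7, 0, 0, 0, 0, 0, 0, 7]

```text
time: 4.05
ee_pos: [0.3195, 0.3973, 0.0137]
ee_rot: [[-0.755, 0.283, 0.592], [0.223, 0.959, -0.173], [-0.617, 0.001, -0.787]]
contact_force: [-0.4, 0.3, -0.2]
gripper_width: 0.818
```

Request:
servo_tool:
  commands: [0.18, 0, 0.24, 0, 0, 0, 7, 0.12, 0, 0.16, 0, 0, 0, 7, 0.12, 0, 0.16, 0, 0, 0, 7, 0, 0, 0, 0, 0, 0, 7]

```text
time: 4.45
ee_pos: [0.3198, 0.3972, 0.0068]
ee_rot: [[-0.754, 0.283, 0.592], [0.224, 0.959, -0.173], [-0.617, 0.002, -0.787]]
contact_force: [0.5, 0.2, -0.3]
gripper_width: 0.821
```

Request:
servo_tool:
  commands: [0.12, 0, 0.16, 0, 0, 0, 7, 0.12, 0, 0.16, 0, 0, 0, 7, 0, 0, 0, 0, 0, 0, 7]

```text
time: 4.75
ee_pos: [0.3198, 0.3972, 0.0028]
ee_rot: [[-0.755, 0.283, 0.592], [0.223, 0.959, -0.173], [-0.617, 0.001, -0.787]]
contact_force: [-0.3, -0.5, -0.4]
gripper_width: 0.818
```

Request:
servo_tool:
  commands: [0.12, 0, 0.16, 0, 0, 0, 7, 0.12, 0, 0.16, 0, 0, 0, 7, 0, 0, 0, 0, 0, 0, 7]

```text
time: 5.05
ee_pos: [0.3199, 0.3973, -0.001]
ee_rot: [[-0.754, 0.283, 0.592], [0.224, 0.959, -0.173], [-0.617, 0.002, -0.787]]
contact_force: [-0.7, 0.2, 0.7]
gripper_width: 0.822
```

Request:
servo_tool:
  commands: [0.12, 0, 0.16, 0, 0, 0, 7, 0.12, 0, 0.16, 0, 0, 0, 7, 0, 0, 0, 0, 0, 0, 7]

```text
time: 5.35
ee_pos: [0.3201, 0.3974, -0.0016]
ee_rot: [[-0.751, 0.281, 0.597], [0.223, 0.96, -0.172], [-0.621, 0.003, -0.784]]
contact_force: [-10.0, -3.4, 32.3]
gripper_width: 0.818
```

```bash
python3 - <<'E'
from ik import *
from h import *
st()
D=np.radians
q=np.array(sense()["joints"])
print("fk check",fk(q)[0])
for p,yw in [((.33,.38,.32),-17),((.48,.14,.32),-55),((.643,-.025,.28),-90),((.643,-.025,.03),-90)]:
    b=ik(np.array(p),Rlean(D(38),D(yw)),q,3); q=b[1]; print(p,round(b[0]*1e3,1),np.round(q,2),b[2].round(2),b[3].round(2))
cur=(np.array(sense()["ee_pos"]),np.array(sense()["ee_rot"]))
A=(np.array([.34,.37,.30]),Rlean(D(38),D(-17)));B=(np.array([.48,.14,.32]),Rlean(D(38),D(-52)));C=(np.array([.643,-.025,.28]),Rlean(D(38),D(-90)))
plan(*A,8,8.5,cur=cur); plan(*B,10,8.5,cur=A); plan(*C,10,8.5,cur=B)
E
```

```text
t 5.35 p [ 0.3201  0.3974 -0.0016] F [-10.   -3.4  32.3] g 0.818 q [-0.79  1.   -0.99  2.18  1.42  1.48 -1.47]
[[-0.751, 0.281, 0.597], [0.223, 0.96, -0.172], [-0.621, 0.003, -0.784]]
fk check [ 0.31784161  0.40027293 -0.00341258]
(0.33, 0.38, 0.32) 0.0 [-0.44  0.5  -1.38  1.89  1.01  1.67 -0.8 ] [0.27 0.12 0.74] [0.12 0.44 0.6 ]
(0.48, 0.14, 0.32) 0.0 [ 0.05  0.45 -1.22  1.85  0.95  1.63 -0.81] [ 0.27 -0.02  0.75] [0.35 0.32 0.6 ]
(0.643, -0.025, 0.28) 0.0 [ 0.15  0.73 -0.94  1.4   1.04  1.8  -0.83] [ 0.39 -0.07  0.66] [0.64 0.2  0.56]
(0.643, -0.025, 0.03) 0.0 [ 0.13  1.02 -0.86  1.62  1.22  1.55 -1.17] [ 0.49 -0.08  0.53] [0.64 0.2  0.31]
-2.6, -0.25, -2.75, 0.001, 0.001, 0.001, 8.5, -2.6, -0.25, -2.75, 0.001, 0.001, 0.001, 8.5, -2.6, -0.25, -2.75, 0.001, 0.001, 0.001, 8.5, -2.6, -0.25, -2.75, 0.001, 0.001, 0.001, 8.5, -2.6, -0.25, -2.76, 0.001, 0.001, 0.001, 8.5, -2.59, -0.25, -2.76, 0.001, 0.001, 0.001, 8.5, -2.59, -0.25, -2.76, 0.001, 0.001, 0.001, 8.5, -2.59, -0.25, -2.76, 0.001, 0.001, 0.001, 8.5
|rv| 0.013825652002377741 maxstep cm 3.793834446319676 deg/row 0.099018938594105
[... 278 characters left out ...]
0, 0.048, 8.5, -2.15, -0.79, 1.43, 0.038, 0, 0.048, 8.5, -2.18, -0.64, 1.45, 0.038, 0, 0.048, 8.5, -2.21, -0.48, 1.47, 0.038, 0, 0.048, 8.5
|rv| 0.6108652381980152 maxstep cm 2.6999999999999997 deg/row 3.4999999999999996
-1.57, 0.27, 1.73, 0.041, 0, 0.052, 8.5, -1.55, 0.42, 1.72, 0.041, 0, 0.052, 8.5, -1.53, 0.57, 1.7, 0.041, 0, 0.052, 8.5, -1.49, 0.72, 1.67, 0.041, 0, 0.052, 8.5, -1.45, 0.86, 1.64, 0.041, 0, 0.052, 8.5, -1.4, 1, 1.6, 0.041, 0, 0.052, 8.5, -1.35, 1.14, 1.56, 0.041, 0, 0.052, 8.5, -1.28, 1.27, 1.51, 0.041, 0, 0.052, 8.5, -1.21, 1.4, 1.45, 0.041, 0, 0.052, 8.5, -1.14, 1.52, 1.4, 0.041, 0, 0.052, 8.5
|rv| 0.663225115757845 maxstep cm 2.3535929979501553 deg/row 3.799999999999999
```

Request:
servo_tool:
  commands: [-2.6, -0.2, -2.8, 0, 0, 0, 8.5, -2.6, -0.2, -2.8, 0, 0, 0, 8.5, -2.6, -0.2, -2.8, 0, 0, 0, 8.5, -2.6, -0.2, -2.8, 0, 0, 0, 8.5, -2.6, -0.2, -2.8, 0, 0, 0, 8.5, -2.6, -0.2, -2.8, 0, 0, 0, 8.5, -2.6, -0.2, -2.8, 0, 0, 0, 8.5, -2.6, -0.2, -2.8, 0, 0, 0, 8.5, -1.7, -1.8, 1.1, 0.038, 0, 0.048, 8.5, -1.8, -1.7, 1.1, 0.038, 0, 0.048, 8.5]

```text
time: 6.35
ee_pos: [0.3678, 0.3278, 0.3051]
ee_rot: [[-0.72, 0.399, 0.567], [0.316, 0.917, -0.244], [-0.618, 0.004, -0.787]]
contact_force: [-0.7, -0.3, 0.4]
gripper_width: 0.996
```

Request:
servo_tool:
  commands: [-1.9, -1.5, 1.2, 0.038, 0, 0.048, 8.5, -1.9, -1.4, 1.3, 0.038, 0, 0.048, 8.5, -2, -1.2, 1.3, 0.038, 0, 0.048, 8.5, -2.1, -1.1, 1.3, 0.038, 0, 0.048, 8.5, -2.1, -1, 1.4, 0.038, 0, 0.048, 8.5, -2.1, -0.8, 1.4, 0.038, 0, 0.048, 8.5, -2.2, -0.6, 1.4, 0.038, 0, 0.048, 8.5, -2.2, -0.5, 1.5, 0.038, 0, 0.048, 8.5]

```text
time: 7.15
ee_pos: [0.4815, 0.1449, 0.3208]
ee_rot: [[-0.489, 0.784, 0.382], [0.616, 0.621, -0.484], [-0.617, -0.001, -0.787]]
contact_force: [0.9, 0.7, 0.6]
gripper_width: 0.993
```

```bash
python3 - <<'E'
from h import *
st()
D=np.radians
plan([.643,-.025,.25],Rlean(D(38),D(-90)),10,8.5)
E
```

```text
t 7.15 p [0.4815 0.1449 0.3208] F [0.9 0.7 0.6] g 0.993 q [ 0.01  0.42 -1.16  1.86  0.95  1.57 -0.75]
[[-0.489, 0.784, 0.382], [0.616, 0.621, -0.484], [-0.617, -0.001, -0.787]]
-1.4, 0.21, 2, 0.041, 0, 0.053, 8.5, -1.39, 0.37, 1.99, 0.041, 0, 0.053, 8.5, -1.36, 0.52, 1.97, 0.041, 0, 0.053, 8.5, -1.33, 0.67, 1.94, 0.041, 0, 0.053, 8.5, -1.29, 0.82, 1.91, 0.041, 0, 0.053, 8.5, -1.25, 0.97, 1.87, 0.041, 0, 0.053, 8.5, -1.19, 1.11, 1.83, 0.041, 0, 0.053, 8.5, -1.13, 1.24, 1.78, 0.041, 0, 0.053, 8.5, -1.06, 1.37, 1.73, 0.041, 0, 0.053, 8.5, -0.99, 1.5, 1.67, 0.041, 0, 0.053, 8.5
|rv| 0.6696698982698015 maxstep cm 2.4485410610459373 deg/row 3.836925883781482
```

Tracking is accurate. Next I'll move above can_a, the left of the two white-lidded cans.

Request:
servo_tool:
  commands: [-1.4, 0.2, 2, 0.041, 0, 0.053, 8.5, -1.4, 0.4, 2, 0.041, 0, 0.053, 8.5, -1.4, 0.5, 2, 0.041, 0, 0.053, 8.5, -1.3, 0.7, 1.9, 0.041, 0, 0.053, 8.5, -1.3, 0.8, 1.9, 0.041, 0, 0.053, 8.5, -1.2, 1, 1.9, 0.041, 0, 0.053, 8.5, -1.2, 1.1, 1.8, 0.041, 0, 0.053, 8.5, -1.1, 1.2, 1.8, 0.041, 0, 0.053, 8.5, -1, 1.4, 1.7, 0.041, 0, 0.053, 8.5, -1, 1.5, 1.7, 0.041, 0, 0.053, 8.5]

```text
time: 8.15
ee_pos: [0.6436, -0.0236, 0.2489]
ee_rot: [[0.002, 1.0, 0.002], [0.787, -0.0, -0.617], [-0.617, 0.003, -0.787]]
contact_force: [-0.2, 0.8, -0.6]
gripper_width: 0.994
```

```bash
python3 - <<'E'
from h import *
st()
D=np.radians
plan([.643,-.025,.08],Rlean(D(38),D(-90)),8,8.5)
im=capture("scene");cv2.imwrite("pics/s2.png",cv2.resize(im[120:280,260:480],None,fx=3.5,fy=3.5)[:,:,::-1])
E
```

```text
t 8.15 p [ 0.6436 -0.0236  0.2489] F [-0.2  0.8 -0.6] g 0.994 q [ 0.11  0.74 -0.85  1.44  1.02  1.72 -0.86]
[[0.002, 1.0, 0.002], [0.787, -0.0, -0.617], [-0.617, 0.003, -0.787]]
1.29, -0.01, 1.67, 0, 0, -0, 8.5, 1.29, -0.01, 1.67, 0, 0, -0, 8.5, 1.29, -0.01, 1.67, 0, 0, -0, 8.5, 1.29, -0.01, 1.67, 0, 0, -0, 8.5, 1.29, -0.01, 1.67, 0, 0, -0, 8.5, 1.29, -0.01, 1.67, 0, 0, -0, 8.5, 1.29, -0.01, 1.67, 0, 0, -0, 8.5, 1.29, -0.01, 1.67, 0, 0, -0, 8.5
|rv| 0.0028506903565532933 maxstep cm 2.110898789897446 deg/row 0.02041656576614344
```

View pics/s2.png

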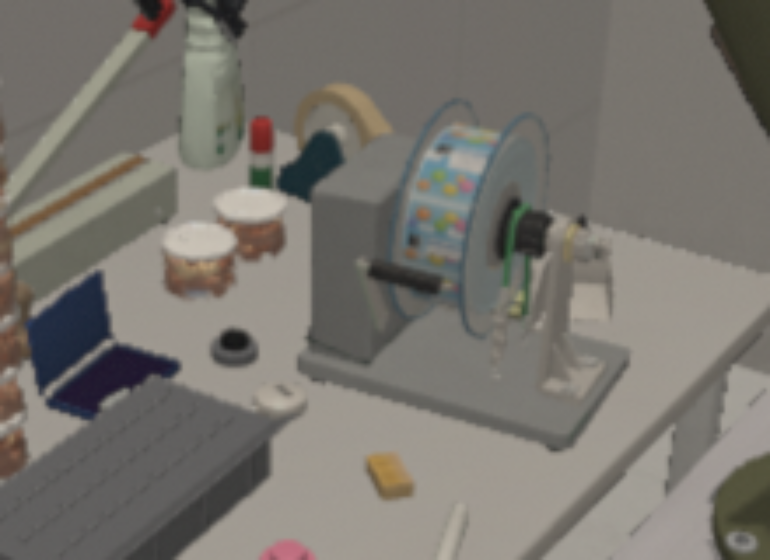

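```bash
python3 - <<'E'
from h import *
g=lambda u,v:((u+.5)/3.5-.5+260,(v+.5)/3.5-.5+120)
for n,u,v,z in [("a",199.5,241,.045),("b",250,204,.045),("btn",234,340,.022),("lidFR fold",285,428,.053)]: print(n,p2w("scene",g(u,v),z).round(4))
im=capture("scene");cv2.imwrite("pics/s3.png",cv2.resize(im[195:305,220:360],None,fx=5,fy=5,interpolation=cv2.INTER_CUBIC)[:,:,::-1])
o=case(0,0);R=lambda x,y,z:w2p("scene",[*case(x,y),z])
for n,c in [("rearR",(.06,-.1225,.053)),("rearL",(.06,.1225,.053)),("frontL",(-.06,.1225,.053)),("frontR",(-.06,-.1225,.053)),("tipL",(-.08,.1225,.064)),("tipR",(-.08,-.1225,.064)),("botFL",(-.057,.1205,0)),("botRL",(.057,.1205,0))]:
    p=R(*c); print(n,((p-[220,195]+.5)*5-.5).round(0))
E
```

```text
a [ 0.6465 -0.0157  0.045 ]
b [ 0.6568 -0.1081  0.045 ]
btn [0.5331 0.079  0.022 ]
lidFR fold [0.3897 0.2021 0.053 ]
rearR [427. 160.]
rearL [127. 377.]
frontL [318. 466.]
frontR [606. 226.]
tipL [351. 463.]
tipR [638. 220.]
botFL [320. 550.]
botRL [143. 463.]
```

View pics/s3.png

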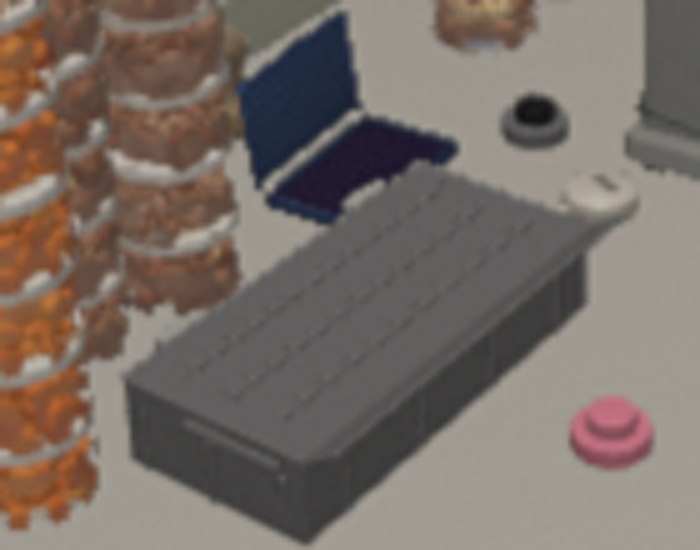

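Request:
servo_tool:
  commands: [1.5, 0, 1.9, 0, 0, 0, 8.5, 1.5, 0, 1.9, 0, 0, 0, 8.5, 1.5, 0, 1.9, 0, 0, 0, 8.5, 1.5, 0, 1.9, 0, 0, 0, 8.5, 1.5, 0.1, 1.9, 0, 0, 0, 8.5, 1.5, 0, 1.9, 0, 0, 0, 8.5, 1.5, 0, 1.9, 0, 0, 0, 8.5, 1.2, 0, 1.5, 0, 0, 0, 8.5, 0, 0, 0, 0, 0, 0, 8.5]

```text
time: 9.15
ee_pos: [0.6434, -0.0224, 0.0583]
ee_rot: [[-0.003, 1.0, 0.001], [0.787, 0.003, -0.617], [-0.617, -0.001, -0.787]]
contact_force: [0.9, 0.2, 0.9]
gripper_width: 0.999
```

```bash
python3 - <<'E'
from h import *
st()
D=np.radians
plan([.6445,-.024,.03],Rlean(D(38),D(-90)),3,8.5)
im=capture("scene");cv2.imwrite("pics/s4.png",cv2.resize(im[130:240,260:400],None,fx=5,fy=5)[:,:,::-1])
im=capture("top");cv2.imwrite("pics/t4.png",cv2.resize(im[110:220,300:440],None,fx=5,fy=5)[:,:,::-1])
E
```

```text
t 9.15 p [ 0.6434 -0.0224  0.0583] F [0.9 0.2 0.9] g 0.999 q [ 0.08  0.95 -0.78  1.6   1.14  1.52 -1.11]
[[-0.003, 1.0, 0.001], [0.787, 0.003, -0.617], [-0.617, -0.001, -0.787]]
0.54, 0.04, 0.77, 0, 0.001, 0.001, 8.5, 0.54, 0.04, 0.77, 0, 0.001, 0.001, 8.5, 0.54, 0.04, 0.78, 0, 0.001, 0.001, 8.5
|rv| 0.0033902691627978186 maxstep cm 0.943950197543387 deg/row 0.06474937148055533
```

View pics/s4.png

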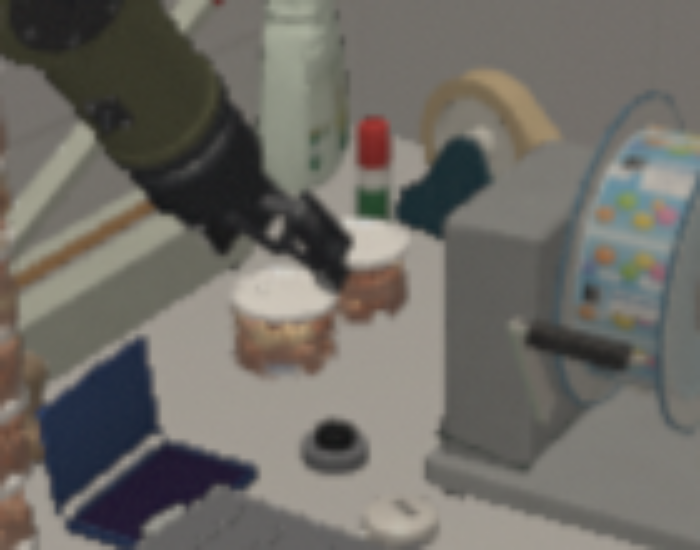

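View pics/t4.png

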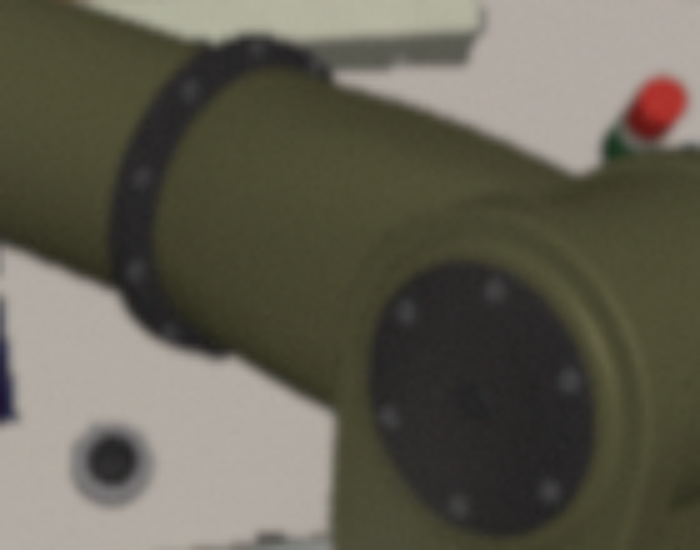

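```bash
python3 - <<'E'
from h import *
for p in [(.595,-.016,.065),(.601,-.016,.065),(.692,-.016,.065),(.6434,-.0224,.0583)]: print(p,((w2p("scene",p)-[260,130])*5).round())
E
```

```text
(0.595, -0.016, 0.065) [346. 287.]
(0.601, -0.016, 0.065) [339. 284.]
(0.692, -0.016, 0.065) [229. 247.]
(0.6434, -0.0224, 0.0583) [293. 272.]
```

The projected finger positions match the picture: the near finger is at (346,287) and the far one at (229,247), straddling can_a. I'll descend and close.

Request:
servo_tool:
  commands: [0.54, 0.04, 0.77, 0, 0, 0, 8.5, 0.54, 0.04, 0.77, 0, 0, 0, 8.5, 0.54, 0.04, 0.77, 0, 0, 0, 8.5, 0, 0, 0, 0, 0, 0, 8.5, 0, 0, 0, 0, 0, 0, 7.2, 0, 0, 0, 0, 0, 0, 6.5, 0, 0, 0, 0, 0, 0, 6.0, 0, 0, 0, 0, 0, 0, 6.0]

```text
time: 10.05
ee_pos: [0.6463, -0.0229, 0.0333]
ee_rot: [[0.001, 1.0, 0.005], [0.788, 0.002, -0.616], [-0.616, 0.004, -0.788]]
contact_force: [-0.2, 3.4, 5.3]
gripper_width: 0.783
```

```bash
python3 - <<'E'
from h import *
st()
E
```

```text
t 10.05 p [ 0.6463 -0.0229  0.0333] F [-0.2  3.4  5.3] g 0.783 q [ 0.08  0.99 -0.77  1.61  1.17  1.49 -1.14]
[[0.001, 1.0, 0.005], [0.788, 0.002, -0.616], [-0.616, 0.004, -0.788]]
```

Request:
servo_tool:
  commands: [0, 0, 0, 0, 0, 0, 6, -0.6, 0, -0.8, 0, 0, 0, 6, -0.6, 0, -0.8, 0, 0, 0, 6, -0.6, 0, -0.8, 0, 0, 0, 6, -0.6, 0, -0.8, 0, 0, 0, 6, 0, 0, 0, 0, 0, 0, 6]

```text
time: 10.65
ee_pos: [0.6466, -0.0226, 0.0745]
ee_rot: [[0.002, 1.0, 0.005], [0.788, 0.001, -0.616], [-0.616, 0.006, -0.788]]
contact_force: [-0.3, 0.0, -1.3]
gripper_width: 0.787
```

```bash
python3 - <<'E'
from h import *
st()
im=capture("scene");cv2.imwrite("pics/s5.png",cv2.resize(im[130:240,260:400],None,fx=5,fy=5)[:,:,::-1])
E
```

```text
t 10.65 p [ 0.6466 -0.0226  0.0745] F [-0.3  0.  -1.3] g 0.787 q [ 0.09  0.93 -0.79  1.59  1.13  1.53 -1.09]
[[0.002, 1.0, 0.005], [0.788, 0.001, -0.616], [-0.616, 0.006, -0.788]]
```

View pics/s5.png

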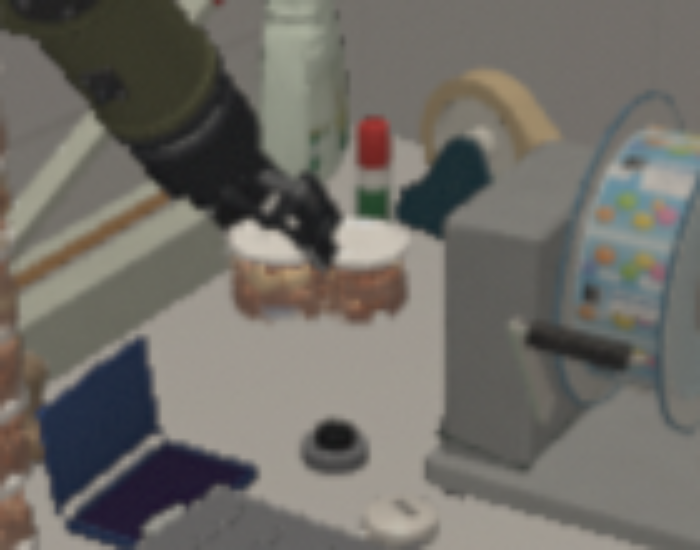

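```bash
sed -i 's/CO=np.array(\[.4497,.3197\])/CO=np.array([.4512,.3212])/' h.py; cat >> h.py <<'E'
def T4can(x,y,bot,t,yaw,off=.006,gz=.0333):
    u=np.array([-np.cos(yaw),-np.sin(yaw)]); return np.r_[case(x,y)-off*u,bot+gz]
E
python3 - <<'E'
from h import *
D=np.radians
s=sense();cur=(np.array(s["ee_pos"]),np.array(s["ee_rot"]))
L=T4can(-.13,.078,.10,38,YC-D(20)); print(L)
C=(np.array([.63,-.01,.26]),Rlean(D(38),D(-85)));B=(np.array([.47,.17,.32]),Rlean(D(38),D(-48)));A=(np.r_[L[:2],.25],Rlean(D(38),YC-D(20)))
plan(*C,6,6,cur=cur);plan(*B,10,6,cur=C);plan(*A,10,6,cur=B)
E
```

```text
[0.32305874 0.39058132 0.1333    ]
-1.75, -0.26, -2.58, -0.008, 0, -0.012, 6, -1.74, -0.26, -2.58, -0.008, 0, -0.012, 6, -1.74, -0.26, -2.58, -0.008, 0, -0.012, 6, -1.74, -0.25, -2.59, -0.008, 0, -0.012, 6, -1.73, -0.25, -2.59, -0.008, 0, -0.012, 6, -1.73, -0.25, -2.59, -0.008, 0, -0.012, 6
|rv| 0.08582150724377127 maxstep cm 3.1254781904891753 deg/row 0.8195350260865859
1.15, -1.44, -1.66, -0.04, -0, -0.051, 6, 1.22, -1.31, -1.72, -0.04, -0, -0.051, 6, 1.29, -1.18, -1.77, -0.04, -0, -0.051, 6, 1.34, -1.04, -1.81, -0.04, -0, -0.051, 6, 1.39, -0.9, -1.85, -0.04, -0, -0.051, 6, 1.43, -0.75, -1.88, -0.04, -0, -0.051, 6, 1.47, -0.6, -1.91, -0.04, -0, -0.051, 6, 1.5, -0.45, -1.93, -0.04, -0, -0.051, 6, 1.51, -0.29, -1.94, -0.04, -0, -0.051, 6, 1.53, -0.14, -1.95, -0.04, -0, -0.051, 6
|rv| 0.6457718232379019 maxstep cm 2.481934729198172 deg/row 3.6999999999999997
2.5, 0.38, -1.06, -0.033, -0, -0.043, 6, 2.48, 0.53, -1.05, -0.033, -0, -0.043, 6, 2.45, 0.66, -1.03, -0.033, -0, -0.043, 6, 2.42, 0.8, -1, -0.033, -0, -0.043, 6, 2.38, 0.94, -0.97, -0.033, -0, -0.043, 6, 2.34, 1.07, -0.94, -0.033, -0, -0.043, 6, 2.29, 1.2, -0.9, -0.033, -0, -0.043, 6, 2.24, 1.33, -0.86, -0.033, -0, -0.043, 6, 2.18, 1.45, -0.82, -0.033, -0, -0.043, 6, 2.12, 1.57, -0.76, -0.033, -0, -0.043, 6
|rv| 0.5406921905584123 maxstep cm 2.741310829902481 deg/row 3.0979380534680283
```

Request:
servo_tool:
  commands: [-1.7, -0.2, -2.6, -0.008, 0, -0.012, 6, -1.7, -0.3, -2.6, -0.008, 0, -0.012, 6, -1.7, -0.2, -2.6, -0.008, 0, -0.012, 6, -1.8, -0.3, -2.6, -0.008, 0, -0.012, 6, -1.7, -0.2, -2.6, -0.008, 0, -0.012, 6, -1.8, -0.3, -2.6, -0.008, 0, -0.012, 6, 1.1, -1.4, -1.7, -0.04, 0, -0.051, 6, 1.2, -1.3, -1.7, -0.04, 0, -0.051, 6, 1.3, -1.2, -1.8, -0.04, 0, -0.051, 6, 1.3, -1, -1.8, -0.04, 0, -0.051, 6]

```text
time: 11.7
ee_pos: [0.5661, 0.0629, 0.2846]
ee_rot: [[-0.272, 0.939, 0.208], [0.739, 0.343, -0.58], [-0.616, -0.004, -0.788]]
contact_force: [0.4, 0.4, -2.2]
gripper_width: 0.783
```

Request:
servo_tool:
  commands: [1.4, -0.9, -1.9, -0.04, 0, -0.051, 6, 1.4, -0.7, -1.9, -0.04, 0, -0.051, 6, 1.5, -0.6, -1.9, -0.04, 0, -0.051, 6, 1.5, -0.5, -1.9, -0.04, 0, -0.051, 6, 1.5, -0.3, -1.9, -0.04, 0, -0.051, 6, 1.5, -0.1, -2, -0.04, 0, -0.051, 6, 2.5, 0.4, -1.1, -0.033, 0, -0.043, 6, 2.5, 0.5, -1, -0.033, 0, -0.043, 6, 2.4, 0.7, -1, -0.033, 0, -0.043, 6, 2.4, 0.8, -1, -0.033, 0, -0.043, 6]

```text
time: 12.7
ee_pos: [0.4121, 0.2585, 0.2929]
ee_rot: [[-0.645, 0.578, 0.5], [0.454, 0.816, -0.358], [-0.615, -0.004, -0.789]]
contact_force: [0.1, 0.6, -2.4]
gripper_width: 0.784
```

```bash
python3 - <<'E'
from h import *
D=np.radians
st()
L=T4can(-.13,.078,.02,38,YC-D(20)); 
s=sense();cur=(np.array(s["ee_pos"]),np.array(s["ee_rot"]))
A=(np.r_[L[:2],.25],Rlean(D(38),YC-D(20)))
plan(*A,6,6,cur=cur);plan(L,A[1],8,6,cur=A)
E
```

```text
t 12.7 p [0.4121 0.2585 0.2929] F [ 0.1  0.6 -2.4] g 0.784 q [-0.24  0.45 -1.22  1.95  0.97  1.56 -0.84]
[[-0.645, 0.578, 0.5], [0.454, 0.816, -0.358], [-0.615, -0.004, -0.789]]
2.4, 0.94, -0.97, -0.033, -0, -0.041, 6, 2.35, 1.07, -0.93, -0.033, -0, -0.041, 6, 2.31, 1.2, -0.9, -0.033, -0, -0.041, 6, 2.25, 1.32, -0.85, -0.033, -0, -0.041, 6, 2.2, 1.44, -0.81, -0.033, -0, -0.041, 6, 2.13, 1.56, -0.76, -0.033, -0, -0.041, 6
|rv| 0.31888509227160033 maxstep cm 2.7491544119426647 deg/row 3.0451283228004207
1.51, 0, 1.94, 0, 0, 0, 6, 1.51, 0, 1.94, 0, 0, 0, 6, 1.51, 0, 1.94, 0, 0, 0, 6, 1.51, 0, 1.94, 0, 0, 0, 6, 1.51, 0, 1.94, 0, 0, 0, 6, 1.51, 0, 1.94, 0, 0, 0, 6, 1.51, 0, 1.94, 0, 0, 0, 6, 1.51, 0, 1.94, 0, 0, 0, 6
|rv| 0.0 maxstep cm 2.4587499999999998 deg/row 0.0
```

Request:
servo_tool:
  commands: [2.4, 0.9, -1, -0.033, 0, -0.041, 6, 2.4, 1.1, -0.9, -0.033, 0, -0.041, 6, 2.3, 1.2, -0.9, -0.033, 0, -0.041, 6, 2.2, 1.3, -0.9, -0.033, 0, -0.041, 6, 2.2, 1.4, -0.8, -0.033, 0, -0.041, 6, 2.1, 1.6, -0.8, -0.033, 0, -0.041, 6, 1.5, 0, 1.9, 0, 0, 0, 6, 1.5, 0, 1.9, 0, 0, 0, 6, 1.5, 0, 1.9, 0, 0, 0, 6, 1.5, 0, 1.9, 0, 0, 0, 6]

```text
time: 13.7
ee_pos: [0.3231, 0.3905, 0.1535]
ee_rot: [[-0.753, 0.297, 0.587], [0.235, 0.955, -0.182], [-0.614, 0.001, -0.789]]
contact_force: [0.2, -0.5, -1.7]
gripper_width: 0.783
```

```bash
python3 - <<'E'
from h import *
D=np.radians
st()
L=T4can(-.13,.078,.006,38,YC-D(20)); print(L)
plan(L,Rlean(D(38),YC-D(20)),5,6)
E
```

```text
t 13.7 p [0.3231 0.3905 0.1535] F [ 0.2 -0.5 -1.7] g 0.783 q [-0.67  0.71 -1.14  2.09  1.17  1.51 -1.16]
[[-0.753, 0.297, 0.587], [0.235, 0.955, -0.182], [-0.614, 0.001, -0.789]]
[0.32305874 0.39058132 0.0393    ]
1.4, -0, 1.8, -0, -0, -0.001, 6, 1.4, -0, 1.8, -0, -0, -0.001, 6, 1.41, 0, 1.8, -0, -0, -0.001, 6, 1.41, 0, 1.8, -0, -0, -0.001, 6, 1.41, 0, 1.8, -0, -0, -0.001, 6
|rv| 0.005429294619926457 maxstep cm 2.2837875017275744 deg/row 0.06221513349097409
```

Request:
servo_tool:
  commands: [1.4, 0, 1.8, 0, 0, 0, 6, 1.4, 0, 1.8, 0, 0, 0, 6, 1.4, 0, 1.8, 0, 0, 0, 6, 1.4, 0, 1.8, 0, 0, 0, 6, 1.4, 0, 1.8, 0, 0, 0, 6, 0, 0, 0, 0, 0, 0, 6]

```text
time: 14.3
ee_pos: [0.3229, 0.3896, 0.0381]
ee_rot: [[-0.755, 0.297, 0.585], [0.233, 0.955, -0.185], [-0.613, -0.003, -0.79]]
contact_force: [-0.7, -0.3, -0.3]
gripper_width: 0.783
```

```bash
python3 - <<'E'
from h import *
D=np.radians
st()
L=T4can(-.099,.078,.005,38,YC-D(20)); print(L)
plan(L,Rlean(D(38),YC-D(20)),4,6)
im=capture("scene");cv2.imwrite("pics/s6.png",cv2.resize(im[170:310,200:380],None,fx=4,fy=4)[:,:,::-1])
im=capture("top");cv2.imwrite("pics/t6.png",cv2.resize(im[180:310,130:330],None,fx=4,fy=4)[:,:,::-1])
E
```

```text
t 14.3 p [0.3229 0.3896 0.0381] F [-0.7 -0.3 -0.3] g 0.783 q [-0.76  0.92 -1.03  2.18  1.34  1.46 -1.39]
[[-0.755, 0.297, 0.585], [0.233, 0.955, -0.185], [-0.613, -0.003, -0.79]]
[0.35401684 0.39219259 0.0383    ]
-0.58, 0.29, 0.44, -0.001, -0.001, -0.001, 6, -0.58, 0.29, 0.44, -0.001, -0.001, -0.001, 6, -0.58, 0.29, 0.44, -0.001, -0.001, -0.001, 6, -0.58, 0.29, 0.44, -0.001, -0.001, -0.001, 6
|rv| 0.006500305818012192 maxstep cm 0.7815460778048794 deg/row 0.0931100222291082
```

View pics/s6.png

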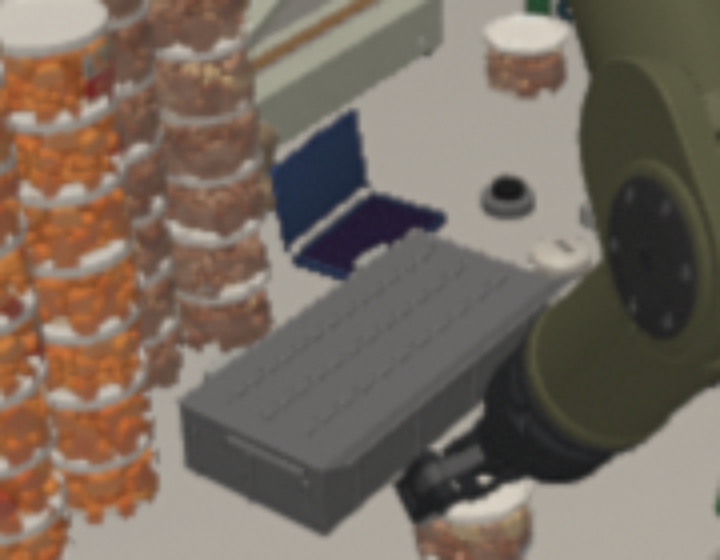

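View pics/t6.png

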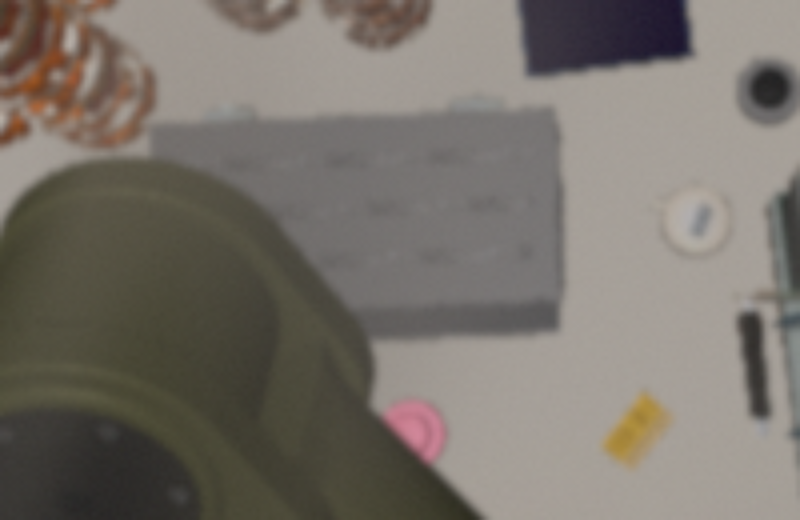

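```bash
python3 - <<'E'
from h import *
im=capture("scene");cv2.imwrite("pics/s7.png",cv2.resize(im[250:350,250:380],None,fx=6,fy=6,interpolation=cv2.INTER_CUBIC)[:,:,::-1])
for p in [case(-.13,.078)]:
  print([((w2p("scene",[*p,z])-[250,250])*6).round() for z in (.005,.05)])
E
```

```text
[array([409., 329.]), array([408., 239.])]
```

View pics/s7.png

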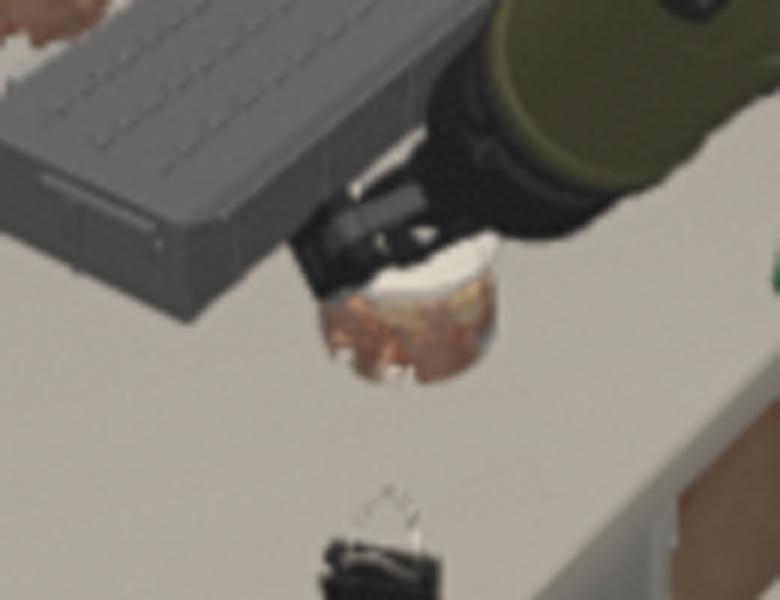

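Request:
servo_tool:
  commands: [0.12, 0, 0.16, 0, 0, 0, 6, 0, 0, 0, 0, 0, 0, 6]

```text
time: 14.65
ee_pos: [0.3234, 0.3911, 0.0394]
ee_rot: [[-0.753, 0.298, 0.587], [0.237, 0.955, -0.181], [-0.614, 0.003, -0.789]]
contact_force: [0.6, 0.6, -1.9]
gripper_width: 0.783
```

Request:
servo_tool:
  commands: [0.12, 0, 0.16, 0, 0, 0, 6, 0, 0, 0, 0, 0, 0, 6]

```text
time: 14.85
ee_pos: [0.3234, 0.3908, 0.0368]
ee_rot: [[-0.753, 0.298, 0.587], [0.236, 0.955, -0.182], [-0.614, 0.002, -0.789]]
contact_force: [-0.2, 0.8, -2.4]
gripper_width: 0.781
```

Request:
servo_tool:
  commands: [0.12, 0, 0.16, 0, 0, 0, 6, 0, 0, 0, 0, 0, 0, 6]

```text
time: 15.05
ee_pos: [0.3233, 0.3907, 0.0345]
ee_rot: [[-0.753, 0.298, 0.587], [0.236, 0.955, -0.182], [-0.614, 0.001, -0.789]]
contact_force: [0.4, 0.1, -1.9]
gripper_width: 0.78
```

Request:
servo_tool:
  commands: [0.12, 0, 0.16, 0, 0, 0, 6, 0, 0, 0, 0, 0, 0, 6]

```text
time: 15.25
ee_pos: [0.3233, 0.3908, 0.0332]
ee_rot: [[-0.753, 0.297, 0.588], [0.235, 0.955, -0.181], [-0.615, 0.002, -0.789]]
contact_force: [-2.8, -1.1, 4.8]
gripper_width: 0.786
```

Request:
servo_tool:
  commands: [-0.25, 0, -0.32, 0, 0, 0, 6, -0.58, 0.29, 0.44, 0, 0, 0, 6, -0.58, 0.29, 0.44, 0, 0, 0, 6, -0.58, 0.29, 0.44, 0, 0, 0, 6, -0.58, 0.29, 0.44, 0, 0, 0, 6, 0, 0, 0, 0, 0, 0, 6]

```text
time: 15.85
ee_pos: [0.3561, 0.3925, 0.037]
ee_rot: [[-0.752, 0.3, 0.587], [0.237, 0.954, -0.183], [-0.615, 0.001, -0.789]]
contact_force: [-0.3, -0.3, -1.7]
gripper_width: 0.778
```

```bash
python3 - <<'E'
from h import *
D=np.radians
st()
L=T4can(-.099,.078,.03,38,YC-D(20)); print(L)
plan(L,Rlean(D(38),YC-D(20)),3,6)
im=capture("scene");cv2.imwrite("pics/s8.png",cv2.resize(im[200:330,230:380],None,fx=5,fy=5)[:,:,::-1])
E
```

```text
t 15.85 p [0.3561 0.3925 0.037 ] F [-0.3 -0.3 -1.7] g 0.778 q [-0.7   0.92 -1.01  2.15  1.39  1.45 -1.33]
[[-0.752, 0.3, 0.587], [0.237, 0.954, -0.183], [-0.615, 0.001, -0.789]]
[0.35401684 0.39219259 0.0633    ]
-0.49, -0.03, -0.73, -0.001, -0, -0.002, 6, -0.49, -0.03, -0.73, -0.001, -0, -0.002, 6, -0.49, -0.03, -0.73, -0.001, -0, -0.002, 6
|rv| 0.007635236382867899 maxstep cm 0.880646206664146 deg/row 0.1458222734410211
```

View pics/s8.png

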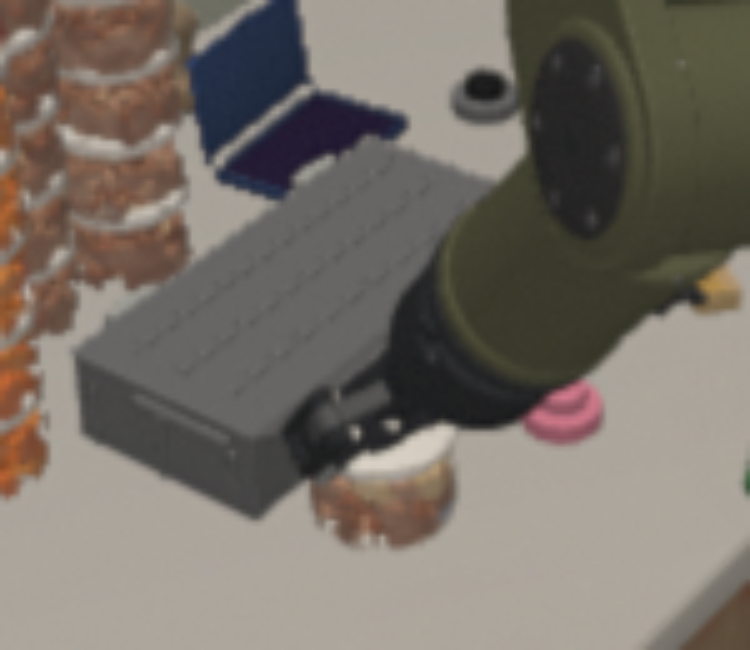

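Request:
servo_tool:
  commands: [-0.15, 0.08, 0.12, 0, 0, 0, 6, -0.61, 0, -0.79, 0, 0, 0, 6, -0.61, 0, -0.79, 0, 0, 0, 6, -0.61, 0, -0.79, 0, 0, 0, 6, 0, 0, 0, 0, 0, 0, 6]

```text
time: 16.4
ee_pos: [0.3565, 0.3941, 0.0688]
ee_rot: [[-0.753, 0.297, 0.588], [0.237, 0.955, -0.18], [-0.615, 0.004, -0.789]]
contact_force: [-0.7, 0.5, -2.0]
gripper_width: 0.782
```

```bash
python3 - <<'E'
from h import *
D=np.radians
st()
im=capture("scene");cv2.imwrite("pics/s9.png",cv2.resize(im[200:330,230:380],None,fx=5,fy=5)[:,:,::-1])
E
```

```text
t 16.4 p [0.3565 0.3941 0.0688] F [-0.7  0.5 -2. ] g 0.782 q [-0.68  0.86 -1.04  2.13  1.34  1.46 -1.26]
[[-0.753, 0.297, 0.588], [0.237, 0.955, -0.18], [-0.615, 0.004, -0.789]]
```

View pics/s9.png

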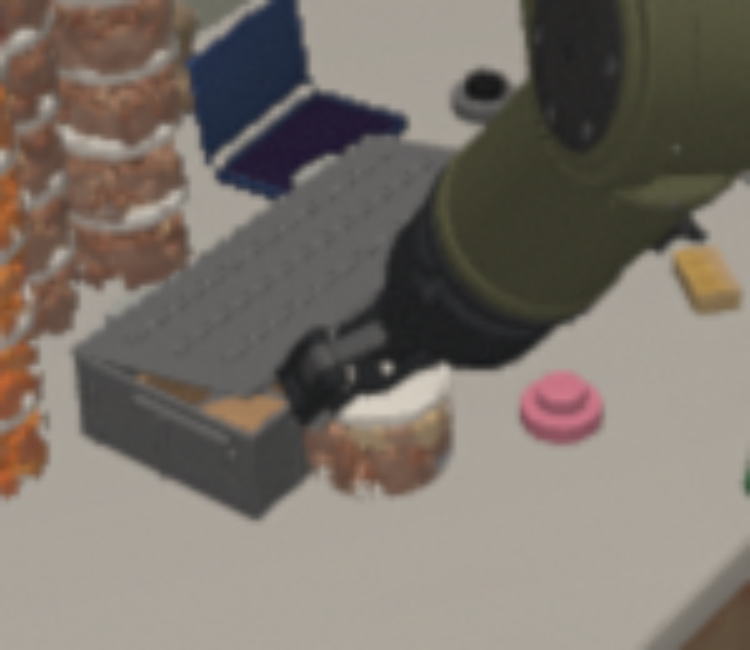

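Request:
servo_tool:
  commands: [-0.61, 0, -0.79, 0, 0, 0, 6, -0.61, 0, -0.79, 0, 0, 0, 6, -0.25, 0, -0.3, 0, 0, 0, 6, 0, 0, 0, 0, 0, 0, 6]

```text
time: 16.85
ee_pos: [0.3567, 0.3936, 0.0917]
ee_rot: [[-0.753, 0.298, 0.587], [0.236, 0.955, -0.181], [-0.614, 0.003, -0.789]]
contact_force: [-0.4, -0.8, -2.4]
gripper_width: 0.782
```

```bash
python3 - <<'E'
from h import *
D=np.radians
st()
im=capture("scene");cv2.imwrite("pics/s10.png",cv2.resize(im[190:320,230:380],None,fx=5,fy=5)[:,:,::-1])
im=capture("top");cv2.imwrite("pics/t10.png",cv2.resize(im[180:310,130:330],None,fx=4,fy=4)[:,:,::-1])
E
```

```text
t 16.85 p [0.3567 0.3936 0.0917] F [-0.4 -0.8 -2.4] g 0.782 q [-0.66  0.82 -1.07  2.12  1.3   1.46 -1.22]
[[-0.753, 0.298, 0.587], [0.236, 0.955, -0.181], [-0.614, 0.003, -0.789]]
```

View pics/s10.png

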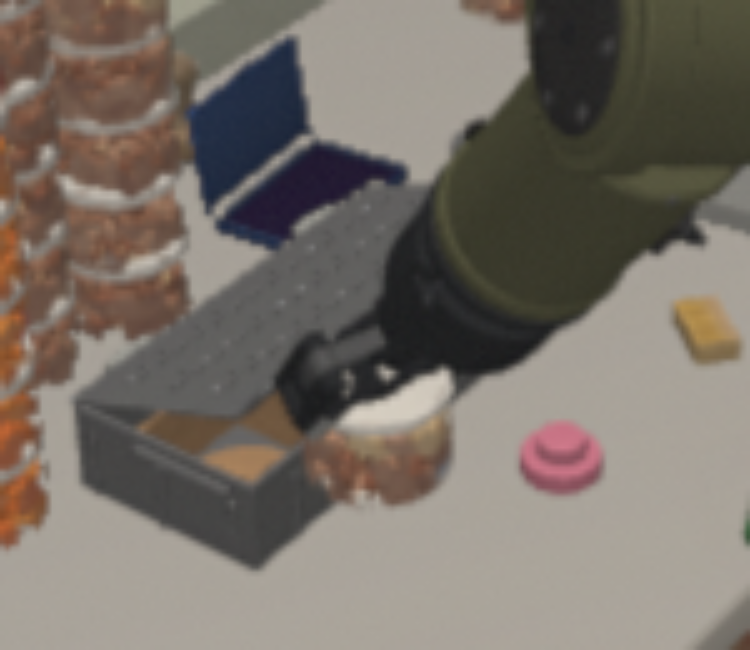

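View pics/t10.png

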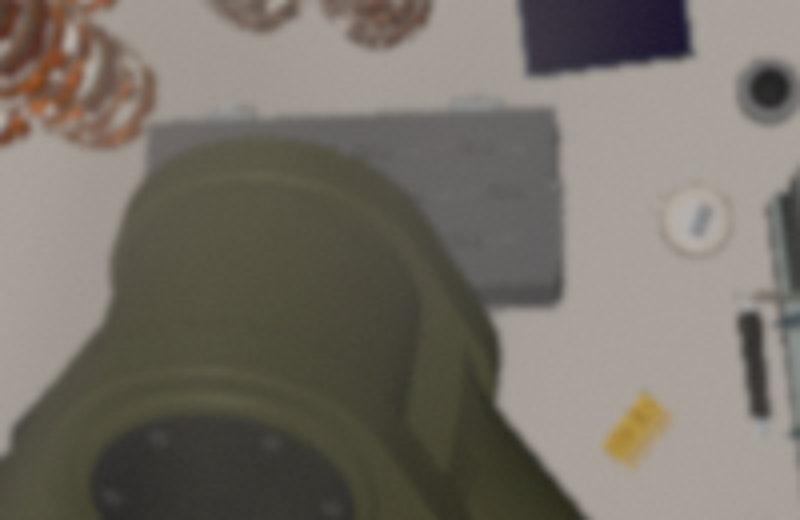

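Request:
servo_tool:
  commands: [-0.31, 0, -0.39, 0, 0, 0, 6, -0.74, 0.35, 0.58, 0, 0, 0, 6, -0.74, 0.35, 0.58, 0, 0, 0, 6, -0.74, 0.35, 0.58, 0, 0, 0, 6, -0.74, 0.35, 0.58, 0, 0, 0, 6, 0, 0, 0, 0, 0, 0, 6]

```text
time: 17.55
ee_pos: [0.3986, 0.3946, 0.0955]
ee_rot: [[-0.752, 0.3, 0.587], [0.238, 0.954, -0.184], [-0.615, 0.001, -0.789]]
contact_force: [0.1, -0.1, -1.7]
gripper_width: 0.783
```

```bash
python3 - <<'E'
from h import *
D=np.radians
st()
im=capture("scene");cv2.imwrite("pics/s11.png",cv2.resize(im[180:310,230:380],None,fx=5,fy=5)[:,:,::-1])
E
```

```text
t 17.55 p [0.3986 0.3946 0.0955] F [ 0.1 -0.1 -1.7] g 0.783 q [-0.59  0.82 -1.06  2.07  1.34  1.45 -1.12]
[[-0.752, 0.3, 0.587], [0.238, 0.954, -0.184], [-0.615, 0.001, -0.789]]
```

View pics/s11.png

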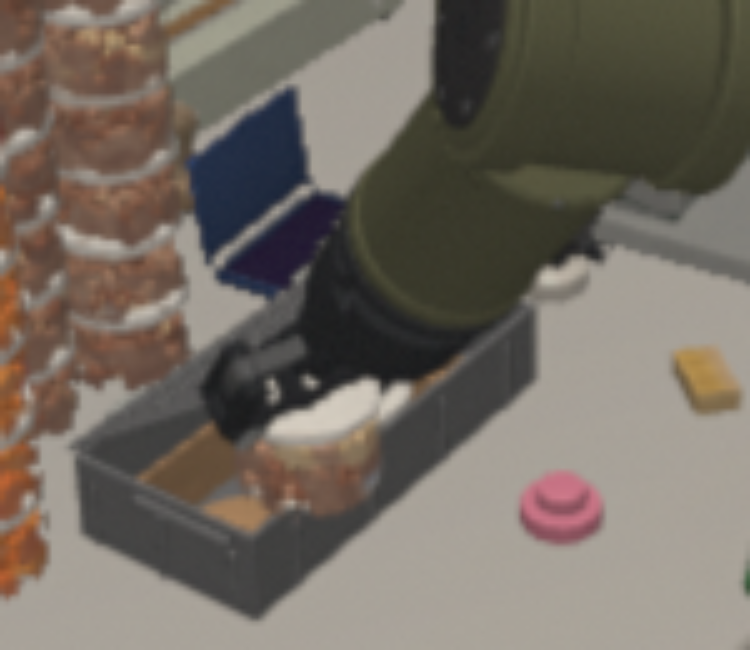

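```bash
python3 - <<'E'
from h import *
p=p2w("scene",(230+397/5,180+402/5),.048)[:2]; c,s=np.cos(YC),np.sin(YC); d=p-CO; print("case frame of white crescent",d@[c,s],d@[-s,c])
p=p2w("scene",(230+440/5,180+370/5),.048)[:2]; d=p-CO; print("brown",d@[c,s],d@[-s,c])
im=capture("scene");cv2.imwrite("pics/s12.png",cv2.resize(im[225:295,260:345],None,fx=9,fy=8,interpolation=cv2.INTER_CUBIC)[:,:,::-1])
E
```

```text
case frame of white crescent -0.04359460766116918 -0.005889269980492868
brown -0.045202974688575134 -0.041149286938027795
```

View pics/s12.png

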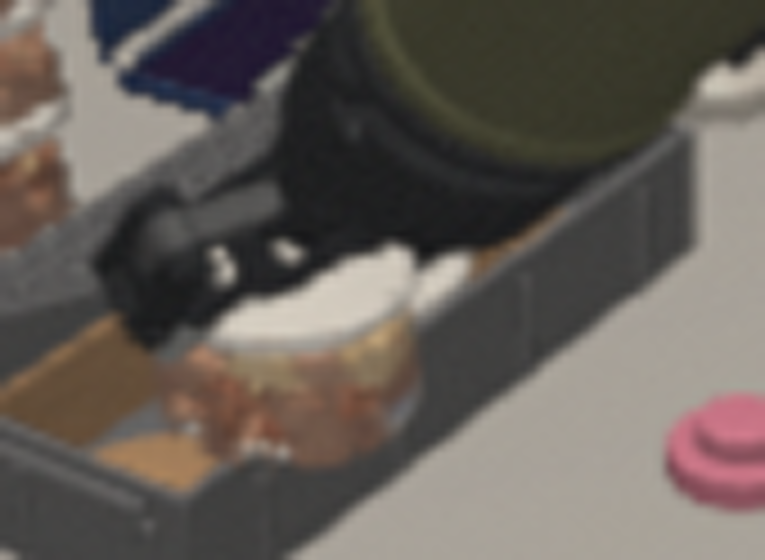

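Request:
servo_tool:
  commands: [0, 0, 0, 0, -0.07, 0, 6, 0, 0, 0, 0, -0.07, 0, 6, 0, 0, 0, 0, 0, 0, 6]

```text
time: 17.95
ee_pos: [0.3948, 0.3965, 0.0948]
ee_rot: [[-0.665, 0.294, 0.686], [0.204, 0.956, -0.211], [-0.718, -0.0, -0.696]]
contact_force: [-0.6, 0.4, -1.6]
gripper_width: 0.788
```

```bash
python3 - <<'E'
from h import *
st()
im=capture("scene");cv2.imwrite("pics/s13.png",cv2.resize(im[225:295,260:345],None,fx=9,fy=8,interpolation=cv2.INTER_CUBIC)[:,:,::-1])
E
```

```text
t 17.95 p [0.3948 0.3965 0.0948] F [-0.6  0.4 -1.6] g 0.788 q [-0.72  0.86 -0.98  2.1   1.39  1.55 -1.24]
[[-0.665, 0.294, 0.686], [0.204, 0.956, -0.211], [-0.718, -0.0, -0.696]]
```

View pics/s13.png

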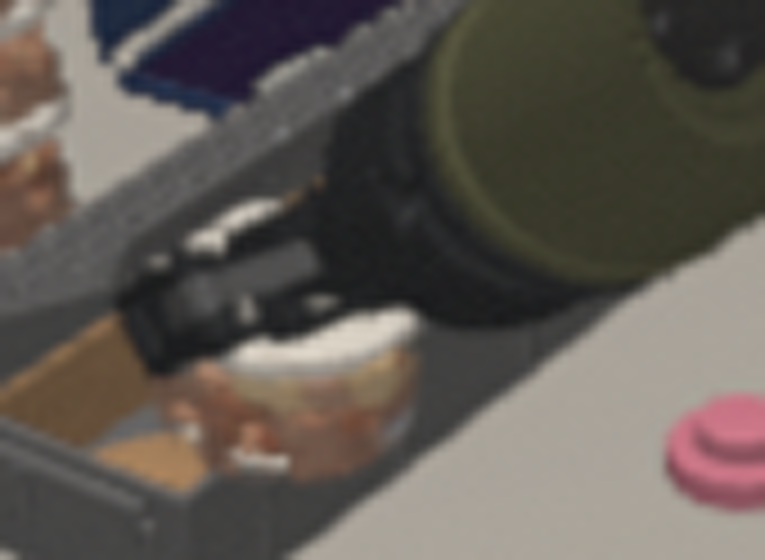

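```bash
python3 - <<'E'
from h import *
s=sense();p0=np.array(s["ee_pos"]);R0=np.array(s["ee_rot"])
L=T4can(-.0145,.078,.060,0,YC-np.radians(20),off=.008,gz=.0347); print(L)
plan(L,R0,4,6)
print("down1cm",(R0.T@[0,0,-1]).round(3),"x1cm",(R0.T@[.9986,.052,0]).round(3),"y1cm",(R0.T@[-.052,.9986,0]).round(3))
E
```

```text
[0.44031502 0.39599918 0.0947    ]
-0.74, 0.32, 0.78, 0, 0, 0, 6, -0.74, 0.32, 0.78, 0, 0, 0, 6, -0.74, 0.32, 0.78, 0, 0, 0, 6, -0.74, 0.32, 0.78, 0, 0, 0, 6
|rv| 0.0 maxstep cm 1.1252062339767719 deg/row 0.0
down1cm [0.717 0.    0.697] x1cm [-0.655  0.344  0.673] y1cm [ 0.239  0.939 -0.246]
```

Request:
servo_tool:
  commands: [-0.74, 0.32, 0.78, 0, 0, 0, 6, -0.74, 0.32, 0.78, 0, 0, 0, 6, -0.74, 0.32, 0.78, 0, 0, 0, 6, -0.74, 0.32, 0.78, 0, 0, 0, 6, 0, 0, 0, 0, 0, 0, 6]

```text
time: 18.5
ee_pos: [0.444, 0.3934, 0.0954]
ee_rot: [[-0.662, 0.301, 0.686], [0.211, 0.953, -0.216], [-0.719, 0.001, -0.695]]
contact_force: [-0.4, -0.0, -1.9]
gripper_width: 0.787
```

```bash
python3 - <<'E'
from h import *
st()
im=capture("scene");cv2.imwrite("pics/s14.png",cv2.resize(im[215:295,240:340],None,fx=8,fy=7.5,interpolation=cv2.INTER_CUBIC)[:,:,::-1])
E
```

```text
t 18.5 p [0.444  0.3934 0.0954] F [-0.4 -0.  -1.9] g 0.787 q [-0.64  0.86 -0.96  2.06  1.45  1.52 -1.16]
[[-0.662, 0.301, 0.686], [0.211, 0.953, -0.216], [-0.719, 0.001, -0.695]]
```

View pics/s14.png

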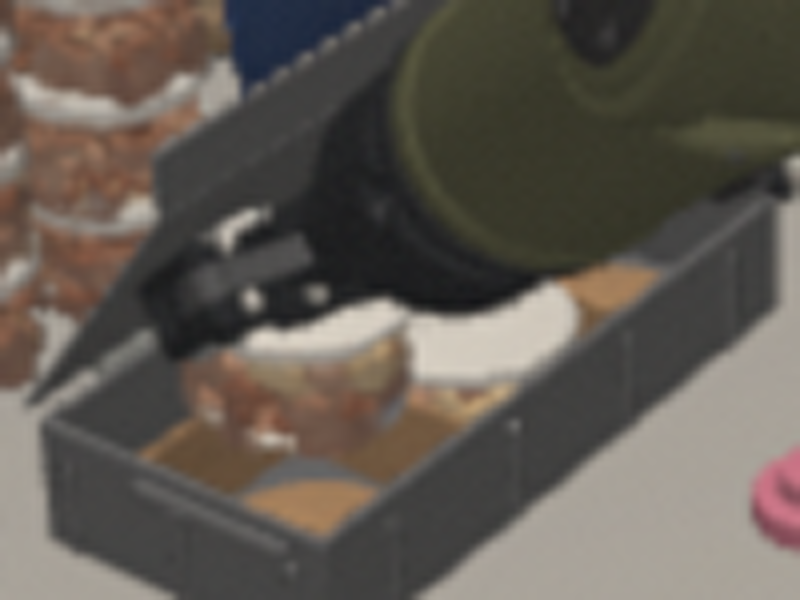

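```bash
python3 - <<'E'
from h import *
def circ(c,z,r=.035):
    a=np.linspace(0,2*np.pi,181); P=np.array([w2p("scene",[c[0]+r*np.cos(t),c[1]+r*np.sin(t),z]) for t in a]); P=(P-[240,215]+.5)*[8,7.5]-.5
    return "L %s R %s T %s B %s"%tuple(P[i].round() for i in (P[:,0].argmin(),P[:,0].argmax(),P[:,1].argmin(),P[:,1].argmax()))
print("can1 top",circ(case(-.0155,0),.048))
p=np.array([.444,.3934])+.008*np.array([-.956,.292]); print("can centre",p)
for b in(.0607,): print("our top",circ(p,b+.045),"bot",circ(p,b))
for n,c in [("rimFL",(-.057,.1205,.05)),("rimRL",(.057,.1205,.05)),("rimFR",(-.057,-.1205,.05))]: print(n,((w2p("scene",[*case(*c[:2]),c[2]])-[240,215]+.5)*[8,7.5]).round())
E
```

```text
can1 top L [367. 329.] R [587. 324.] T [481. 266.] B [472. 386.]
can centre [0.436352 0.395736]
our top L [188. 291.] R [423. 279.] T [315. 223.] B [296. 349.] bot L [197. 406.] R [428. 394.] T [322. 336.] B [304. 466.]
rimFL [338. 551.]
rimRL [ 49. 424.]
rimFR [794. 197.]
```

Request:
servo_tool:
  commands: [0.37, 0.04, -0.39, 0, 0, 0, 6, 0.36, 0, 0.35, 0, 0, 0, 6, 0.36, 0, 0.35, 0, 0, 0, 6, 0, 0, 0, 0, 0, 0, 6]

```text
time: 18.95
ee_pos: [0.436, 0.3969, 0.0843]
ee_rot: [[-0.665, 0.296, 0.686], [0.206, 0.955, -0.213], [-0.718, 0.0, -0.696]]
contact_force: [-1.1, -0.2, -1.3]
gripper_width: 0.782
```

```bash
python3 - <<'E'
from h import *
st()
im=capture("scene");cv2.imwrite("pics/s15.png",cv2.resize(im[215:295,240:340],None,fx=8,fy=7.5,interpolation=cv2.INTER_CUBIC)[:,:,::-1])
E
```

```text
t 18.95 p [0.436  0.3969 0.0843] F [-1.1 -0.2 -1.3] g 0.782 q [-0.66  0.88 -0.95  2.06  1.45  1.53 -1.18]
[[-0.665, 0.296, 0.686], [0.206, 0.955, -0.213], [-0.718, 0.0, -0.696]]
```

View pics/s15.png

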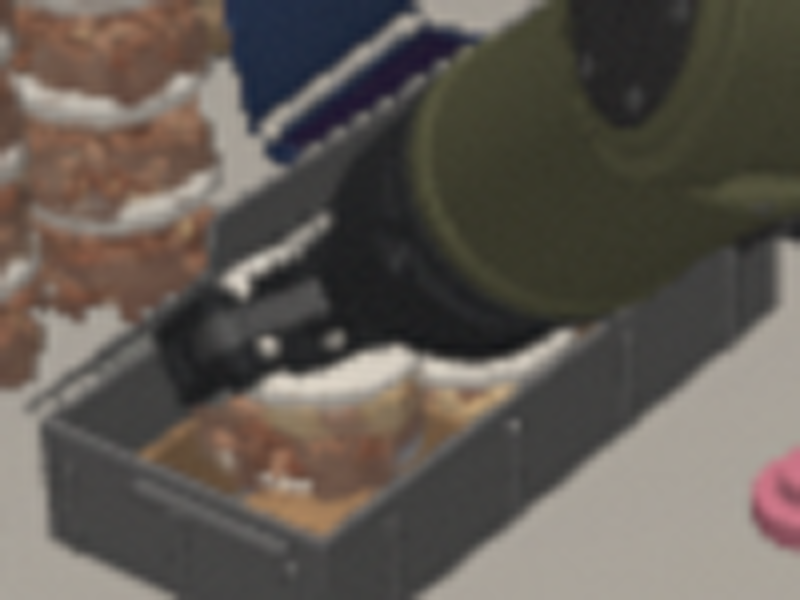

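Request:
servo_tool:
  commands: [-0.12, -0.05, 0.12, 0, 0, 0, 6, 0.36, 0, 0.35, 0, 0, 0, 6, 0, 0, 0, 0, 0, 0, 6]

```text
time: 19.3
ee_pos: [0.4381, 0.3956, 0.0797]
ee_rot: [[-0.664, 0.298, 0.686], [0.208, 0.955, -0.213], [-0.718, 0.001, -0.696]]
contact_force: [-0.1, -1.0, -1.8]
gripper_width: 0.784
```

Request:
servo_tool:
  commands: [0.22, 0, 0.21, 0, 0, 0, 6, 0, 0, 0, 0, 0, 0, 6]

```text
time: 19.5
ee_pos: [0.438, 0.3958, 0.0769]
ee_rot: [[-0.664, 0.298, 0.686], [0.208, 0.955, -0.213], [-0.718, 0.001, -0.696]]
contact_force: [-0.5, 0.4, -1.9]
gripper_width: 0.785
```

Request:
servo_tool:
  commands: [0.22, 0, 0.21, 0, 0, 0, 6, 0, 0, 0, 0, 0, 0, 6]

```text
time: 19.7
ee_pos: [0.4379, 0.3959, 0.0738]
ee_rot: [[-0.664, 0.297, 0.686], [0.208, 0.955, -0.213], [-0.718, 0.001, -0.696]]
contact_force: [0.1, -0.6, -1.8]
gripper_width: 0.781
```

Request:
servo_tool:
  commands: [0.22, 0, 0.21, 0, 0, 0, 6, 0.22, 0, 0.21, 0, 0, 0, 6, 0, 0, 0, 0, 0, 0, 6]

```text
time: 20.0
ee_pos: [0.438, 0.3958, 0.0677]
ee_rot: [[-0.664, 0.298, 0.686], [0.208, 0.955, -0.213], [-0.718, 0.001, -0.696]]
contact_force: [0.1, -0.7, -1.5]
gripper_width: 0.784
```

Request:
servo_tool:
  commands: [0.22, 0, 0.21, 0, 0, 0, 6, 0.22, 0, 0.21, 0, 0, 0, 6, 0, 0, 0, 0, 0, 0, 6]

```text
time: 20.3
ee_pos: [0.4379, 0.3958, 0.0616]
ee_rot: [[-0.664, 0.297, 0.686], [0.208, 0.955, -0.213], [-0.718, 0.001, -0.696]]
contact_force: [-1.2, 0.0, -1.7]
gripper_width: 0.785
```

```bash
python3 - <<'E'
from h import *
st()
im=capture("scene");cv2.imwrite("pics/s16.png",cv2.resize(im[215:295,240:340],None,fx=8,fy=7.5,interpolation=cv2.INTER_CUBIC)[:,:,::-1])
E
```

```text
t 20.3 p [0.4379 0.3958 0.0616] F [-1.2  0.  -1.7] g 0.785 q [-0.67  0.92 -0.93  2.08  1.49  1.52 -1.22]
[[-0.664, 0.297, 0.686], [0.208, 0.955, -0.213], [-0.718, 0.001, -0.696]]
```

View pics/s16.png

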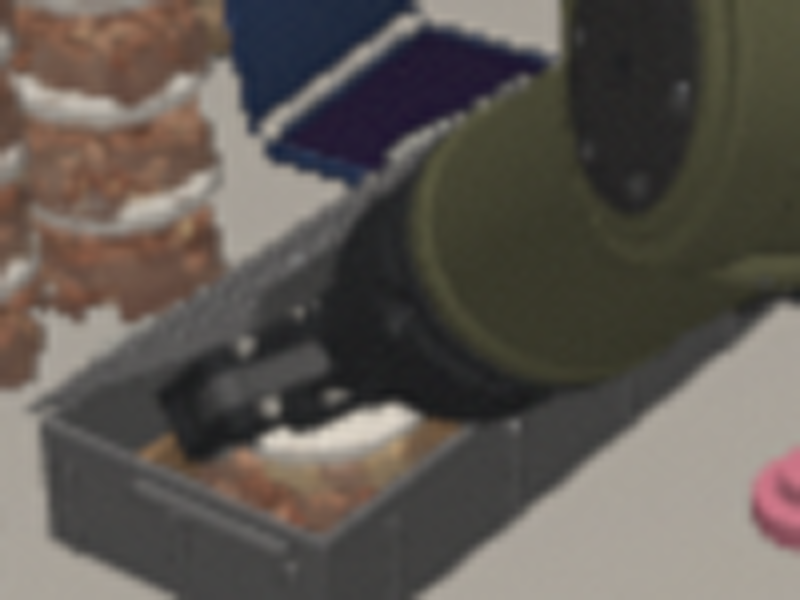

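Request:
servo_tool:
  commands: [0.22, 0, 0.21, 0, 0, 0, 6, 0.14, 0, 0.14, 0, 0, 0, 6, 0, 0, 0, 0, 0, 0, 6]

```text
time: 20.65
ee_pos: [0.4379, 0.3959, 0.0567]
ee_rot: [[-0.664, 0.297, 0.686], [0.208, 0.955, -0.213], [-0.718, 0.001, -0.696]]
contact_force: [-0.1, 0.2, -2.8]
gripper_width: 0.787
```

Request:
servo_tool:
  commands: [0.14, 0, 0.14, 0, 0, 0, 6, 0, 0, 0, 0, 0, 0, 6]

```text
time: 20.85
ee_pos: [0.438, 0.3959, 0.0548]
ee_rot: [[-0.664, 0.298, 0.686], [0.208, 0.955, -0.213], [-0.718, 0.001, -0.696]]
contact_force: [0.4, 0.1, -1.7]
gripper_width: 0.788
```

Request:
servo_tool:
  commands: [0, 0, 0, 0, 0, 0, 7.2, 0, 0, 0, 0, 0, 0, 7.6, 0, 0, 0, 0, 0, 0, 8, 0, 0, 0, 0, 0, 0, 8.2]

```text
time: 21.25
ee_pos: [0.438, 0.3961, 0.0552]
ee_rot: [[-0.664, 0.297, 0.686], [0.208, 0.955, -0.213], [-0.718, 0.002, -0.696]]
contact_force: [0.9, 0.3, -0.0]
gripper_width: 0.964
```

```bash
python3 - <<'E'
from h import *
st()
im=capture("scene");cv2.imwrite("pics/s17.png",cv2.resize(im[215:295,240:340],None,fx=8,fy=7.5,interpolation=cv2.INTER_CUBIC)[:,:,::-1])
E
```

```text
t 21.25 p [0.438  0.3961 0.0552] F [ 0.9  0.3 -0. ] g 0.964 q [-0.67  0.93 -0.93  2.08  1.5   1.52 -1.24]
[[-0.664, 0.297, 0.686], [0.208, 0.955, -0.213], [-0.718, 0.002, -0.696]]
```

View pics/s17.png

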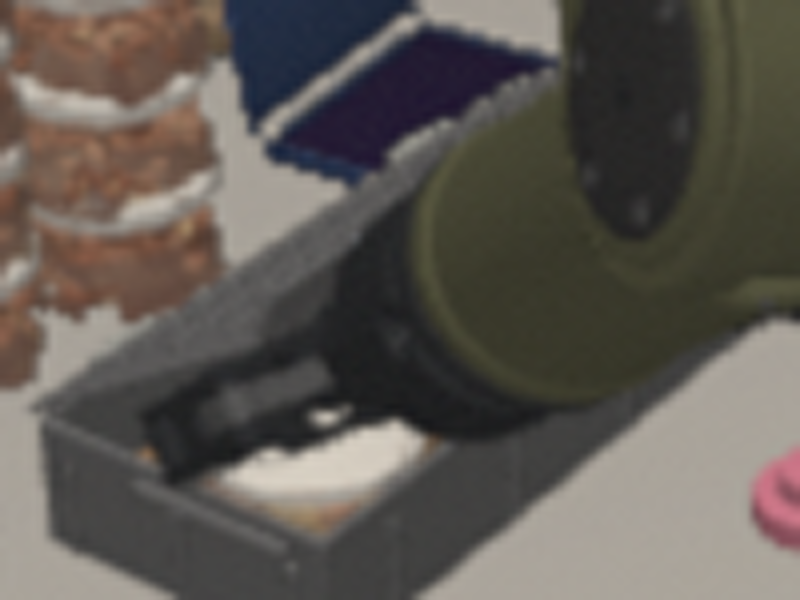

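Request:
servo_tool:
  commands: [-0.54, 0, -0.52, 0, 0, 0, 8.5, -0.54, 0, -0.52, 0, 0, 0, 8.5, 0.65, -0.34, -0.67, 0, 0, 0, 8.5, 1.3, -0.69, -1.35, 0, 0, 0, 8.5, 1.6, -0.83, -1.6, 0, 0, 0, 8.5, 1.6, -0.83, -1.6, 0, 0, 0, 8.5, 1.6, -0.83, -1.6, 0, 0, 0, 8.5, 1.3, -0.69, -1.35, 0, 0, 0, 8.5, 0, 0, 0, 0, 0, 0, 8.5]

```text
time: 22.2
ee_pos: [0.3131, 0.391, 0.0692]
ee_rot: [[-0.666, 0.293, 0.686], [0.206, 0.956, -0.209], [-0.717, 0.002, -0.697]]
contact_force: [0.4, -0.1, 0.8]
gripper_width: 0.997
```

```bash
python3 - <<'E'
from h import *
st()
im=capture("scene");cv2.imwrite("pics/s18.png",cv2.resize(im[190:320,230:380],None,fx=5,fy=4.6)[:,:,::-1])
E
```

```text
t 22.2 p [0.3131 0.391  0.0692] F [ 0.4 -0.1  0.8] g 0.997 q [-0.87  0.91 -0.99  2.17  1.3   1.58 -1.46]
[[-0.666, 0.293, 0.686], [0.206, 0.956, -0.209], [-0.717, 0.002, -0.697]]
```

View pics/s18.png

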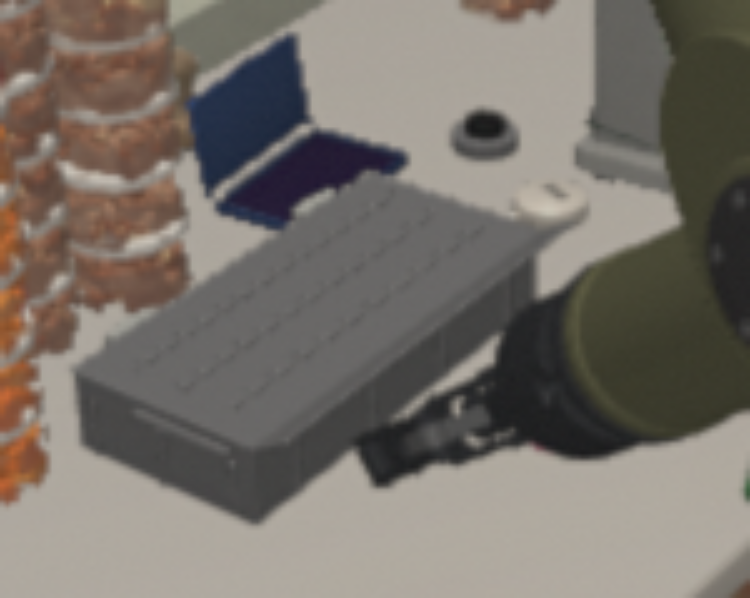

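```bash
python3 - <<'E'
from h import *
D=np.radians
s=sense();cur=(np.array(s["ee_pos"]),np.array(s["ee_rot"]))
A=(np.array([.34,.36,.27]),Rlean(D(38),D(-20)));B=(np.array([.50,.11,.30]),Rlean(D(38),D(-58)));C=(np.array([.6565,-.113,.20]),Rlean(D(38),D(-90)))
plan(*A,6,8.5,cur=cur); plan(*B,10,8.5,cur=A); plan(*C,10,8.5,cur=B)
E
```

```text
-2.79, -0.36, -1.93, 0.006, 0.023, 0.006, 8.5, -2.75, -0.35, -1.99, 0.006, 0.023, 0.006, 8.5, -2.7, -0.35, -2.05, 0.006, 0.023, 0.006, 8.5, -2.66, -0.34, -2.11, 0.006, 0.023, 0.006, 8.5, -2.61, -0.34, -2.17, 0.006, 0.023, 0.006, 8.5, -2.56, -0.34, -2.23, 0.006, 0.023, 0.006, 8.5
|rv| 0.1464203062043426 maxstep cm 3.4110019788487116 deg/row 1.398210930087002
-2.04, -1.8, 1.22, 0.041, -0, 0.052, 8.5, -2.13, -1.64, 1.29, 0.041, -0, 0.052, 8.5, -2.21, -1.47, 1.35, 0.041, -0, 0.052, 8.5, -2.29, -1.3, 1.41, 0.041, -0, 0.052, 8.5, -2.35, -1.12, 1.46, 0.041, -0, 0.052, 8.5, -2.4, -0.94, 1.5, 0.041, -0, 0.052, 8.5, -2.45, -0.75, 1.53, 0.041, -0, 0.052, 8.5, -2.48, -0.56, 1.56, 0.041, -0, 0.052, 8.5, -2.51, -0.36, 1.58, 0.041, -0, 0.052, 8.5, -2.52, -0.16, 1.59, 0.041, -0, 0.052, 8.5
|rv| 0.6632251157578454 maxstep cm 2.98328677803526 deg/row 3.8000000000000016
-1.53, 0.15, 2.46, 0.034, 0, 0.044, 8.5, -1.52, 0.3, 2.46, 0.034, 0, 0.044, 8.5, -1.5, 0.45, 2.44, 0.034, 0, 0.044, 8.5, -1.48, 0.6, 2.42, 0.034, 0, 0.044, 8.5, -1.45, 0.74, 2.4, 0.034, 0, 0.044, 8.5, -1.41, 0.89, 2.37, 0.034, 0, 0.044, 8.5, -1.37, 1.03, 2.34, 0.034, 0, 0.044, 8.5, -1.32, 1.17, 2.3, 0.034, 0, 0.044, 8.5, -1.27, 1.31, 2.26, 0.034, 0, 0.044, 8.5, -1.21, 1.44, 2.21, 0.034, 0, 0.044, 8.5
|rv| 0.5585053606381852 maxstep cm 2.902089764290553 deg/row 3.1999999999999984
```

Request:
servo_tool:
  commands: [-2.8, -0.4, -1.9, 0.006, 0.023, 0.006, 8.5, -2.7, -0.3, -2, 0.006, 0.023, 0.006, 8.5, -2.7, -0.4, -2, 0.006, 0.023, 0.006, 8.5, -2.7, -0.3, -2.1, 0.006, 0.023, 0.006, 8.5, -2.6, -0.3, -2.2, 0.006, 0.023, 0.006, 8.5, -2.6, -0.3, -2.2, 0.006, 0.023, 0.006, 8.5, -2, -1.8, 1.2, 0.041, 0, 0.052, 8.5, -2.1, -1.6, 1.3, 0.041, 0, 0.052, 8.5, -2.2, -1.5, 1.4, 0.041, 0, 0.052, 8.5, -2.3, -1.3, 1.4, 0.041, 0, 0.052, 8.5]

```text
time: 23.25
ee_pos: [0.4068, 0.2578, 0.2812]
ee_rot: [[-0.641, 0.582, 0.5], [0.457, 0.813, -0.361], [-0.617, -0.002, -0.787]]
contact_force: [0.7, 0.3, -0.8]
gripper_width: 0.997
```

Request:
servo_tool:
  commands: [-2.3, -1.1, 1.5, 0.041, 0, 0.052, 8.5, -2.4, -0.9, 1.5, 0.041, 0, 0.052, 8.5, -2.4, -0.8, 1.5, 0.041, 0, 0.052, 8.5, -2.5, -0.6, 1.6, 0.041, 0, 0.052, 8.5, -2.5, -0.4, 1.6, 0.041, 0, 0.052, 8.5, -2.5, -0.2, 1.6, 0.041, 0, 0.052, 8.5, 0, 0, 0, 0, 0, 0, 8.5]

```text
time: 23.95
ee_pos: [0.5021, 0.1041, 0.2976]
ee_rot: [[-0.41, 0.855, 0.318], [0.67, 0.519, -0.531], [-0.619, -0.005, -0.785]]
contact_force: [-0.0, -0.6, -0.3]
gripper_width: 0.998
```

```bash
python3 - <<'E'
from h import *
D=np.radians
st()
plan([.6565,-.113,.20],Rlean(D(38),D(-90)),10,8.5)
E
```

```text
t 23.95 p [0.5021 0.1041 0.2976] F [-0.  -0.6 -0.3] g 0.998 q [ 0.04  0.46 -1.09  1.86  0.96  1.56 -0.8 ]
[[-0.41, 0.855, 0.318], [0.67, 0.519, -0.531], [-0.619, -0.005, -0.785]]
-1.48, 0.2, 2.41, 0.033, 0.001, 0.043, 8.5, -1.47, 0.34, 2.4, 0.033, 0.001, 0.043, 8.5, -1.46, 0.49, 2.39, 0.033, 0.001, 0.043, 8.5, -1.43, 0.63, 2.37, 0.033, 0.001, 0.043, 8.5, -1.4, 0.77, 2.34, 0.033, 0.001, 0.043, 8.5, -1.37, 0.9, 2.31, 0.033, 0.001, 0.043, 8.5, -1.33, 1.04, 2.28, 0.033, 0.001, 0.043, 8.5, -1.28, 1.17, 2.24, 0.033, 0.001, 0.043, 8.5, -1.23, 1.3, 2.2, 0.033, 0.001, 0.043, 8.5, -1.17, 1.42, 2.16, 0.033, 0.001, 0.043, 8.5
|rv| 0.5453692274060543 maxstep cm 2.837386850619228 deg/row 3.124735500667734
```

Request:
servo_tool:
  commands: [-1.5, 0.2, 2.4, 0.033, 0, 0.043, 8.5, -1.5, 0.3, 2.4, 0.033, 0, 0.043, 8.5, -1.5, 0.5, 2.4, 0.033, 0, 0.043, 8.5, -1.4, 0.6, 2.4, 0.033, 0, 0.043, 8.5, -1.4, 0.8, 2.3, 0.033, 0, 0.043, 8.5, -1.4, 0.9, 2.3, 0.033, 0, 0.043, 8.5, -1.3, 1, 2.3, 0.033, 0, 0.043, 8.5, -1.3, 1.2, 2.2, 0.033, 0, 0.043, 8.5, -1.2, 1.3, 2.2, 0.033, 0, 0.043, 8.5, -1.2, 1.4, 2.2, 0.033, 0, 0.043, 8.5]

```text
time: 24.95
ee_pos: [0.6576, -0.1093, 0.1987]
ee_rot: [[-0.006, 1.0, 0.006], [0.786, 0.009, -0.618], [-0.618, 0.001, -0.786]]
contact_force: [0.5, 0.2, 0.2]
gripper_width: 0.994
```

```bash
python3 - <<'E'
from h import *
D=np.radians
st()
plan([.6565,-.114,.055],Rlean(D(38),D(-90)),6,8.5)
im=capture("scene");c=im[130:240,260:400];cv2.imwrite("pics/s19.png",cv2.resize(c,None,fx=5,fy=5)[:,:,::-1])
E
```

```text
t 24.95 p [ 0.6576 -0.1093  0.1987] F [0.5 0.2 0.2] g 0.994 q [ 0.23  0.77 -0.82  1.52  1.09  1.58 -0.82]
[[-0.006, 1.0, 0.006], [0.786, 0.009, -0.618], [-0.618, 0.001, -0.786]]
1.42, -0.02, 1.93, 0.001, 0, 0.001, 8.5, 1.42, -0.02, 1.93, 0.001, 0, 0.001, 8.5, 1.42, -0.02, 1.93, 0.001, 0, 0.001, 8.5, 1.42, -0.02, 1.93, 0.001, 0, 0.001, 8.5, 1.42, -0.02, 1.93, 0.001, 0, 0.001, 8.5, 1.41, -0.02, 1.93, 0.001, 0, 0.001, 8.5
|rv| 0.009436360274442899 maxstep cm 2.3960659482121702 deg/row 0.0901106029484149
```

View pics/s19.png

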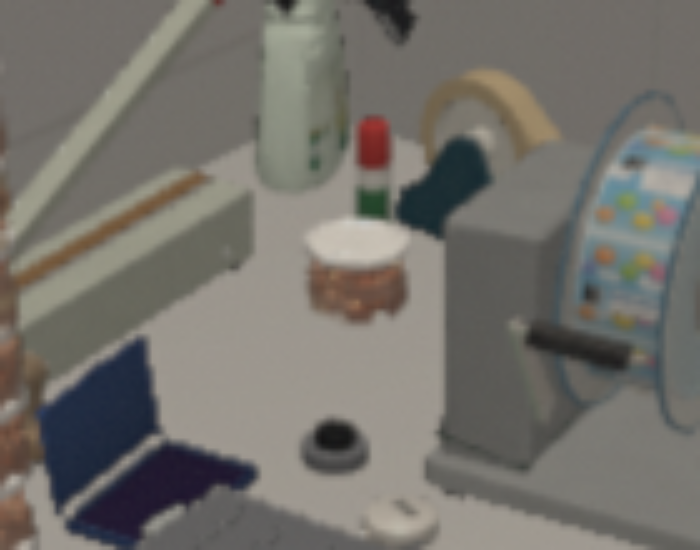

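Request:
servo_tool:
  commands: [1.4, 0, 1.9, 0, 0, 0, 8.5, 1.4, 0, 1.9, 0, 0, 0, 8.5, 1.4, 0, 1.9, 0, 0, 0, 8.5, 1.4, 0, 1.9, 0, 0, 0, 8.5, 1.4, 0, 1.9, 0, 0, 0, 8.5, 1.4, 0, 1.9, 0, 0, 0, 8.5, 0, 0, 0, 0, 0, 0, 8.5]

```text
time: 25.7
ee_pos: [0.6555, -0.1131, 0.0546]
ee_rot: [[-0.012, 1.0, 0.004], [0.786, 0.012, -0.618], [-0.618, -0.004, -0.786]]
contact_force: [0.2, 0.2, 0.4]
gripper_width: 0.997
```

```bash
python3 - <<'E'
from h import *
D=np.radians
st()
plan([.6565,-.114,.029],Rlean(D(38),D(-90)),3,8.5)
im=capture("scene");c=im[130:240,260:400];cv2.imwrite("pics/s20.png",cv2.resize(c,None,fx=5,fy=5)[:,:,::-1])
E
```

```text
t 25.7 p [ 0.6555 -0.1131  0.0546] F [0.2 0.2 0.4] g 0.997 q [ 0.21  0.94 -0.76  1.64  1.21  1.44 -1.02]
[[-0.012, 1.0, 0.004], [0.786, 0.012, -0.618], [-0.618, -0.004, -0.786]]
0.5, 0.04, 0.69, 0.001, 0.001, 0.004, 8.5, 0.5, 0.04, 0.69, 0.001, 0.001, 0.004, 8.5, 0.5, 0.04, 0.69, 0.001, 0.001, 0.004, 8.5
|rv| 0.012970630075429746 maxstep cm 0.8547034604760356 deg/row 0.24772078698252567
```

View pics/s20.png

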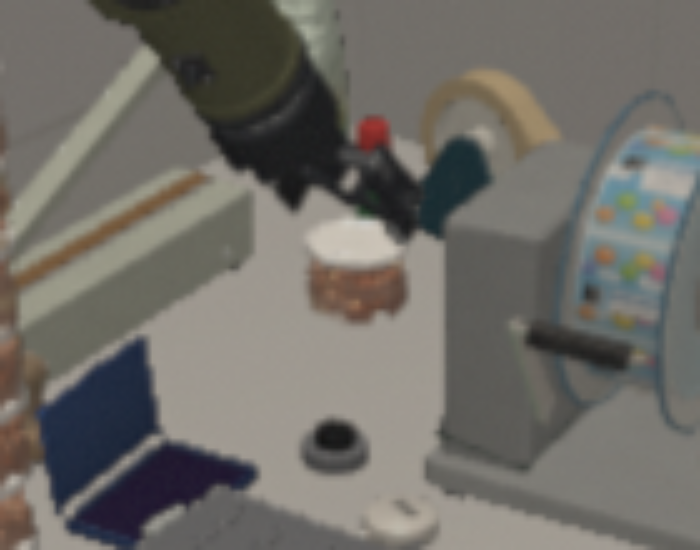

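```bash
python3 - <<'E'
from h import *
for p in [(.6073,-.1067,.0613),(.6555,-.1131,.0546),(.6555,-.107,.045),(.6514,-.11,.045)]: print(p,((w2p("scene",p)-[260,130])*5).round())
regions_of
im=capture("scene")
for r in regions_of("scene","can_b")[:6]: print(round(r["conf"],2),(np.array(r["rect"])).round(1), ((np.array(r["rect"][:2])-[260,130])*5).round())
E
```

```text
(0.6073, -0.1067, 0.0613) [413. 238.]
(0.6555, -0.1131, 0.0546) [361. 225.]
(0.6555, -0.107, 0.045) [356. 241.]
(0.6514, -0.11, 0.045) [363. 241.]
0.68 [323.8 175.   19.2  16.2] [319. 225.]
```

Request:
servo_tool:
  commands: [0.5, 0.02, 0.69, 0, 0, 0, 8.5, 0.5, 0.02, 0.69, 0, 0, 0, 8.5, 0.5, 0, 0.69, 0, 0, 0, 8.5, 0, 0, 0, 0, 0, 0, 8.5, 0, 0, 0, 0, 0, 0, 7.2, 0, 0, 0, 0, 0, 0, 6.5, 0, 0, 0, 0, 0, 0, 6.0, 0, 0, 0, 0, 0, 0, 6.0, 0, 0, 0, 0, 0, 0, 6.0]

```text
time: 26.75
ee_pos: [0.6579, -0.1114, 0.0341]
ee_rot: [[-0.009, 1.0, 0.011], [0.787, 0.014, -0.617], [-0.617, 0.003, -0.787]]
contact_force: [-1.9, 3.5, 6.0]
gripper_width: 0.774
```

Request:
servo_tool:
  commands: [-0.6, 0, -0.8, 0, 0, 0, 6, -0.6, 0, -0.8, 0, 0, 0, 6, -0.6, 0, -0.8, 0, 0, 0, 6, -0.6, 0, -0.8, 0, 0, 0, 6, 0, 0, 0, 0, 0, 0, 6]

```text
time: 27.25
ee_pos: [0.6583, -0.111, 0.0753]
ee_rot: [[-0.008, 1.0, 0.012], [0.787, 0.014, -0.617], [-0.617, 0.005, -0.787]]
contact_force: [0.1, -0.3, -1.1]
gripper_width: 0.775
```

```bash
python3 - <<'E'
from h import *
D=np.radians
st()
im=capture("scene");c=im[130:240,260:400];cv2.imwrite("pics/s21.png",cv2.resize(c,None,fx=5,fy=5)[:,:,::-1])
s=sense();cur=(np.array(s["ee_pos"]),np.array(s["ee_rot"]))
L=T4can(-.13,.078,.02,38,YC-D(20))
C=(np.array([.63,-.06,.25]),Rlean(D(38),D(-85)));B=(np.array([.47,.17,.30]),Rlean(D(38),D(-48)));A=(np.r_[L[:2],.22],Rlean(D(38),YC-D(20)))
plan(*C,6,6,cur=cur);plan(*B,10,6,cur=C);plan(*A,10,6,cur=B)
E
```

```text
t 27.25 p [ 0.6583 -0.111   0.0753] F [ 0.1 -0.3 -1.1] g 0.775 q [ 0.21  0.91 -0.77  1.63  1.2   1.46 -1.  ]
[[-0.008, 1.0, 0.012], [0.787, 0.014, -0.617], [-0.617, 0.005, -0.787]]
-1.13, -0.44, -2.83, -0.007, 0, -0.01, 6, -1.13, -0.43, -2.84, -0.007, 0, -0.01, 6, -1.12, -0.43, -2.84, -0.007, 0, -0.01, 6, -1.12, -0.42, -2.84, -0.007, 0, -0.01, 6, -1.11, -0.41, -2.85, -0.007, 0, -0.01, 6, -1.11, -0.4, -2.85, -0.007, 0, -0.01, 6
|rv| 0.07390546509690804 maxstep cm 3.0838208023646905 deg/row 0.7057452055007075
1.61, -1.39, -1.89, -0.04, -0, -0.051, 6, 1.67, -1.23, -1.94, -0.04, -0, -0.051, 6, 1.73, -1.07, -1.99, -0.04, -0, -0.051, 6, 1.78, -0.9, -2.03, -0.04, -0, -0.051, 6, 1.82, -0.73, -2.06, -0.04, -0, -0.051, 6, 1.86, -0.55, -2.09, -0.04, -0, -0.051, 6, 1.88, -0.37, -2.1, -0.04, -0, -0.051, 6, 1.89, -0.19, -2.11, -0.04, -0, -0.051, 6, 1.9, -0.01, -2.12, -0.04, -0, -0.051, 6, 1.9, 0.17, -2.12, -0.04, -0, -0.051, 6
|rv| 0.6457718232379019 maxstep cm 2.8460498941515415 deg/row 3.6999999999999997
2.56, 0.38, -0.98, -0.033, -0, -0.043, 6, 2.54, 0.53, -0.97, -0.033, -0, -0.043, 6, 2.51, 0.66, -0.95, -0.033, -0, -0.043, 6, 2.48, 0.8, -0.92, -0.033, -0, -0.043, 6, 2.45, 0.94, -0.9, -0.033, -0, -0.043, 6, 2.4, 1.07, -0.86, -0.033, -0, -0.043, 6, 2.35, 1.2, -0.82, -0.033, -0, -0.043, 6, 2.3, 1.33, -0.78, -0.033, -0, -0.043, 6, 2.24, 1.45, -0.74, -0.033, -0, -0.043, 6, 2.18, 1.57, -0.69, -0.033, -0, -0.043, 6
|rv| 0.5406921905584123 maxstep cm 2.7685348229958437 deg/row 3.0979380534680283
```

View pics/s21.png

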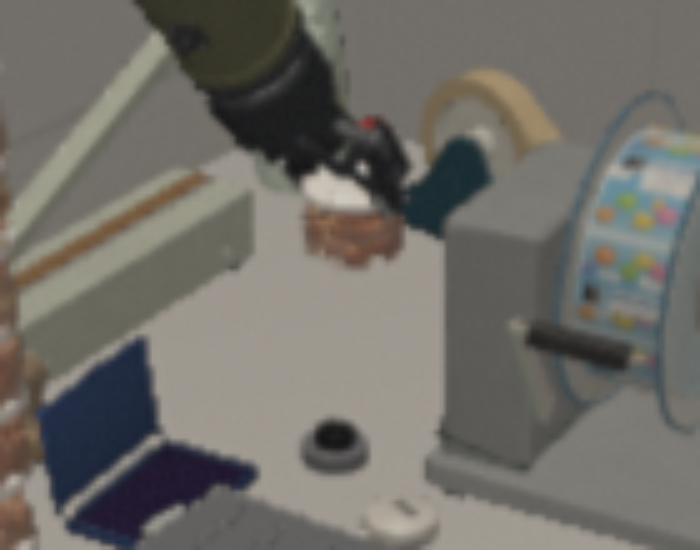

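Request:
servo_tool:
  commands: [-1.1, -0.4, -2.8, -0.007, 0, -0.01, 6, -1.1, -0.4, -2.8, -0.007, 0, -0.01, 6, -1.1, -0.4, -2.8, -0.007, 0, -0.01, 6, -1.1, -0.4, -2.8, -0.007, 0, -0.01, 6, -1.1, -0.4, -2.9, -0.007, 0, -0.01, 6, -1.1, -0.4, -2.9, -0.007, 0, -0.01, 6, 1.6, -1.4, -1.9, -0.04, 0, -0.051, 6, 1.7, -1.2, -1.9, -0.04, 0, -0.051, 6, 1.7, -1.1, -2, -0.04, 0, -0.051, 6, 1.8, -0.9, -2, -0.04, 0, -0.051, 6]

```text
time: 28.3
ee_pos: [0.5663, 0.0332, 0.2672]
ee_rot: [[-0.27, 0.94, 0.209], [0.739, 0.342, -0.581], [-0.617, -0.002, -0.787]]
contact_force: [0.4, 0.5, -0.9]
gripper_width: 0.778
```

Request:
servo_tool:
  commands: [1.8, -0.7, -2.1, -0.04, 0, -0.051, 6, 1.9, -0.6, -2.1, -0.04, 0, -0.051, 6, 1.9, -0.4, -2.1, -0.04, 0, -0.051, 6, 1.9, -0.2, -2.1, -0.04, 0, -0.051, 6, 1.9, 0, -2.1, -0.04, 0, -0.051, 6, 1.9, 0.2, -2.1, -0.04, 0, -0.051, 6, 2.6, 0.4, -1, -0.033, 0, -0.043, 6, 2.5, 0.5, -1, -0.033, 0, -0.043, 6, 2.5, 0.7, -0.9, -0.033, 0, -0.043, 6, 2.5, 0.8, -0.9, -0.033, 0, -0.043, 6]

```text
time: 29.3
ee_pos: [0.4109, 0.2602, 0.2643]
ee_rot: [[-0.645, 0.577, 0.502], [0.453, 0.817, -0.358], [-0.616, -0.004, -0.788]]
contact_force: [-0.3, -0.1, -1.5]
gripper_width: 0.779
```

```bash
python3 - <<'E'
from h import *
D=np.radians
st()
s=sense();cur=(np.array(s["ee_pos"]),np.array(s["ee_rot"]))
L=T4can(-.13,.078,.03,38,YC-D(20))
A=(np.r_[L[:2],.22],Rlean(D(38),YC-D(20)))
plan(*A,6,6,cur=cur);plan(L,A[1],8,6,cur=A)
E
```

```text
t 29.3 p [0.4109 0.2602 0.2643] F [-0.3 -0.1 -1.5] g 0.779 q [-0.28  0.49 -1.19  1.99  1.    1.53 -0.91]
[[-0.645, 0.577, 0.502], [0.453, 0.817, -0.358], [-0.616, -0.004, -0.788]]
2.38, 0.93, -0.93, -0.033, -0, -0.041, 6, 2.34, 1.06, -0.9, -0.033, -0, -0.041, 6, 2.29, 1.19, -0.86, -0.033, -0, -0.041, 6, 2.24, 1.31, -0.82, -0.033, -0, -0.041, 6, 2.19, 1.43, -0.77, -0.033, -0, -0.041, 6, 2.12, 1.54, -0.73, -0.033, -0, -0.041, 6
|rv| 0.3181329108268634 maxstep cm 2.7227105207778703 deg/row 3.037945519098508
1.21, 0, 1.54, 0, 0, 0, 6, 1.21, 0, 1.54, 0, 0, 0, 6, 1.21, 0, 1.54, 0, 0, 0, 6, 1.21, 0, 1.54, 0, 0, 0, 6, 1.21, 0, 1.54, 0, 0, 0, 6, 1.21, 0, 1.54, 0, 0, 0, 6, 1.21, 0, 1.54, 0, 0, 0, 6, 1.21, 0, 1.54, 0, 0, 0, 6
|rv| 0.0 maxstep cm 1.95875 deg/row 0.0
```

Request:
servo_tool:
  commands: [2.4, 0.9, -0.9, -0.033, 0, -0.041, 6, 2.3, 1.1, -0.9, -0.033, 0, -0.041, 6, 2.3, 1.2, -0.9, -0.033, 0, -0.041, 6, 2.2, 1.3, -0.8, -0.033, 0, -0.041, 6, 2.2, 1.4, -0.8, -0.033, 0, -0.041, 6, 2.1, 1.5, -0.7, -0.033, 0, -0.041, 6, 1.6, 0, 2, 0, 0, 0, 6, 1.6, 0, 2, 0, 0, 0, 6, 1.6, 0, 2, 0, 0, 0, 6, 1.6, 0, 2, 0, 0, 0, 6]

```text
time: 30.3
ee_pos: [0.3234, 0.3899, 0.1172]
ee_rot: [[-0.752, 0.297, 0.588], [0.235, 0.955, -0.182], [-0.615, 0.001, -0.788]]
contact_force: [0.7, 1.0, -0.6]
gripper_width: 0.774
```

Request:
servo_tool:
  commands: [1.6, 0, 2, 0, 0, 0, 6, 1.2, 0, 1.5, 0, 0, 0, 6, 0, 0, 0, 0, 0, 0, 6]

```text
time: 30.6
ee_pos: [0.3227, 0.3891, 0.0712]
ee_rot: [[-0.754, 0.297, 0.586], [0.233, 0.955, -0.185], [-0.615, -0.003, -0.789]]
contact_force: [0.5, -1.2, -0.6]
gripper_width: 0.777
```

```bash
python3 - <<'E'
from h import *
D=np.radians
st()
L=T4can(-.13,.078,.004,38,YC-D(20),gz=.0341); print(L)
plan(L,Rlean(D(38),YC-D(20)),3,6)
E
```

```text
t 30.6 p [0.3227 0.3891 0.0712] F [ 0.5 -1.2 -0.6] g 0.777 q [-0.74  0.85 -1.06  2.16  1.29  1.47 -1.33]
[[-0.754, 0.297, 0.586], [0.233, 0.955, -0.185], [-0.615, -0.003, -0.789]]
[0.32305874 0.39058132 0.0381    ]
0.68, 0.05, 0.87, -0.002, -0, -0.001, 6, 0.68, 0.05, 0.87, -0.002, -0, -0.001, 6, 0.68, 0.05, 0.87, -0.002, -0, -0.001, 6
|rv| 0.005451862999952872 maxstep cm 1.1055455291903293 deg/row 0.1041229134602771
```

Request:
servo_tool:
  commands: [0.68, 0.05, 0.87, 0, 0, 0, 6, 0.68, 0.05, 0.87, 0, 0, 0, 6, 0.68, 0, 0.87, 0, 0, 0, 6, 0, 0, 0, 0, 0, 0, 6, -0.58, 0.29, 0.44, 0, 0, 0, 6, -0.58, 0.29, 0.44, 0, 0, 0, 6, -0.58, 0.29, 0.44, 0, 0, 0, 6, -0.58, 0.29, 0.44, 0, 0, 0, 6, 0, 0, 0, 0, 0, 0, 6]

```text
time: 31.5
ee_pos: [0.3566, 0.3925, 0.0408]
ee_rot: [[-0.751, 0.301, 0.588], [0.238, 0.954, -0.184], [-0.616, 0.001, -0.788]]
contact_force: [-0.6, -0.4, -2.0]
gripper_width: 0.775
```

```bash
python3 - <<'E'
from h import *
D=np.radians
st()
im=capture("scene");cv2.imwrite("pics/s22.png",cv2.resize(im[200:330,230:380],None,fx=5,fy=4.6)[:,:,::-1])
E
```

```text
t 31.5 p [0.3566 0.3925 0.0408] F [-0.6 -0.4 -2. ] g 0.775 q [-0.7   0.91 -1.01  2.14  1.38  1.45 -1.32]
[[-0.751, 0.301, 0.588], [0.238, 0.954, -0.184], [-0.616, 0.001, -0.788]]
```

View pics/s22.png

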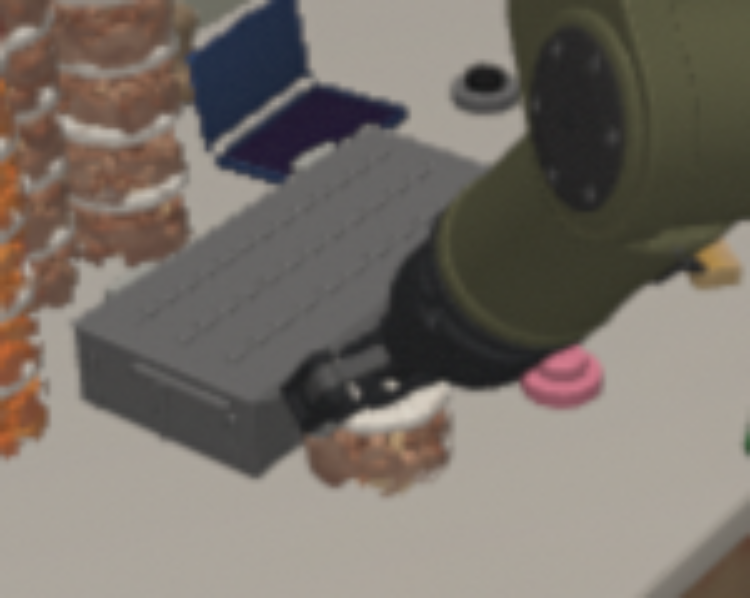

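Request:
servo_tool:
  commands: [-0.15, 0.08, 0.12, 0, 0, 0, 6, -0.61, 0, -0.79, 0, 0, 0, 6, -0.61, 0, -0.79, 0, 0, 0, 6, -0.61, 0, -0.79, 0, 0, 0, 6, -0.61, 0, -0.79, 0, 0, 0, 6, -0.61, 0, -0.79, 0, 0, 0, 6, -0.4, 0, -0.5, 0, 0, 0, 6, 0, 0, 0, 0, 0, 0, 6]

```text
time: 32.35
ee_pos: [0.3571, 0.3935, 0.098]
ee_rot: [[-0.751, 0.299, 0.588], [0.237, 0.954, -0.182], [-0.616, 0.002, -0.788]]
contact_force: [-0.5, -0.3, -1.7]
gripper_width: 0.775
```

```bash
python3 - <<'E'
from h import *
D=np.radians
st()
im=capture("scene");cv2.imwrite("pics/s23.png",cv2.resize(im[185:315,230:380],None,fx=5,fy=4.6)[:,:,::-1])
E
```

```text
t 32.35 p [0.3571 0.3935 0.098 ] F [-0.5 -0.3 -1.7] g 0.775 q [-0.66  0.81 -1.07  2.11  1.29  1.46 -1.21]
[[-0.751, 0.299, 0.588], [0.237, 0.954, -0.182], [-0.616, 0.002, -0.788]]
```

View pics/s23.png

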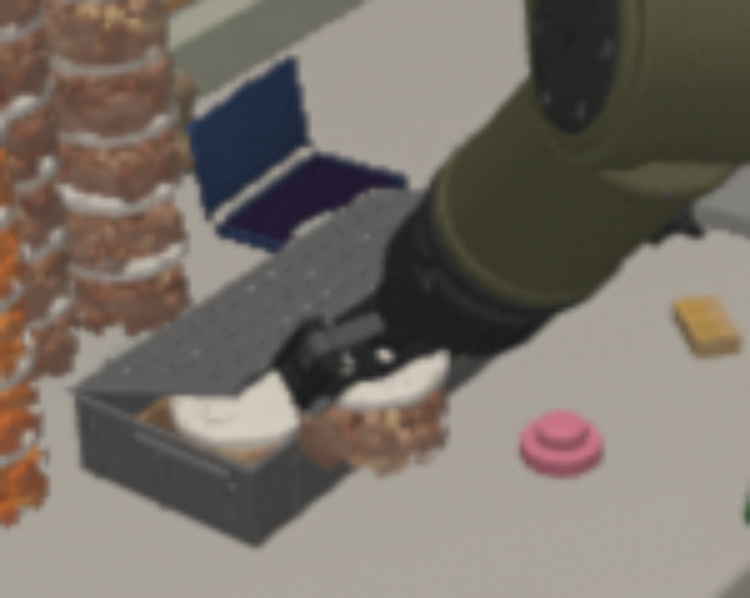

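Request:
servo_tool:
  commands: [-0.74, 0.35, 0.58, 0, 0, 0, 6, -0.74, 0.35, 0.58, 0, 0, 0, 6, -0.74, 0.35, 0.58, 0, 0, 0, 6, -0.74, 0.35, 0.58, 0, 0, 0, 6, 0, 0, 0, 0, -0.07, 0, 6, 0, 0, 0, 0, -0.07, 0, 6, 0, 0, 0, 0, -0.02, 0, 6, 0, 0, 0, 0, 0, 0, 6]

```text
time: 33.2
ee_pos: [0.3967, 0.3956, 0.0961]
ee_rot: [[-0.65, 0.297, 0.699], [0.202, 0.955, -0.218], [-0.733, -0.001, -0.681]]
contact_force: [0.4, -0.5, -1.3]
gripper_width: 0.777
```

```bash
python3 - <<'E'
from h import *
from ik import *
D=np.radians
st()
im=capture("scene");cv2.imwrite("pics/s24.png",cv2.resize(im[205:305,240:360],None,fx=6.6,fy=6,interpolation=cv2.INTER_CUBIC)[:,:,::-1])
q=np.array(sense()["joints"])
for yw in(-17,-27,-37):
  for t in (46,48):
    for y in (0,-.078):
        p=T4can(-.0155,y,.06,0,D(yw),off=.008,gz=.035); b=ik(p,Rlean(D(t),D(yw)),q,3); print(yw,t,y,round(b[0]*1e3,1),b[1].round(2))
E
```

```text
t 33.2 p [0.3967 0.3956 0.0961] F [ 0.4 -0.5 -1.3] g 0.777 q [-0.73  0.86 -0.96  2.1   1.39  1.56 -1.26]
[[-0.65, 0.297, 0.699], [0.202, 0.955, -0.218], [-0.733, -0.001, -0.681]]
-17 46 0 0.0 [-0.55  0.81 -0.97  2.25  1.48  1.47 -1.25]
-17 46 -0.078 0.0 [-0.44  0.77 -0.99  2.42  1.54  1.43 -1.33]
-17 48 0 0.0 [-0.58  0.82 -0.95  2.26  1.49  1.5  -1.28]
-17 48 -0.078 0.0 [-0.48  0.79 -0.97  2.43  1.55  1.47 -1.37]
-27 46 0 0.0 [-0.58  0.83 -0.94  2.14  1.36  1.51 -1.27]
-27 46 -0.078 0.0 [-0.47  0.78 -0.95  2.31  1.41  1.45 -1.35]
-27 48 0 0.0 [-0.6   0.84 -0.92  2.14  1.37  1.54 -1.3 ]
-27 48 -0.078 0.0 [-0.51  0.8  -0.93  2.31  1.42  1.48 -1.38]
-37 46 0 0.0 [-0.59  0.85 -0.92  2.02  1.26  1.56 -1.3 ]
-37 46 -0.078 0.0 [-0.49  0.8  -0.92  2.19  1.3   1.49 -1.37]
-37 48 0 0.0 [-0.62  0.86 -0.9   2.02  1.27  1.59 -1.32]
-37 48 -0.078 0.0 [-0.52  0.81 -0.9   2.2   1.3   1.51 -1.39]
```

View pics/s24.png

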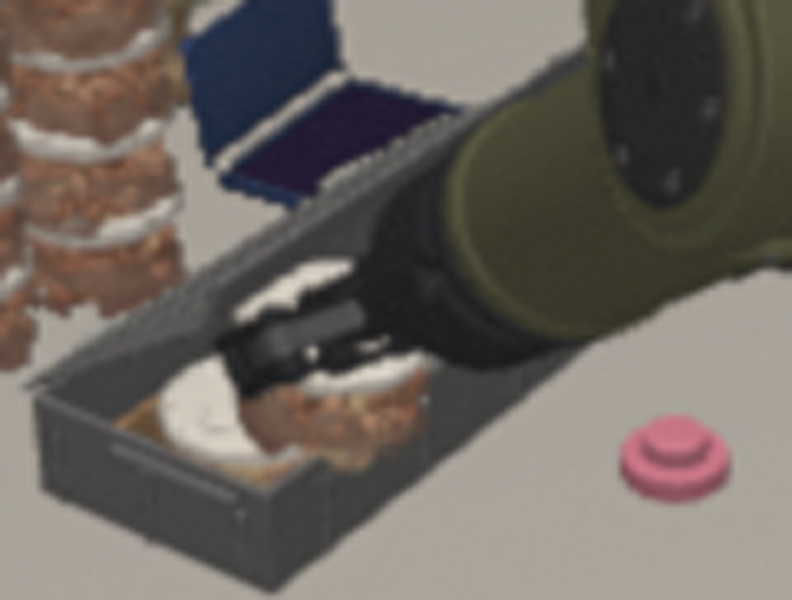

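```bash
python3 - <<'E'
from h import *
D=np.radians
s=sense();p0=np.array(s["ee_pos"]);R0=np.array(s["ee_rot"])
Rz=Ro.from_euler('z',-D(10)).as_matrix()@R0
p=T4can(-.0165,-.078,.062,0,D(-27),off=.008,gz=.035); print(p)
plan(p,Rz,10,6)
E
```

```text
[0.44590453 0.23881589 0.097     ]
-0.64, -1.35, 0.68, 0.013, 0, 0.012, 6, -0.66, -1.33, 0.7, 0.013, 0, 0.012, 6, -0.67, -1.32, 0.71, 0.013, 0, 0.012, 6, -0.69, -1.3, 0.73, 0.013, 0, 0.012, 6, -0.7, -1.28, 0.75, 0.013, 0, 0.012, 6, -0.72, -1.26, 0.76, 0.013, 0, 0.012, 6, -0.73, -1.24, 0.78, 0.013, 0, 0.012, 6, -0.75, -1.23, 0.8, 0.013, 0, 0.012, 6, -0.76, -1.21, 0.81, 0.013, 0, 0.012, 6, -0.78, -1.19, 0.83, 0.013, 0, 0.012, 6
|rv| 0.17453292519943295 maxstep cm 1.6412064193288927 deg/row 0.9999999999999998
```

Request:
servo_tool:
  commands: [-0.64, -1.35, 0.68, 0.013, 0, 0.012, 6, -0.66, -1.33, 0.7, 0.013, 0, 0.012, 6, -0.67, -1.32, 0.71, 0.013, 0, 0.012, 6, -0.69, -1.3, 0.73, 0.013, 0, 0.012, 6, -0.7, -1.28, 0.75, 0.013, 0, 0.012, 6, -0.72, -1.26, 0.76, 0.013, 0, 0.012, 6, -0.73, -1.24, 0.78, 0.013, 0, 0.012, 6, -0.75, -1.23, 0.8, 0.013, 0, 0.012, 6, -0.76, -1.21, 0.81, 0.013, 0, 0.012, 6, 0, 0, 0, 0, 0, 0, 6]

```text
time: 34.25
ee_pos: [0.4417, 0.2513, 0.0976]
ee_rot: [[-0.607, 0.449, 0.656], [0.304, 0.894, -0.331], [-0.734, -0.001, -0.679]]
contact_force: [-0.8, 0.5, -0.8]
gripper_width: 0.777
```

```bash
python3 - <<'E'
from h import *
D=np.radians
st()
im=capture("scene");cv2.imwrite("pics/s25.png",cv2.resize(im[190:290,250:370],None,fx=6.6,fy=6,interpolation=cv2.INTER_CUBIC)[:,:,::-1])
im=capture("top");cv2.imwrite("pics/t25.png",cv2.resize(im[180:310,130:330],None,fx=4,fy=4)[:,:,::-1])
E
```

```text
t 34.25 p [0.4417 0.2513 0.0976] F [-0.8  0.5 -0.8] g 0.777 q [-0.52  0.8  -0.95  2.28  1.4   1.49 -1.36]
[[-0.607, 0.449, 0.656], [0.304, 0.894, -0.331], [-0.734, -0.001, -0.679]]
```

View pics/s25.png

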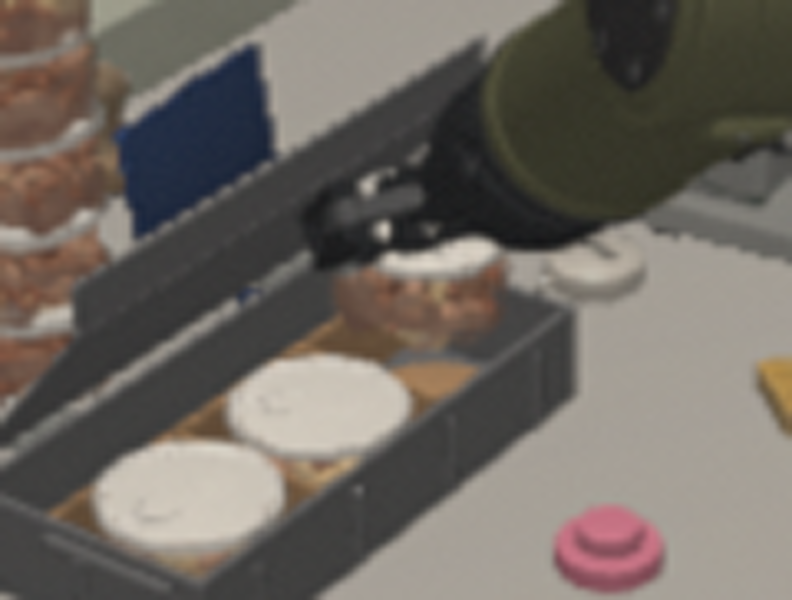

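View pics/t25.png

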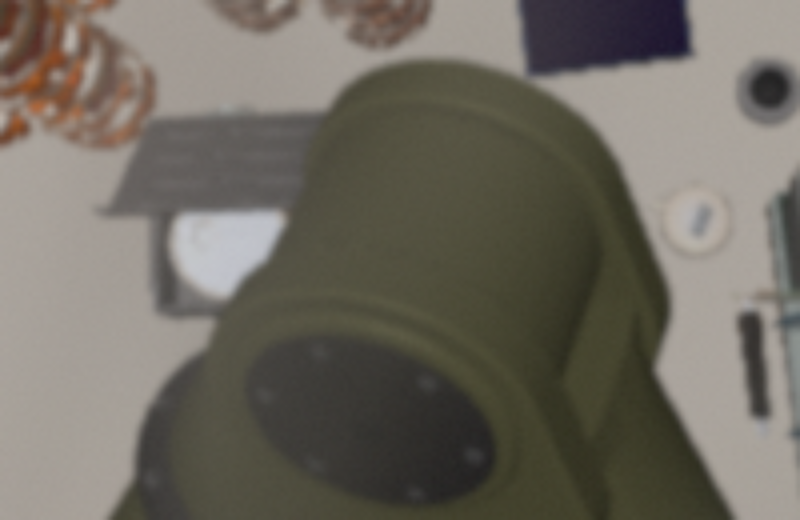

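```bash
python3 - <<'E'
from h import *
D=np.radians
g=lambda u,v:((u+.5)/6.6-.5+250,(v+.5)/6-.5+190)
c2=p2w("scene",g(189,495),.048);c1=p2w("scene",g(320,404),.048)
print("c2",c2.round(4),"c1",c1.round(4),"d",np.linalg.norm(c1-c2)*1e3,"model",case(-.0155,.078),case(-.0155,0))
c0=c1+(c1-c2); print("c0 est",c0, "model",case(-.0155,-.078))
def circ(c,z,r=.035):
    a=np.linspace(0,2*np.pi,181); P=np.array([w2p("scene",[c[0]+r*np.cos(t),c[1]+r*np.sin(t),z]) for t in a]); P=(P-[250,190]+.5)*[6.6,6]-.5
    return "L %s R %s T %s B %s"%tuple(P[i].round() for i in (P[:,0].argmin(),P[:,0].argmax(),P[:,1].argmin(),P[:,1].argmax()))
s=sense();p=np.array(s["ee_pos"])[:2]-.0085*np.array(s["ee_rot"])[:2,2]/np.linalg.norm(np.array(s["ee_rot"])[:2,2]); print("our can",p)
b=s["ee_pos"][2]-.035
print("our bot",circ(p,b),"top",circ(p,b+.045)); print("c1 model",circ(case(-.0155,0),.048))
im=capture("scene");cv2.imwrite("pics/s26.png",cv2.resize(im[215:260,290:340],None,fx=14,fy=13,interpolation=cv2.INTER_CUBIC)[:,:,::-1])
E
```

```text
c2 [0.4376 0.3971 0.048 ] c1 [0.4406 0.319  0.048 ] d 78.1555543355343 model [0.43166678 0.39828893] [0.43572095 0.32039436]
c0 est [0.44358879 0.24091682 0.048     ] model [0.43977512 0.2424998 ]
our can [0.43349264 0.25782265]
our bot L [344. 320.] R [521. 318.] T [434. 275.] B [431. 364.] top L [341. 232.] R [521. 230.] T [432. 189.] B [430. 274.]
c1 model L [237. 413.] R [418. 409.] T [331. 363.] B [323. 459.]
```

View pics/s26.png

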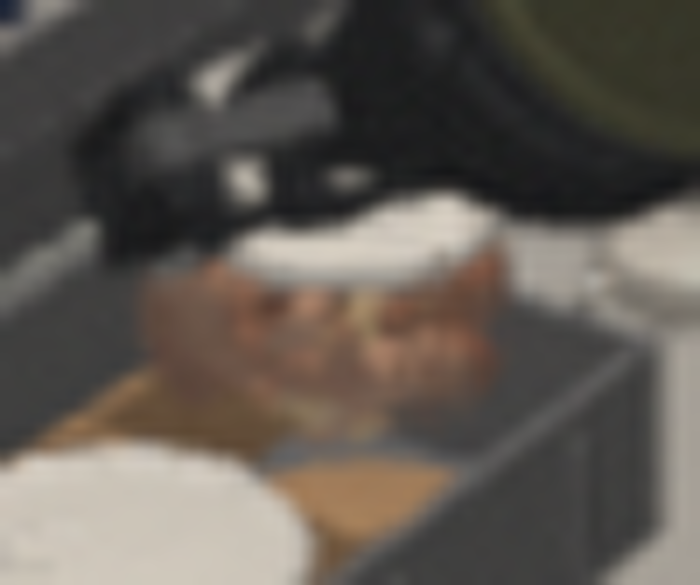

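```bash
cat > ov.py <<'E'
from h import *
def overlay(name,box,f,bias,tilts,back=.0115,above=.043):
    im=capture("scene"); s=sense(); p=np.array(s["ee_pos"]);R=np.array(s["ee_rot"])
    piv=p-back*R[:,2]; jy=R[:,1]; out=[]
    x0,y0,x1,y1=box
    for td in tilts:
        c=cv2.resize(im[y0:y1,x0:x1],None,fx=f,fy=f,interpolation=cv2.INTER_CUBIC)
        Q=Ro.from_rotvec(jy*np.radians(td)).as_matrix()
        for z,col in((-above,(0,255,0)),(.045-above,(255,0,0))):
            a=np.linspace(0,2*np.pi,73)
            P=np.array([w2p("scene",piv+Q@np.array([.035*np.cos(t),.035*np.sin(t),z]))+bias for t in a])
            P=((P-[x0,y0]+.5)*f-.5)
            cv2.polylines(c,[P.round().astype(np.int32)],True,col,1)
        cv2.putText(c,str(td),(5,15),0,.5,(255,255,0),1); out.append(c)
    n=len(out)//2
    v=np.vstack([np.hstack(out[:n]),np.hstack(out[n:])]); cv2.imwrite(name,v[:,:,::-1]); print(v.shape)
E
python3 - <<'E'
from ov import *
overlay("pics/ov1.png",(288,212,336,252),8,np.array([-1.1,-.7]),[-8,0,8,16])
E
```

```text
(640, 768, 3)
```

View pics/ov1.png

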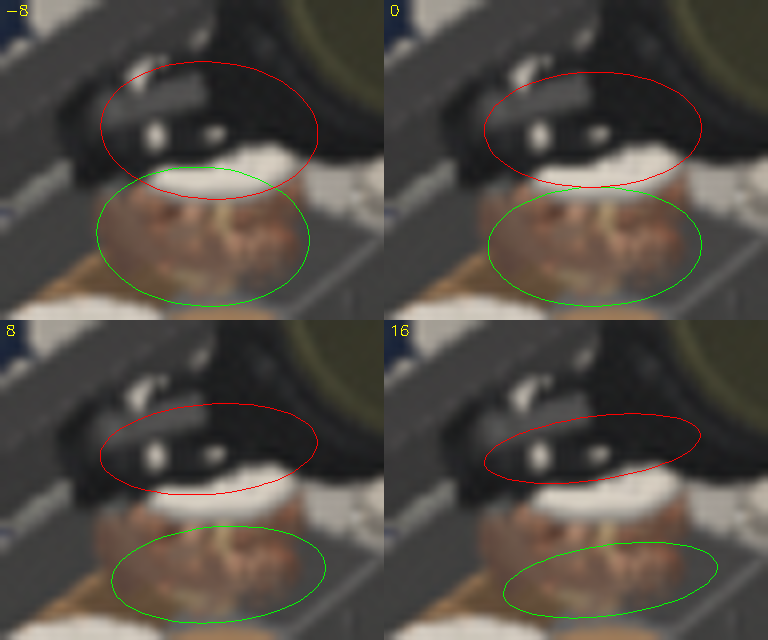

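Request:
servo_tool:
  commands: [0, 0, 0, 0, 0.05, 0, 6, 0, 0, 0, 0, 0.05, 0, 6, 0, 0, 0, 0, 0, 0, 6, 0, 0, 0, 0, 0, 0, 6]

```text
time: 34.85
ee_pos: [0.441, 0.2544, 0.0976]
ee_rot: [[-0.67, 0.447, 0.593], [0.335, 0.895, -0.295], [-0.662, 0.001, -0.749]]
contact_force: [0.1, 0.0, -1.4]
gripper_width: 0.777
```

```bash
python3 - <<'E'
from ov import *
st()
overlay("pics/ov2.png",(288,212,336,252),8,np.array([-2.1,-1.2]),[-8,-3,2,8])
E
```

```text
t 34.85 p [0.441  0.2544 0.0976] F [ 0.1  0.  -1.4] g 0.777 q [-0.43  0.76 -1.    2.26  1.37  1.4  -1.26]
[[-0.67, 0.447, 0.593], [0.335, 0.895, -0.295], [-0.662, 0.001, -0.749]]
(640, 768, 3)
```

View pics/ov2.png

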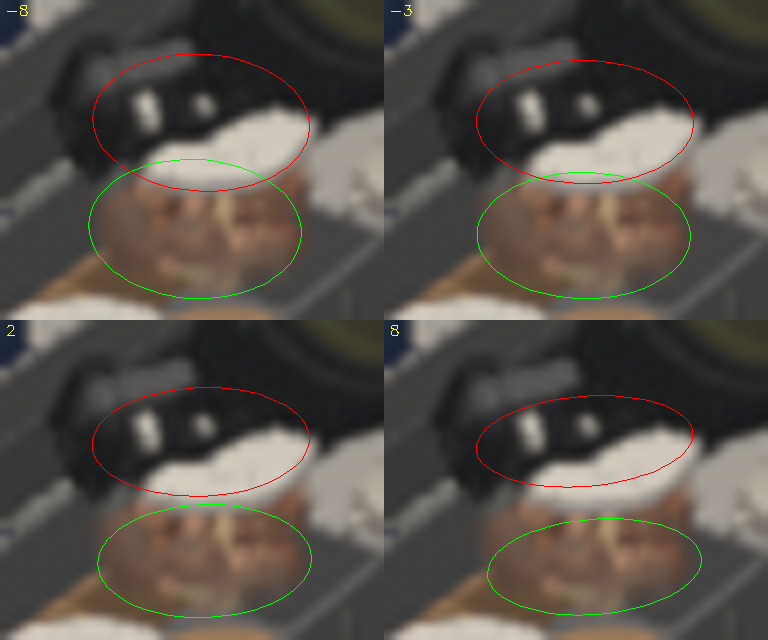

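Request:
servo_tool:
  commands: [0, 0, 0, 0, 0.05, 0, 6, 0, 0, 0, 0, 0.05, 0, 6, 0, 0, 0, 0, 0, 0, 6, 0, 0, 0, 0, 0, 0, 6]

```text
time: 35.3
ee_pos: [0.4408, 0.2541, 0.0973]
ee_rot: [[-0.726, 0.446, 0.523], [0.362, 0.895, -0.261], [-0.585, 0.0, -0.811]]
contact_force: [-0.1, -0.1, -1.4]
gripper_width: 0.776
```

```bash
python3 - <<'E'
from ov import *
st()
overlay("pics/ov3.png",(288,212,336,252),8,np.array([-2.1,-1.2]),[-8,-3,2,8])
im=capture("scene");cv2.imwrite("pics/s27.png",cv2.resize(im[190:290,250:370],None,fx=6.6,fy=6,interpolation=cv2.INTER_CUBIC)[:,:,::-1])
E
```

```text
t 35.3 p [0.4408 0.2541 0.0973] F [-0.1 -0.1 -1.4] g 0.776 q [-0.33  0.73 -1.05  2.23  1.34  1.32 -1.15]
[[-0.726, 0.446, 0.523], [0.362, 0.895, -0.261], [-0.585, 0.0, -0.811]]
(640, 768, 3)
```

View pics/ov3.png

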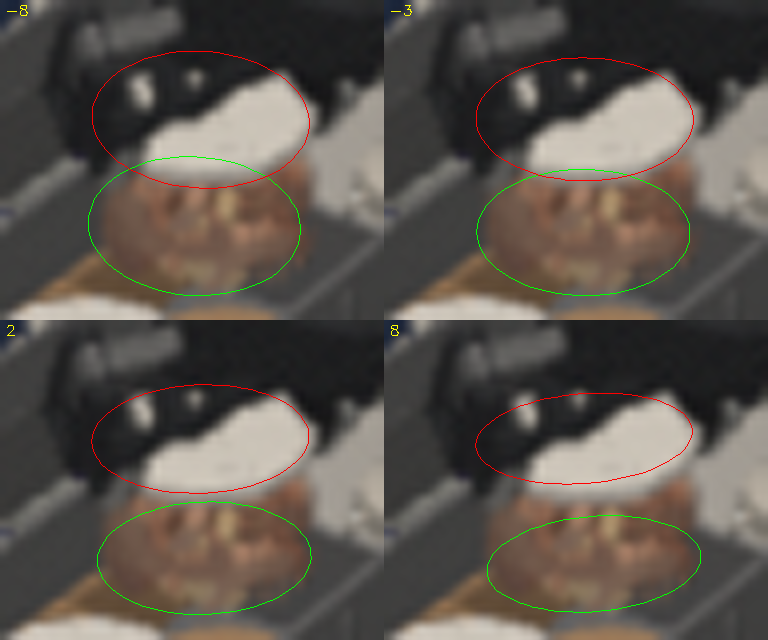

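View pics/s27.png

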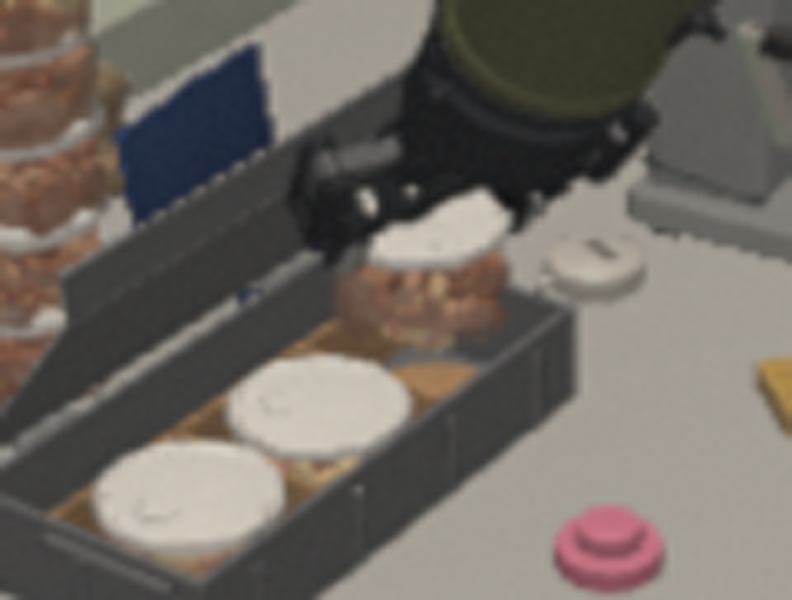

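Request:
servo_tool:
  commands: [-0.36, -0.65, 0.26, 0, 0, 0, 6, -0.36, -0.65, 0.26, 0, 0, 0, 6, 0, 0, 0, 0, 0, 0, 6, 0.41, 0, 0.57, 0, 0, 0, 6, 0.41, 0, 0.57, 0, 0, 0, 6, 0, 0, 0, 0, 0, 0, 6]

```text
time: 36.0
ee_pos: [0.4432, 0.2387, 0.0825]
ee_rot: [[-0.727, 0.446, 0.522], [0.362, 0.895, -0.26], [-0.584, -0.0, -0.812]]
contact_force: [0.2, 0.4, 0.4]
gripper_width: 0.778
```

```bash
python3 - <<'E'
from ov import *
st()
overlay("pics/ov4.png",(292,206,340,246),8,np.array([-1.9,-1.1]),[-8,-3,2,8])
im=capture("scene");cv2.imwrite("pics/s28.png",cv2.resize(im[190:290,250:370],None,fx=6.6,fy=6,interpolation=cv2.INTER_CUBIC)[:,:,::-1])
E
```

```text
t 36.0 p [0.4432 0.2387 0.0825] F [0.2 0.4 0.4] g 0.778 q [-0.32  0.75 -1.04  2.27  1.38  1.3  -1.19]
[[-0.727, 0.446, 0.522], [0.362, 0.895, -0.26], [-0.584, -0.0, -0.812]]
(640, 768, 3)
```

View pics/ov4.png

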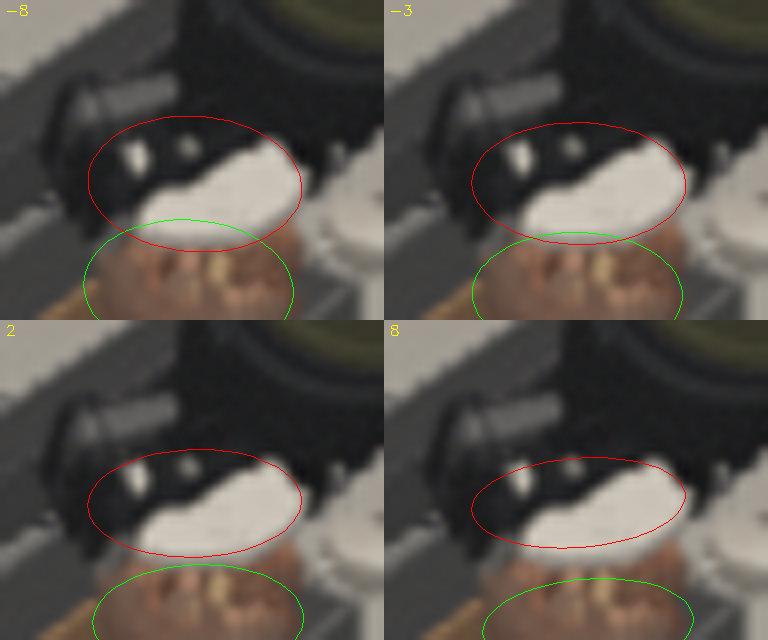

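View pics/s28.png

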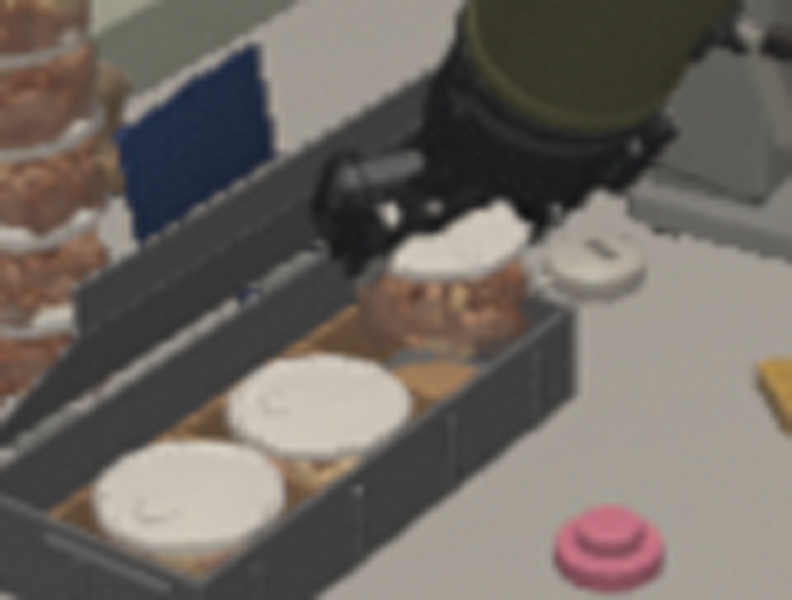

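Request:
servo_tool:
  commands: [0.17, 0, 0.24, 0, 0, 0, 6, 0, 0, 0, 0, 0, 0, 6]

```text
time: 36.3
ee_pos: [0.444, 0.2382, 0.0811]
ee_rot: [[-0.725, 0.447, 0.525], [0.362, 0.895, -0.261], [-0.586, 0.001, -0.81]]
contact_force: [2.3, -1.4, 4.5]
gripper_width: 0.775
```

Request:
servo_tool:
  commands: [0.17, 0, 0.24, 0, 0, 0, 6, 0, 0, 0, 0, 0, 0, 6]

```text
time: 36.5
ee_pos: [0.4432, 0.2386, 0.0773]
ee_rot: [[-0.727, 0.446, 0.522], [0.363, 0.895, -0.26], [-0.584, 0.001, -0.812]]
contact_force: [1.9, 0.2, -0.7]
gripper_width: 0.776
```

Request:
servo_tool:
  commands: [0.17, 0, 0.24, 0, 0, 0, 6, 0, 0, 0, 0, 0, 0, 6]

```text
time: 36.7
ee_pos: [0.4431, 0.2389, 0.0741]
ee_rot: [[-0.727, 0.446, 0.522], [0.363, 0.895, -0.26], [-0.583, 0.001, -0.812]]
contact_force: [1.3, -0.0, -1.7]
gripper_width: 0.774
```

Request:
servo_tool:
  commands: [-0.11, 0.07, 0.08, 0, 0, 0, 6, 0.17, 0, 0.24, 0, 0, 0, 6, 0, 0, 0, 0, 0, 0, 6]

```text
time: 37.0
ee_pos: [0.4444, 0.2385, 0.071]
ee_rot: [[-0.727, 0.446, 0.522], [0.362, 0.895, -0.26], [-0.583, -0.0, -0.813]]
contact_force: [-0.6, 0.5, -1.9]
gripper_width: 0.776
```

Request:
servo_tool:
  commands: [0.17, 0, 0.24, 0, 0, 0, 6, 0, 0, 0, 0, 0, 0, 6]

```text
time: 37.2
ee_pos: [0.4445, 0.2385, 0.0682]
ee_rot: [[-0.727, 0.446, 0.522], [0.362, 0.895, -0.26], [-0.583, -0.0, -0.812]]
contact_force: [-0.7, -1.1, -2.0]
gripper_width: 0.778
```

```bash
python3 - <<'E'
from ov import *
st()
overlay("pics/ov5.png",(292,206,340,246),8,np.array([-1.9,-1.1]),[-8,-3,2,8])
E
```

```text
t 37.2 p [0.4445 0.2385 0.0682] F [-0.7 -1.1 -2. ] g 0.778 q [-0.33  0.78 -1.02  2.28  1.41  1.31 -1.22]
[[-0.727, 0.446, 0.522], [0.362, 0.895, -0.26], [-0.583, -0.0, -0.812]]
(640, 768, 3)
```

View pics/ov5.png

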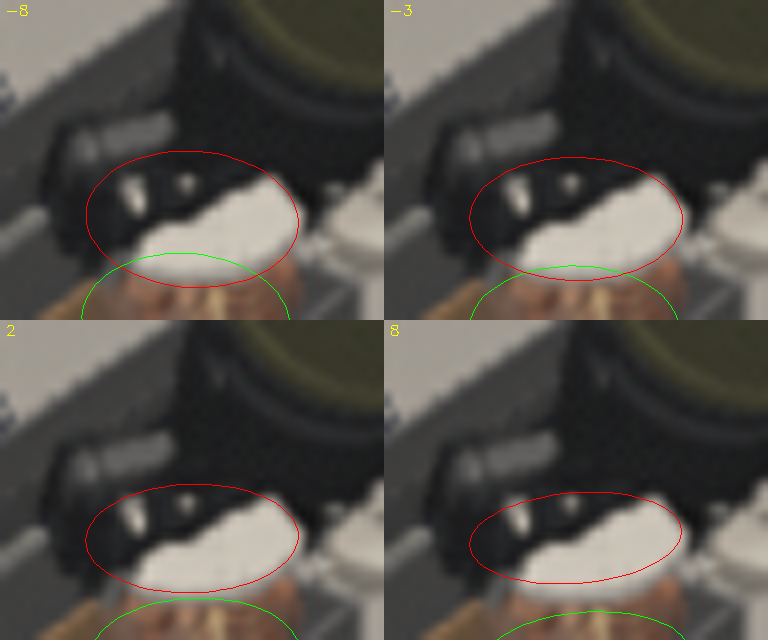

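Request:
servo_tool:
  commands: [0.17, 0, 0.24, 0, 0, 0, 6, 0.17, 0, 0.24, 0, 0, 0, 6, 0, 0, 0, 0, 0, 0, 6]

```text
time: 37.55
ee_pos: [0.4446, 0.2385, 0.0623]
ee_rot: [[-0.727, 0.446, 0.522], [0.362, 0.895, -0.26], [-0.583, -0.0, -0.812]]
contact_force: [-0.4, -0.3, -1.1]
gripper_width: 0.78
```

Request:
servo_tool:
  commands: [0.17, 0, 0.24, 0, 0, 0, 6, 0.17, 0, 0.24, 0, 0, 0, 6, 0, 0, 0, 0, 0, 0, 6]

```text
time: 37.85
ee_pos: [0.4446, 0.2384, 0.0564]
ee_rot: [[-0.727, 0.446, 0.522], [0.362, 0.895, -0.26], [-0.583, -0.0, -0.812]]
contact_force: [-0.7, 0.4, -1.5]
gripper_width: 0.778
```

Hanging free at about 22 mm with no contact, so I'll go 2 mm lower and release.

Request:
servo_tool:
  commands: [0.12, 0, 0.16, 0, 0, 0, 6, 0, 0, 0, 0, 0, 0, 6, 0, 0, 0, 0, 0, 0, 7.2, 0, 0, 0, 0, 0, 0, 7.6, 0, 0, 0, 0, 0, 0, 8, 0, 0, 0, 0, 0, 0, 8.2]

```text
time: 38.45
ee_pos: [0.4448, 0.2387, 0.055]
ee_rot: [[-0.726, 0.446, 0.523], [0.363, 0.895, -0.26], [-0.584, 0.001, -0.812]]
contact_force: [0.7, -0.9, -0.6]
gripper_width: 0.958
```

```bash
python3 - <<'E'
from h import *
st()
im=capture("scene");cv2.imwrite("pics/s29.png",cv2.resize(im[190:290,250:370],None,fx=6.6,fy=6,interpolation=cv2.INTER_CUBIC)[:,:,::-1])
s=sense();R0=np.array(s["ee_rot"])
print("up",(R0.T@[0,0,1]).round(3),"-x",(R0.T@[-.9986,-.052,0]).round(3))
E
```

```text
t 38.45 p [0.4448 0.2387 0.055 ] F [ 0.7 -0.9 -0.6] g 0.958 q [-0.34  0.81 -1.01  2.29  1.44  1.31 -1.26]
[[-0.726, 0.446, 0.523], [0.363, 0.895, -0.26], [-0.584, 0.001, -0.812]]
up [-0.584  0.001 -0.812] -x [ 0.707 -0.492 -0.508]
```

View pics/s29.png

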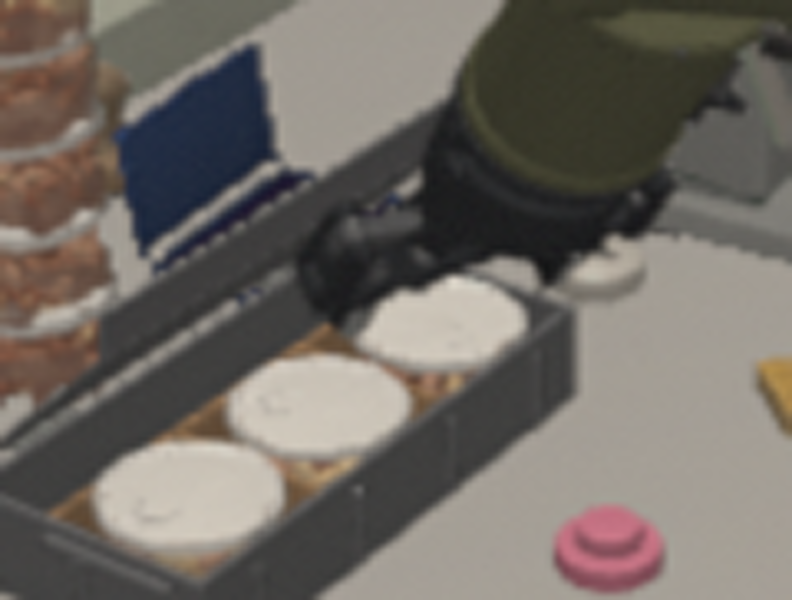

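Request:
servo_tool:
  commands: [-0.44, 0, -0.61, 0, 0, 0, 8.5, -0.44, 0, -0.61, 0, 0, 0, 8.5, 0.8, 0, -0.58, 0, 0, 0, 8.5, 1.7, 0, -1.22, 0, 0, 0, 8.5, 1.7, 0, -1.22, 0, 0, 0, 8.5, 1.7, 0, -1.22, 0, 0, 0, 8.5, 1.7, 0, -1.22, 0, 0, 0, 8.5, 1.7, 0, -1.22, 0, 0, 0, 8.5, 1.6, 0, -1.1, 0, 0, 0, 8.5, 0, 0, 0, 0, 0, 0, 8.5]

```text
time: 39.5
ee_pos: [0.3225, 0.3007, 0.0696]
ee_rot: [[-0.729, 0.443, 0.522], [0.361, 0.897, -0.256], [-0.582, 0.002, -0.813]]
contact_force: [0.8, -0.6, 0.2]
gripper_width: 0.998
```

```bash
python3 - <<'E'
from h import *
st()
im=capture("scene");cv2.imwrite("pics/s30.png",cv2.resize(im[180:320,220:380],None,fx=5,fy=4.2)[:,:,::-1])
im=capture("top");cv2.imwrite("pics/t30.png",cv2.resize(im[170:310,130:350],None,fx=3.6,fy=3.6)[:,:,::-1])
E
```

```text
t 39.5 p [0.3225 0.3007 0.0696] F [ 0.8 -0.6  0.2] g 0.998 q [-0.63  0.79 -1.06  2.29  1.22  1.38 -1.46]
[[-0.729, 0.443, 0.522], [0.361, 0.897, -0.256], [-0.582, 0.002, -0.813]]
```

View pics/s30.png

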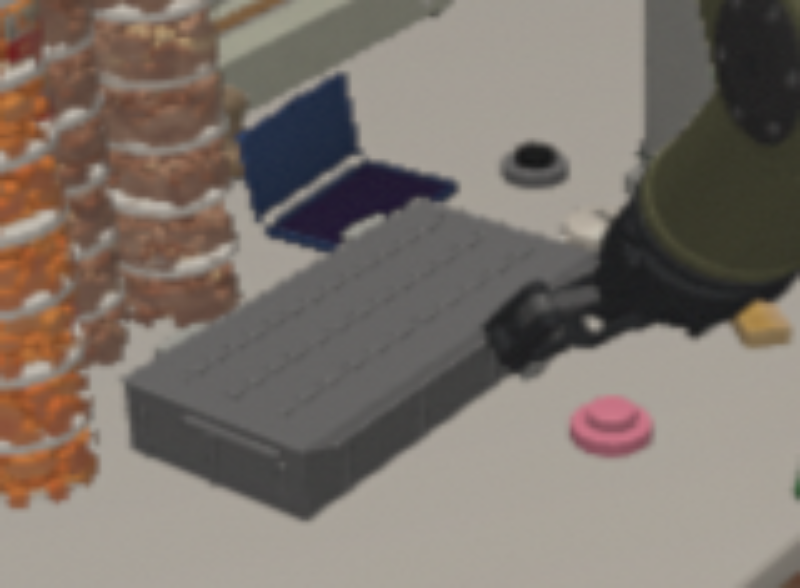

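```bash
python3 - <<'E'
from h import *
from ik import *
D=np.radians
for z in (.15,.2,.243): print(z,p2w("top",(330,219),z).round(3),p2w("top",(392,215),z).round(3))
g=lambda u,v:((u+.5)/5-.5+220,(v+.5)/4.2-.5+180)
print("btn scene",p2w("scene",g(536,154),.022))
print("pred bottom",w2p("scene",[.534,.069,.022]))
q=np.array(sense()["joints"])
for t in (0,15,20):
  for ly in (-90,-135,-180):
    for ph in (0,45,90,120):
        R=Rlean(D(t),D(ly))@Ro.from_euler('z',D(ph)).as_matrix()
        b=ik(np.array([.535,.070,.03]),R,q,1); print(t,ly,ph,round(b[0]*1e3,1),b[1].round(2),b[2].round(2),b[3].round(2))
im=capture("top");cv2.imwrite("pics/t31.png",cv2.resize(im[180:260,290:410],None,fx=6,fy=6,interpolation=cv2.INTER_CUBIC)[:,:,::-1])
E
```

```text
0.15 [0.472 0.056 0.15 ] [ 0.483 -0.083  0.15 ]
0.2 [0.465 0.059 0.2  ] [ 0.475 -0.074  0.2  ]
0.243 [0.459 0.061 0.243] [ 0.468 -0.066  0.243]
btn scene [0.53420546 0.07604455 0.022     ]
pred bottom [328.25716842 215.37942848]
0 -90 0 0.0 [ 0.5   0.9  -1.17  1.96  1.01  1.03 -1.16] [ 0.41 -0.23  0.59] [0.53 0.07 0.39]
0 -90 45 0.0 [ 0.39  0.78 -0.93  1.96  0.85  0.85 -1.79] [ 0.38 -0.17  0.64] [0.54 0.07 0.39]
0 -90 90 0.0 [ 0.23  0.69 -0.63  1.96  0.62  0.69 -2.35] [ 0.36 -0.1   0.68] [0.54 0.07 0.39]
0 -90 120 0.0 [ 0.1   0.65 -0.42  1.96  0.44  0.62 -2.7 ] [ 0.35 -0.06  0.7 ] [0.54 0.07 0.39]
0 -135 0 0.0 [ 0.39  0.78 -0.93  1.96  0.85  0.85 -1.79] [ 0.38 -0.17  0.64] [0.54 0.07 0.39]
0 -135 45 0.0 [ 0.23  0.69 -0.63  1.96  0.62  0.69 -2.35] [ 0.36 -0.1   0.68] [0.54 0.07 0.39]
0 -135 90 0.0 [ 0.56  1.04 -1.38  1.96  1.12  1.22  2.66] [ 0.43 -0.27  0.52] [0.53 0.07 0.39]
0 -135 120 0.0 [ 0.56  1.04 -1.38  1.96  1.12  1.22  2.14] [ 0.43 -0.27  0.52] [0.53 0.07 0.39]
0 -180 0 0.0 [ 0.23  0.69 -0.63  1.96  0.62  0.69 -2.35] [ 0.36 -0.1   0.68] [0.54 0.07 0.39]
0 -180 45 0.0 [ 0.56 
[... 1851 characters left out ...]
.1   0.59] [0.62 0.16 0.37]
20 -135 45 0.0 [ 0.06  0.82 -0.6   1.69  0.59  1.17 -2.38] [ 0.43 -0.05  0.63] [0.62 0.16 0.37]
20 -135 90 0.0 [ 0.36  1.17 -1.38  1.69  1.03  1.66  2.69] [ 0.5  -0.2   0.45] [0.62 0.16 0.37]
20 -135 120 0.0 [ 0.36  1.17 -1.38  1.69  1.03  1.66  2.17] [ 0.5  -0.2   0.45] [0.62 0.16 0.37]
20 -180 0 0.0 [ 0.26  0.88 -0.72  1.63  0.45  1.18 -2.17] [ 0.43 -0.13  0.6 ] [0.66 0.07 0.37]
20 -180 45 0.0 [ 0.12  0.82 -0.45  1.63  0.26  1.11 -2.78] [ 0.42 -0.07  0.63] [0.66 0.07 0.37]
20 -180 90 0.0 [ 0.49  1.18 -1.38  1.63  0.88  1.55  2.11] [ 0.48 -0.26  0.44] [0.66 0.07 0.37]
20 -180 120 0.0 [ 0.49  1.18 -1.38  1.63  0.88  1.55  1.59] [ 0.48 -0.26  0.44] [0.66 0.07 0.37]
```

View pics/t31.png

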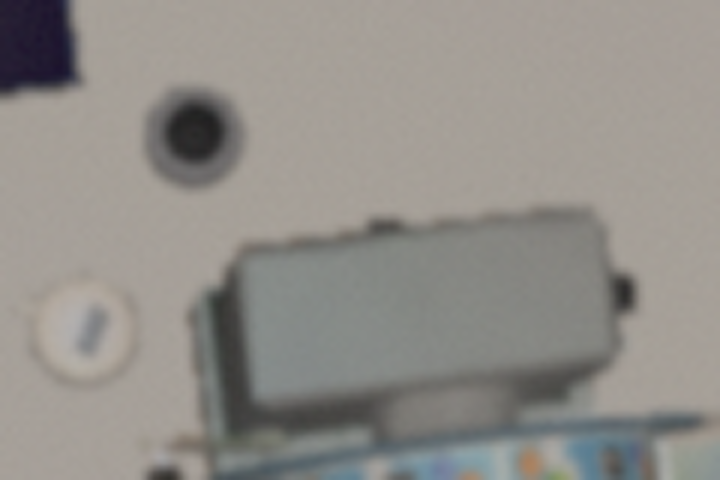

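View pics/t30.png

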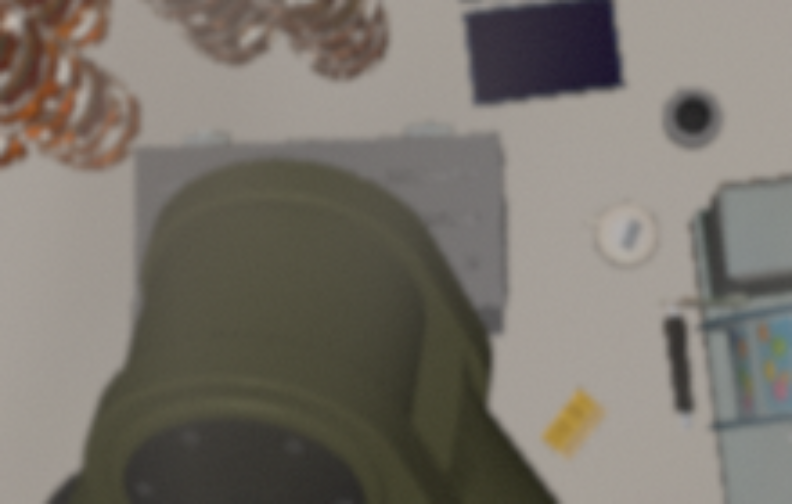

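```bash
python3 - <<'E'
from h import *
D=np.radians
s=sense();cur=(np.array(s["ee_pos"]),np.array(s["ee_rot"]))
A=(np.array([.35,.27,.22]),Rlean(D(28),D(-35)));B=(np.array([.535,.072,.12]),Rlean(0,D(-90)))
plan(*A,5,0,cur=cur); plan(*B,14,0,cur=A)
E
```

```text
-2.32, -0.28, -2.03, 0.016, 0.027, 0.025, 0, -2.27, -0.25, -2.09, 0.016, 0.027, 0.025, 0, -2.22, -0.23, -2.15, 0.016, 0.027, 0.025, 0, -2.17, -0.21, -2.2, 0.016, 0.027, 0.025, 0, -2.11, -0.19, -2.26, 0.016, 0.027, 0.025, 0
|rv| 0.20082828415935694 maxstep cm 3.0998971252008665 deg/row 2.301322617837032
-1.34, -0.4, 1.52, 0.017, 0.032, 0.067, 0, -1.41, -0.28, 1.48, 0.017, 0.032, 0.067, 0, -1.47, -0.16, 1.44, 0.017, 0.032, 0.067, 0, -1.52, -0.04, 1.39, 0.017, 0.032, 0.067, 0, -1.56, 0.09, 1.34, 0.017, 0.032, 0.067, 0, -1.6, 0.22, 1.29, 0.017, 0.032, 0.067, 0, -1.62, 0.35, 1.23, 0.017, 0.032, 0.067, 0, -1.63, 0.48, 1.17, 0.017, 0.032, 0.067, 0, -1.63, 0.6, 1.11, 0.017, 0.032, 0.067, 0, -1.62, 0.73, 1.05, 0.017, 0.032, 0.067, 0
-1.6, 0.86, 0.98, 0.017, 0.032, 0.067, 0, -1.57, 0.98, 0.92, 0.017, 0.032, 0.067, 0, -1.53, 1.1, 0.85, 0.017, 0.032, 0.067, 0, -1.48, 1.21, 0.78, 0.017, 0.032, 0.067, 0
|rv| 1.0684526595898924 maxstep cm 2.0631484756684535 deg/row 4.372702000287778
```

Request:
servo_tool:
  commands: [-2.3, -0.3, -2, 0.016, 0.027, 0.025, 0, -2.3, -0.2, -2.1, 0.016, 0.027, 0.025, 0, -2.2, -0.2, -2.2, 0.016, 0.027, 0.025, 0, -2.2, -0.2, -2.2, 0.016, 0.027, 0.025, 0, -2.1, -0.2, -2.3, 0.016, 0.027, 0.025, 0, -1.3, -0.4, 1.5, 0.017, 0.032, 0.067, 0, -1.4, -0.3, 1.5, 0.017, 0.032, 0.067, 0, -1.5, -0.2, 1.4, 0.017, 0.032, 0.067, 0, -1.5, 0, 1.4, 0.017, 0.032, 0.067, 0, -1.6, 0.1, 1.3, 0.017, 0.032, 0.067, 0]

```text
time: 40.65
ee_pos: [0.4167, 0.1982, 0.185]
ee_rot: [[-0.534, 0.816, 0.22], [0.786, 0.575, -0.227], [-0.312, 0.052, -0.949]]
contact_force: [0.5, 0.1, 0.0]
gripper_width: 0.007
```

Request:
servo_tool:
  commands: [-1.6, 0.2, 1.3, 0.017, 0.032, 0.067, 0, -1.6, 0.4, 1.2, 0.017, 0.032, 0.067, 0, -1.6, 0.5, 1.2, 0.017, 0.032, 0.067, 0, -1.6, 0.6, 1.1, 0.017, 0.032, 0.067, 0, -1.6, 0.7, 1, 0.017, 0.032, 0.067, 0, -1.6, 0.9, 1, 0.017, 0.032, 0.067, 0, -1.6, 1, 0.9, 0.017, 0.032, 0.067, 0, 0, 0, 0, 0, 0, 0, 0]

```text
time: 41.45
ee_pos: [0.5103, 0.0966, 0.134]
ee_rot: [[-0.124, 0.992, 0.031], [0.99, 0.126, -0.068], [-0.072, 0.022, -0.997]]
contact_force: [-0.1, -0.5, -0.0]
gripper_width: -0.001
```

```bash
python3 - <<'E'
from h import *
D=np.radians
st()
plan([.535,.072,.06],Rlean(0,D(-90)),6,0)
im=capture("scene");cv2.imwrite("pics/s32.png",cv2.resize(im[160:290,230:390],None,fx=5,fy=4.5)[:,:,::-1])
E
```

```text
t 41.45 p [0.5103 0.0966 0.134 ] F [-0.1 -0.5 -0. ] g -0.001 q [ 0.42  0.67 -1.15  1.92  0.79  1.08 -0.96]
[[-0.124, 0.992, 0.031], [0.99, 0.126, -0.068], [-0.072, 0.022, -0.997]]
-0.37, 0.33, 1.27, 0.004, 0.012, 0.021, 0, -0.38, 0.34, 1.27, 0.004, 0.012, 0.021, 0, -0.38, 0.36, 1.26, 0.004, 0.012, 0.021, 0, -0.39, 0.37, 1.25, 0.004, 0.012, 0.021, 0, -0.4, 0.38, 1.25, 0.004, 0.012, 0.021, 0, -0.4, 0.4, 1.24, 0.004, 0.012, 0.021, 0
|rv| 0.14598568940803305 maxstep cm 1.3640264405347788 deg/row 1.3940606453979965
```

View pics/s32.png

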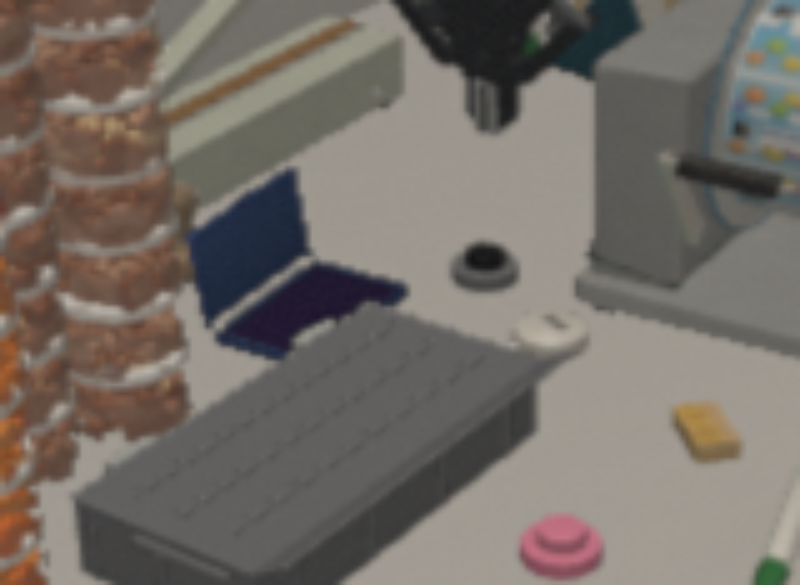

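Request:
servo_tool:
  commands: [-0.37, 0.33, 1, 0.004, 0.012, 0.021, 0, -0.38, 0.34, 1, 0.004, 0.012, 0.021, 0, -0.38, 0.36, 1.3, 0.004, 0.012, 0.021, 0, -0.39, 0.37, 1.3, 0.004, 0.012, 0.021, 0, -0.4, 0.38, 1.3, 0.004, 0.012, 0.021, 0, -0.4, 0.4, 1.3, 0.004, 0.012, 0.021, 0, 0, 0, 0, 0, 0, 0, 0]

```text
time: 42.2
ee_pos: [0.5335, 0.0765, 0.0628]
ee_rot: [[-0.007, 1.0, 0.002], [1.0, 0.007, 0.003], [0.003, 0.002, -1.0]]
contact_force: [-0.7, 0.2, -0.8]
gripper_width: 0.0
```

```bash
python3 - <<'E'
from h import *
D=np.radians
st()
plan([.535,.072,.03],Rlean(0,D(-90)),3,0)
im=capture("scene");cv2.imwrite("pics/s33.png",cv2.resize(im[180:240,290:370],None,fx=9,fy=9)[:,:,::-1])
for p in [(.535,.072,.022),(sense()["ee_pos"])]: print(((w2p("scene",p)-[290,180])*9).round())
E
```

```text
t 42.2 p [0.5335 0.0765 0.0628] F [-0.7  0.2 -0.8] g 0.0 q [ 0.45  0.79 -1.07  1.93  0.86  0.96 -1.04]
[[-0.007, 1.0, 0.002], [1.0, 0.007, 0.003], [0.003, 0.002, -1.0]]
-0.15, 0.05, 1.09, 0.001, -0.001, 0.002, 0, -0.15, 0.05, 1.09, 0.001, -0.001, 0.002, 0, -0.15, 0.05, 1.09, 0.001, -0.001, 0.002, 0
|rv| 0.007737187005194564 maxstep cm 1.1032230745563762 deg/row 0.14776938690037117
[337. 321.]
[330. 220.]
```

View pics/s33.png

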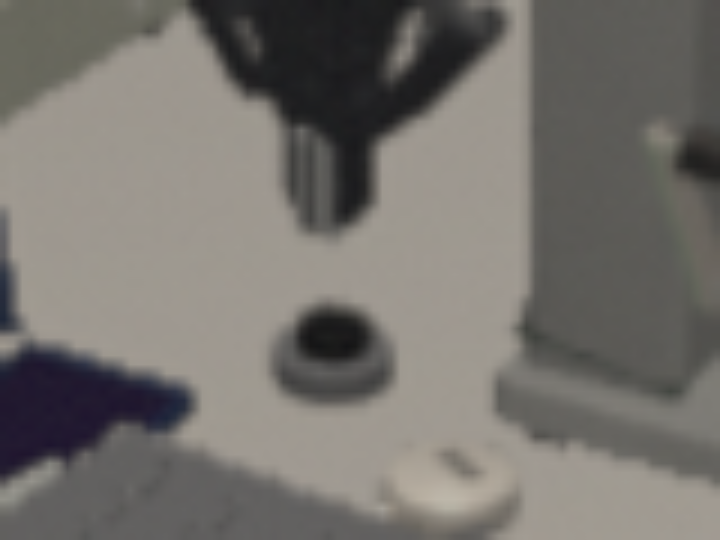

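Request:
servo_tool:
  commands: [-0.12, 0, 1.2, 0, 0, 0, 0, -0.12, 0, 1.2, 0, 0, 0, 0, 0, 0, 0.9, 0, 0, 0, 0, 0, 0, 0, 0, 0, 0, 0]

```text
time: 42.65
ee_pos: [0.5331, 0.0758, 0.0307]
ee_rot: [[-0.01, 1.0, 0.003], [1.0, 0.01, 0.003], [0.003, 0.003, -1.0]]
contact_force: [0.1, 0.1, 0.7]
gripper_width: 0.003
```

Request:
servo_tool:
  commands: [0, 0, 0.3, 0, 0, 0, 0, 0, 0, 0.2, 0, 0, 0, 0, 0, 0, 0, 0, 0, 0, 0]

```text
time: 42.95
ee_pos: [0.534, 0.076, 0.0271]
ee_rot: [[-0.01, 1.0, 0.005], [1.0, 0.01, 0.004], [0.004, 0.005, -1.0]]
contact_force: [-0.2, 0.3, -0.0]
gripper_width: 0.001
```

Request:
servo_tool:
  commands: [0, 0, 0.2, 0, 0, 0, 0, 0, 0, 0.2, 0, 0, 0, 0, 0, 0, 0, 0, 0, 0, 0]

```text
time: 43.25
ee_pos: [0.5339, 0.0759, 0.0229]
ee_rot: [[-0.01, 1.0, 0.005], [1.0, 0.01, 0.004], [0.004, 0.005, -1.0]]
contact_force: [0.0, 0.1, 0.6]
gripper_width: -0.006
```

Request:
servo_tool:
  commands: [-0.15, 0, 0, 0, 0, 0, 0, 0, 0, 0.2, 0, 0, 0, 0, 0, 0, 0.1, 0, 0, 0, 0, 0, 0, 0, 0, 0, 0, 0]

```text
time: 43.65
ee_pos: [0.5342, 0.0743, 0.0201]
ee_rot: [[-0.01, 1.0, 0.005], [1.0, 0.01, 0.003], [0.003, 0.005, -1.0]]
contact_force: [0.9, -0.4, 2.8]
gripper_width: -0.0
```

Request:
servo_tool:
  commands: [0, 0, 0.2, 0, 0, 0, 0, 0, 0, 0, 0, 0, 0, 0]

```text
time: 43.85
ee_pos: [0.5342, 0.0743, 0.0181]
ee_rot: [[-0.01, 1.0, 0.005], [1.0, 0.01, 0.003], [0.003, 0.005, -1.0]]
contact_force: [-0.6, -2.6, 3.9]
gripper_width: -0.001
```

Request:
servo_tool:
  commands: [0, 0, 0.15, 0, 0, 0, 0, 0, 0, 0, 0, 0, 0, 0]

```text
time: 44.05
ee_pos: [0.5342, 0.0743, 0.0166]
ee_rot: [[-0.01, 1.0, 0.005], [1.0, 0.01, 0.003], [0.003, 0.005, -1.0]]
contact_force: [-0.4, -2.8, 5.5]
gripper_width: 0.004
```

The spring curve matches: 2.8, 3.9 and 5.5 N at z 20.1, 18.1 and 16.6 mm. I'll press to the bottom stop.

Request:
servo_tool:
  commands: [0, 0, 0.1, 0, 0, 0, 0, 0, 0, 0, 0, 0, 0, 0]

```text
time: 44.25
ee_pos: [0.5342, 0.0743, 0.0161]
ee_rot: [[-0.01, 1.0, 0.006], [1.0, 0.01, 0.003], [0.003, 0.006, -1.0]]
contact_force: [-1.0, -2.9, 9.5]
gripper_width: 0.002
```

Request:
servo_tool:
  commands: [0, 0, 0.1, 0, 0, 0, 0, 0, 0, 0, 0, 0, 0, 0]

```text
time: 44.45
ee_pos: [0.5342, 0.0744, 0.0159]
ee_rot: [[-0.01, 1.0, 0.006], [1.0, 0.01, 0.003], [0.003, 0.006, -1.0]]
contact_force: [-3.9, -4.5, 18.5]
gripper_width: 0.006
```

Request:
servo_tool:
  commands: [0, 0, -0.4, 0, 0, 0, 0, 0, 0, -0.8, 0, 0, 0, 0, 0, 0, -1.5, 0, 0, 0, 0, 0, 0, -2.5, 0, 0, 0, 0, 0, 0, -2.5, 0, 0, 0, 0, 0, 0, -2.5, 0, 0, 0, 0, 0, 0, -2.5, 0, 0, 0, 0, 0, 0, -2.5, 0, 0, 0, 0, 0, 0, 0, 0, 0, 0, 0]

```text
time: 45.35
ee_pos: [0.5343, 0.0755, 0.1703]
ee_rot: [[-0.01, 1.0, 0.01], [1.0, 0.01, 0.006], [0.006, 0.01, -1.0]]
contact_force: [-0.1, -0.2, 0.1]
gripper_width: -0.001
```

```bash
python3 - <<'E'
from h import *
st()
im=capture("scene");cv2.imwrite("pics/s34.png",cv2.resize(im[120:310,200:440],None,fx=3.3,fy=3.1)[:,:,::-1])
cv2.imwrite("pics/s35.png",cv2.resize(im[200:305,220:360],None,fx=5.5,fy=5.5,interpolation=cv2.INTER_CUBIC)[:,:,::-1])
im=capture("top");cv2.imwrite("pics/t34.png",im[:,:,::-1])
E
```

```text
t 45.35 p [0.5343 0.0755 0.1703] F [-0.1 -0.2  0.1] g -0.001 q [ 0.53  0.67 -1.2   1.82  0.69  1.13 -0.89]
[[-0.01, 1.0, 0.01], [1.0, 0.01, 0.006], [0.006, 0.01, -1.0]]
```

View pics/s34.png

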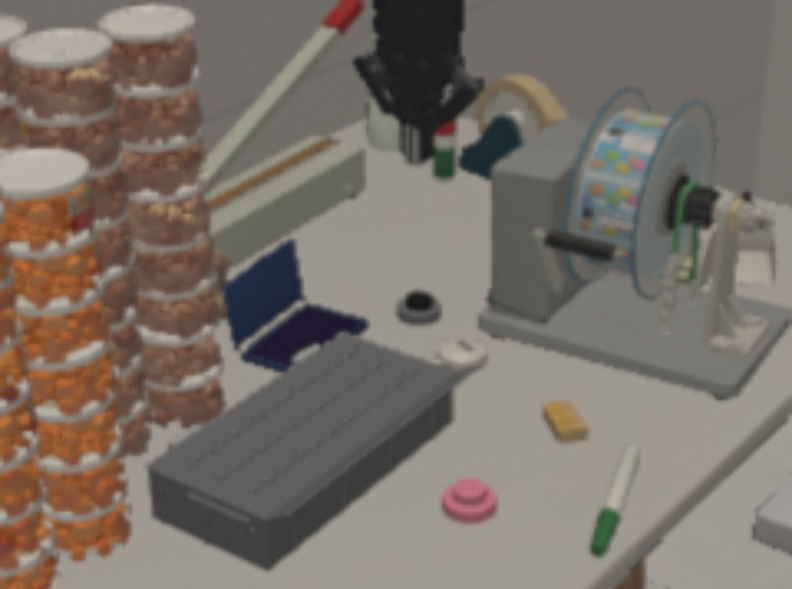

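View pics/s35.png

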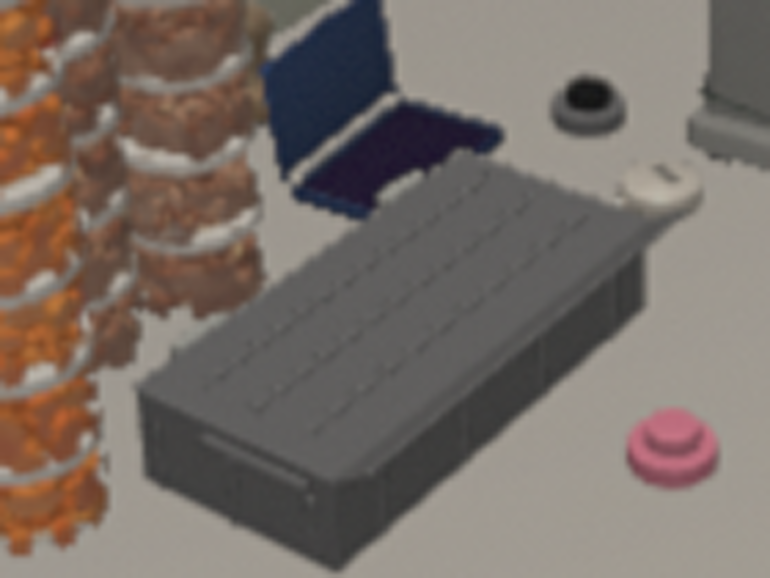

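View pics/t34.png

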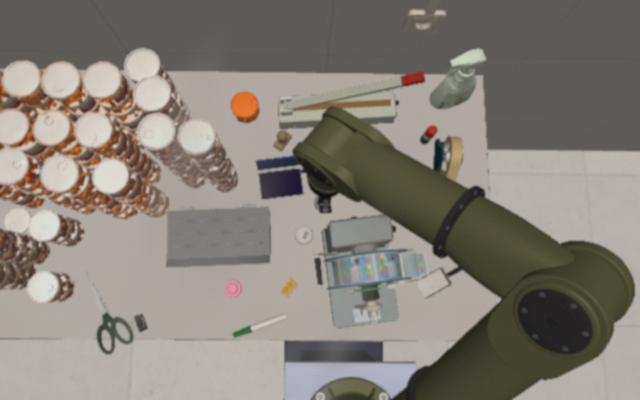

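The lid is flush shut, same outline as at the start, at (220,237) in the top view. The button is up again and the bystanders are where they were: tally counter (303,235), date stamp (281,140), glue stick (429,133). The hand is clear of everything.

```bash
python3 - <<'E'
from workcell import *
print(job_done())
E
```

```text
the job is handed in; nothing more can be done
None
```

I put can_a in cell_2 and can_b in cell_0, then pressed the black ready button. I handed the job in at about 45.5 s of the 72 s allowed.

**Cells:** With the lid raised, the camera showed a can already in the middle cell (cell_1). Both cans went into the other two cells, lowered gently and released about 16–18 mm above the cell floor.

**Button:** The force rose steadily from about 3 N to 5.5 N as the button went down. It hit a hard stop at 16 mm and 18.5 N, which is full travel, then sprang back.

**Last checks:**
- After can_b was released, all three can tops looked level and evenly spaced.
- The lid then looked fully shut, both before and after the press.
- The tally counter, date stamp and glue stick looked unmoved, and the hand touched nothing.

**Disagreements:**
- The two cameras differed by about 4–5 mm on positions. I averaged them and centred by feel and picture overlay.
- Each can tilted by very roughly 10° in the grip while it carried the lid, and I levelled it again before lowering.
- Can_b brushed the case's front wall at about 5 N on the way in, then moved freely after a small correction.
- I could not see the cans under the shut lid, so "standing flat" rests on the pictures taken just after each release.

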